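Load the drilling slide, set it to the red line and clamp it

ROBOT

A 7-joint arm with a two-finger parallel gripper is mounted at the origin on a cart in front of the work surface, level with it; the furniture and walls round the work are solid. World frame = base frame: x ahead of the robot, y to its left, z up, the work surface at z = 0. Lengths are in m, angles in degrees, forces in N, time in s.
With the tool pointing down it reaches from about 0.4 to 0.85 m from the base axis. Payload 10.4 kg.
Tool frame: the origin (TCP) lies midway between the tips of the shut fingers; the grasp point (between the pads) lies 19 mm behind it; z points along the fingers, y is the line along which they close (so a half turn about z gives the same grasp; the last joint's range is limited). The gripper opens to 87 mm and grips with 3 to 60 N. Pads are 19 mm wide; open, the fingers measure 117 mm over their backs; the gripper's body (75 mm by 190 mm) begins 51 mm behind the grasp point.
Start: joints at [-76.811, 19.034, -3.707, 83.658, 1.238, 77.344, -5.071], TCP at [0.156, 0.605, 0.199] pointing down, gripper open.
Joint ranges: [-148.97, 148.97], [-28.65, 121.19], [-84.17, 76.75], [9.2, 138.47], [-72.65, 252.65], [3.7, 117.97], [-149.18, 149.18]. Speed limits (degrees/s): [127.2, 127.2, 159.86, 159.86, 180, 180, 180].

INTERFACE

Orientations are given as a 3x3 rotation matrix whose columns are the frame's x, y, z axes.
In Python, from rig import state, get_image, camera_params, finish_job gives the robot as it stands.
- The arm moves only by the tool step_arm, never from a script. Its argument "motion" is a list of rows, each an object of numbers: "tx", "ty", "tz": the shift along the tool's x, y, z as a fraction of full scale; "ax", "ay", "az": the turn, a rotation vector about the tool's x, y, z as a fraction of full scale; "gripper": the opening, from -1 (shut) to 1 (fully open). In form: [{"tx": .., "ty": .., "tz": .., "ax": .., "ay": .., "az": .., "gripper": ..}, ...]. A call has 1 to 12 rows; each row shifts and turns the commanded pose from where the row before left it, along the tool's axes as they then stand; what a row does not reach is not made up. Full scale, the value 1, is 0.25 m for a shift and 180 degrees for a turn. A row lasts 1/12 s, in which the tool goes at most 41.7 mm and 7.16 degrees, less where a joint would pass 70% of its speed; a pose out of reach is approached as far as the arm can. A call with a number of a shift or a turn outside -1 to 1 is refused whole. A call with a gripper value outside its range is refused whole. The fingers move at their own pace and stop on an object; "grip_force" is the grip in N (left out, the last holds). Time passes only in rows, so rows that do not move let the fingers close. It gives the time, the measured TCP pose, the force, the opening and the grip force at its end, in the units of the state.
- state(): the state, without advancing time (a new reading comes with each control period).
- get_image(name): name is "scene" or "side" or "wrist"; returns (picture, depth): 420x560x3 uint8, red, green, blue; 420x560 float32, m along the optical axis (not along the pixel's ray), 0 where there is no reading.
- camera_params(name): a dict with "mtx" (3x3 intrinsics, pixels), "world_from_camera" (4x4, takes a point from camera to world coordinates); the wrist camera has in their place "hand_eye" (4x4, takes a point from camera to tool coordinates, whose origin is the TCP and whose axes are the flange's). Camera axes: x right, y down, z forward; pixel columns grow to the right and rows downward; lengths in m; the calibration is good to about 2 mm. A picture is of the moment at which its call begins: read the wrist's pose just before it. camera_params takes no time and is no camera call.
- finish_job(): hands the job in; it is judged then, once.
The state is a dict: "clock": time; "q": joint angles; "qd": joint speeds; "tau": joint torques, N m; "ee_pos": TCP position; "orientation": TCP orientation; "force": force on the tool from outside, world axes, zero at the start; "ft_torque": the same for the moment, N m; "grip_width": finger opening in m; "finger_force": force on a finger pad.
Only numpy, scipy, OpenCV 4.12 (cv2) and the standard library are available. Lean on these libraries where they do the work, as an engineer would, in place of code of your own. Each camera call takes 0.05 s, during which the arm holds its last target. There are 200 camera calls.

TASK

Set up the drilling slide: turn its handwheel until the carriage is all the way out on the loading side, clear of the bridge, lay every loose black stop block (two or three lie on the bare bench top between the tape and the robot; the black pieces on the perforated plate stay there) flat in a bay of its own on the carriage, then wheel the carriage in under the bridge until its red pointer stands at the red line of the scale. The brake may be on or off and you cannot see which: if the wheel will not turn, throw the red-knobbed brake lever right over to its other side. Leave the brake on, so that the wheel cannot turn, and leave the glue bottle and the roll of tape where they stand.

Things in the scene. Friction and masses are not known exactly. Their poses are not given: they have to be found in the camera images.
- drill_slide: drilling slide, fixed on the bench: blue housing (45 mm high) with handwheel and brake lever near the robot, grey bed and aluminium bridge beyond it. Frame: x along the slide, away from the robot, y left, z up, origin at bench height. Housing x -0.135 to -0.005, y -0.10 to 0.10; bed x 0 to 0.26, y -0.095 to 0.095; bridge x 0.117 to 0.217 over the bed, underside 62 mm, top 77 mm up.
- carriage (a joint): travel of the steel carriage along the slide's x, in m: 0 = all the way out (loading side, near the robot), 0.10 = all the way in. It is geared to the handwheel, 20 mm for each radian, and cannot be pushed by hand. With the pointer at the red line it reads 0.080; a few mm either way is well set.
- pointer (a point): tip of the red pointer on the left edge of the carriage, over the scale; it moves with the carriage.
- red_line (a point): the broad red line (4 mm) on the white scale along the left side of the bed; the pointer stands at it when both have the same x in the slide's frame. The thin black lines are 10 mm apart.
- bay_0 (a point): centre of the left bay's floor on the carriage, 30 mm above the bench; axes as the slide's. A bay is 86 mm long (x) and 30 mm wide (y) inside; bays are 50 mm apart. Walls, 8 mm high, stand at both ends and beside the last 16 mm of each end; the middle 54 mm of the sides is open for fingers. The bays are clear of the bridge only with the carriage out.
- bay_1 (a point): centre of the middle bay's floor; as bay_0.
- bay_2 (a point): centre of the right bay's floor; as bay_0.
- handwheel (a joint): angle of the handwheel in rad, growing clockwise as seen from above (which moves the carriage in): 0 = carriage out, 5.0 = in. It turns about a vertical axis, lightly (about 0.1 N m) with the brake off; with the brake on it does not move (holds 8 N m): do not force it.
- wheel_grip (a point): point in the aluminium bar grip, on the handwheel's axis, 85 mm above the bench; its x axis lies along the bar and turns with it. The bar is 90 mm long, 18 mm wide, 40 mm high (59 to 99 mm above the bench), on a black disc 120 mm across. Grip it across its width and twist.
- brake_lever (a joint): angle of the brake lever in rad about the slide's y axis: 0 upright, +0.44 fully over away from the robot, -0.44 fully over towards it; stays where it is left (5 to 15 N at the knob to move it). Fully over on one side the brake is on, on the other side off; which is which differs from start to start and cannot be seen. Starts over on the far side. Midway the brake is still on.
- lever_knob (a point): centre of the lever's red ball knob, 22 mm in diameter, 78 mm from the lever's pivot.
- lever_pivot (a point): the lever's pivot, 43 mm above the bench, in the top of the housing, 110 mm right of the handwheel's axis.
- block_0_mid (a point): centre of a black stop block, 22 mm wide (its x), 76 mm long (its y), 20 mm high (z), half-way up; about 0.12 kg. Two or three of these lie on the bench left of the slide; None if it is absent.
- block_1_mid (a point): centre of a black stop block, 22 mm wide (its x), 76 mm long (its y), 20 mm high (z), half-way up; about 0.12 kg. Two or three of these lie on the bench left of the slide; None if it is absent.
- block_2_mid (a point): centre of a black stop block, 22 mm wide (its x), 76 mm long (its y), 20 mm high (z), half-way up; about 0.12 kg. Two or three of these lie on the bench left of the slide; None if it is absent.
- glue_bottle: red threadlock bottle, 27 mm in diameter, 82 mm high, standing on the bench; a bystander. Origin at the centre of its foot. Beyond it stands a parked second arm, solid: foot and column within x 0.49 to 0.67, y -0.07 to 0.10, 0.3 m high and more; carry blocks round in front of it (x below 0.42).
- tape_roll: black roll of tape, 62 mm in diameter, 19 mm high, lying on the bench; a bystander. Origin at the centre of its underside.
Mind the look-alikes: they are no part of the job. What is shaped like the part that bears block_2_mid but green is not meant.

How it is judged:
By the outcome, as a careful person would: the job done as asked, in the order asked, and still so for the second after the job is handed in, with the robot touching nothing.
Of block_0, block_1, block_2 only 2 to 3 are there at a start; the rules pass over those that are not, and their reading is None.
At some moment in a run one of block_0, block_1, block_2 may be knocked a few centimetres aside while the robot is not near it.
Once in a run the grip may slacken for a moment while it holds something.
It also fails if it takes over 208 s, if anything falls off the work surface, if the arm or the gripper's body presses on something with over 40 N, if the wrist force passes 120 N, or if a joint passes its speed limit or range.

## Working session

There is one attempt and no reset: what is moved stays moved. The work goes in short steps, Python scripts to look and compute and a tool call to move; the robot and the scene stay as the last step left them, time stands still between calls to the robot, and variables do not carry over. Pictures are saved under pics/ and viewed, at most 14 in all, crops included, and the job is handed in when it is done.

Besides the shell and the picture viewer there is one more tool, called after "Call:" by a JSON object that holds its "name" and its "arguments", one argument or row to a line. step_arm: Moves the arm, as the interface text tells. Shift numbers are shares of 0.25 m and turn numbers shares of 180 degrees, none past 1 either way. Its arguments: {"type":"object","properties":{"motion":{"type":"array"},"grip_force":{"type":"number"}},"required":["motion"]}

```bash
ls; mkdir -p pics
cat > h.py <<'E'
import numpy as np,cv2
from rig import state,get_image,camera_params,finish_job
def cap(n):
    s=state(); im,d=get_image(n); p=camera_params(n)
    if n=='wrist':
        T=np.eye(4);T[:3,:3]=s['orientation'];T[:3,3]=s['ee_pos'];T=T@np.array(p['hand_eye'])
    else: T=np.array(p['world_from_camera'])
    K=np.array(p['mtx']); h,w=d.shape
    u,v=np.meshgrid(np.arange(w),np.arange(h))
    P=np.stack([(u-K[0,2])/K[0,0]*d,(v-K[1,2])/K[1,1]*d,d],-1)@T[:3,:3].T+T[:3,3]
    P[d==0]=np.nan
    return im,P,K,T
def save(f,im): cv2.imwrite('pics/'+f,im[...,::-1])
E
python3 - <<'E'
from h import *
for n in ['scene','side','wrist']:
    im,P,K,T=cap(n); np.savez('/tmp/'+n,im=im,P=P,K=K,T=T); save(n+'0.png',im)
    print(n,T.round(3).tolist(),K.round(1).tolist())
print(state())
E
```

```text
pics
scene [[0.95, 0.277, -0.143, 0.78], [0.311, -0.835, 0.454, -0.614], [0.006, -0.476, -0.879, 1.258], [0.0, 0.0, 0.0, 1.0]] [[478.4, 0.0, 285.4], [0.0, 478.4, 213.1], [0.0, 0.0, 1.0]]
side [[-0.933, -0.194, 0.303, 0.26], [-0.36, 0.475, -0.803, 0.806], [0.012, -0.858, -0.513, 0.625], [0.0, 0.0, 0.0, 1.0]] [[486.3, 0.0, 274.7], [0.0, 486.3, 209.7], [0.0, 0.0, 1.0]]
wrist [[0.25, 0.93, 0.27, 0.081], [0.968, -0.24, -0.07, 0.624], [-0.001, 0.279, -0.96, 0.385], [0.0, 0.0, 0.0, 1.0]] [[357.7, 0.0, 279.7], [0.0, 357.7, 205.4], [0.0, 0.0, 1.0]]
{'clock': 0.15, 'q': array([-76.81016777,  19.06377311,  -3.70550047,  83.69454975,
         1.23874451,  77.34290743,  -5.07123858]), 'qd': array([-0.06445225, -0.11578275,  0.1009818 , -0.2326701 ,  0.12667602,
        0.01763771,  0.00131806]), 'tau': array([ 7.46290443e-04, -6.23639345e+01,  2.46280013e-02, -3.90141857e+01,
       -6.14567776e-02,  3.72747565e-02,  1.32156788e-04]), 'ee_pos': array([0.15627171, 0.60482421, 0.19803874]), 'orientation': array([[-9.68210929e-01,  2.50135081e-01, -1.95715133e-04],
       [ 2.50135147e-01,  9.68210359e-01, -1.05315050e-03],
       [-7.39364655e-05, -1.06862705e-03, -9.99999426e-01]]), 'force': array([ 0.33338312, -0.72206774,  0.72619313]), 'ft_torque': array([ 0.02243836, -0.00325537, -0.01158972]), 'finger_force': 0.0, 'grip_width': 0.08720844927132367}
```

View pics/scene0.png

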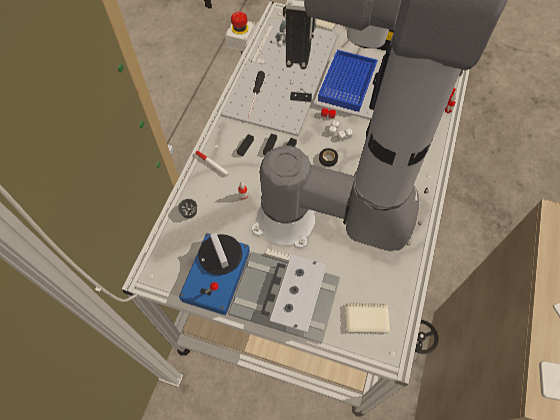

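View pics/side0.png

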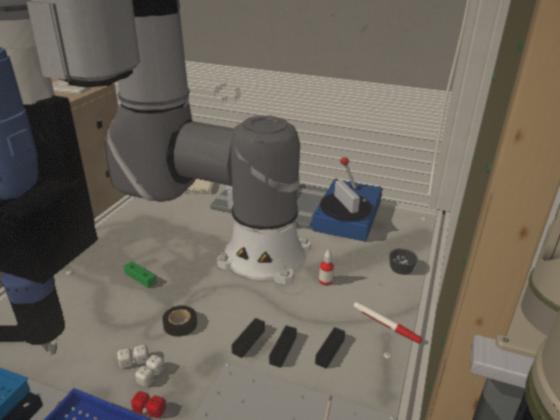

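Scene: the slide is at (185–335, 235–335) with the knob at (214,287); the carriage is under the bridge. Candidates for the blocks: three black bars in the side view at (249,338), (283,346) and (330,347). Look-alikes are the green block (140,274), the black piece on the plate (scene 301,97), and the tape at (180,320). I choose the three black bars on the bare bench.

Run:
```python
from h import *
d=np.load('/tmp/side.npz');im=d['im'];P=d['P']
m=((im.max(-1)<75)&(P[...,2]>.008)&(P[...,2]<.03)).astype(np.uint8)
n,l,st,c=cv2.connectedComponentsWithStats(m)
for i in range(1,n):
    if st[i,4]>150:
        q=P[l==i]; t=q[q[:,2]>np.percentile(q[:,2],60)-.003]
        r=cv2.minAreaRect((q[q[:,2]>.015][:,:2]*1000).astype(np.float32)) if (q[:,2]>.015).sum()>5 else None
        print(c[i].round(),st[i,4],np.nanmax(q[:,2]).round(3),r)
d=np.load('/tmp/scene.npz');im=d['im'];P=d['P']
# blue housing top, aluminium etc
hsv=cv2.cvtColor(im,cv2.COLOR_RGB2HSV)
b=(hsv[...,0]>100)&(hsv[...,0]<125)&(hsv[...,1]>150)&(P[...,2]>.035)&(P[...,2]<.055)&(P[...,1]<-.1)
q=P[b];print('blue',len(q),cv2.minAreaRect((q[:,:2]*1000).astype(np.float32)),np.median(q[:,2]))
r=(hsv[...,1]>150)&((hsv[...,0]<8)|(hsv[...,0]>172))&(P[...,2]>.06)
n,l,st,c=cv2.connectedComponentsWithStats(r.astype(np.uint8))
for i in range(1,n):
    if st[i,4]>15:print('red',c[i],np.nanmean(P[l==i],0).round(4),st[i,4])
br=(P[...,2]>.07)&(P[...,2]<.084)&(P[...,1]<-.1)&(hsv[...,1]<60)
n,l,st,c=cv2.connectedComponentsWithStats(br.astype(np.uint8))
for i in range(1,n):
    if st[i,4]>100:print('br',c[i],cv2.minAreaRect((P[l==i][:,:2]*1000).astype(np.float32)),st[i,4])
bar=(P[...,2]>.092)&(P[...,2]<.105)&(P[...,1]<-.1)
n,l,st,c=cv2.connectedComponentsWithStats(bar.astype(np.uint8))
for i in range(1,n):
    if st[i,4]>20:print('bar',c[i],cv2.minAreaRect((P[l==i][:,:2]*1000).astype(np.float32)),st[i,4],np.median(P[l==i],0))
save('sc1.png',cv2.resize(im[220:345,170:345],None,fx=4,fy=4,interpolation=cv2.INTER_CUBIC))
im=np.load('/tmp/side.npz')['im'];save('sd1.png',cv2.resize(im[240:400,110:430],None,fx=2.5,fy=2.5,interpolation=cv2.INTER_CUBIC))
```

```text
[402. 260.] 377 0.03 ((298.0345153808594, -49.00145721435547), (52.43075942993164, 58.81047821044922), 8.381293296813965)
[179. 321.] 461 0.022 ((640.6210327148438, 266.12322998046875), (57.591697692871094, 59.14588165283203), 32.63761901855469)
[248. 336.] 537 0.023 ((511.2001037597656, 258.236572265625), (76.5970687866211, 21.439979553222656), 81.06626892089844)
[ 10. 332.] 266 0.023 ((891.0827026367188, 401.7649230957031), (41.71611404418945, 20.997798919677734), 22.50633430480957)
[283. 345.] 526 0.023 ((449.9470520019531, 255.0184783935547), (74.84596252441406, 21.536977767944336), 88.28599548339844)
[330. 346.] 536 0.024 ((375.0270080566406, 228.052001953125), (77.58717346191406, 20.995891571044922), 80.84667205810547)
[ 12. 404.] 152 0.03 ((764.0449829101562, 509.124755859375), (15.686737060546875, 53.348487854003906), 0.6357356309890747)
[ 32. 410.] 219 0.03 ((736.2360229492188, 512.4700927734375), (4.613667011260986, 40.03960037231445), 0.8309919834136963)
blue 1498 ((456.0234375, -214.822509765625), (130.32159423828125, 198.63670349121094), 0.5228655934333801) 0.04351890923
[... 432 characters left out ...]
r [218.20952381 248.03333333] ((454.30438232421875, -170.5601806640625), (17.81929588317871, 90.1375961303711), 41.34052658081055) 210 [ 0.45483378 -0.17126158  0.09705901]
bar [110.25       315.08333333] ((271.70404052734375, -423.29193115234375), (22.95055389404297, 10.475107192993164), 50.627071380615234) 24 [ 0.27395577 -0.4257829   0.09945535]
bar [509.28571429 365.92016807] ((1219.596923828125, -230.9154510498047), (259.4815979003906, 4.657822608947754), 89.84642028808594) 238 [ 1.21937411 -0.23790181  0.0988076 ]
bar [ 46.22600619 368.48606811] ((188.3130645751953, -574.5943603515625), (248.9467315673828, 10.23995304107666), 88.90003204345703) 323 [ 0.18942796 -0.58697409  0.09856806]
```

View pics/sc1.png

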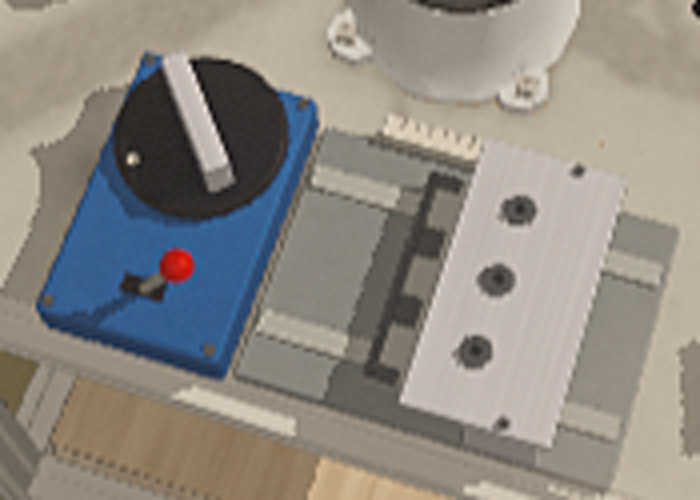

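View pics/sd1.png

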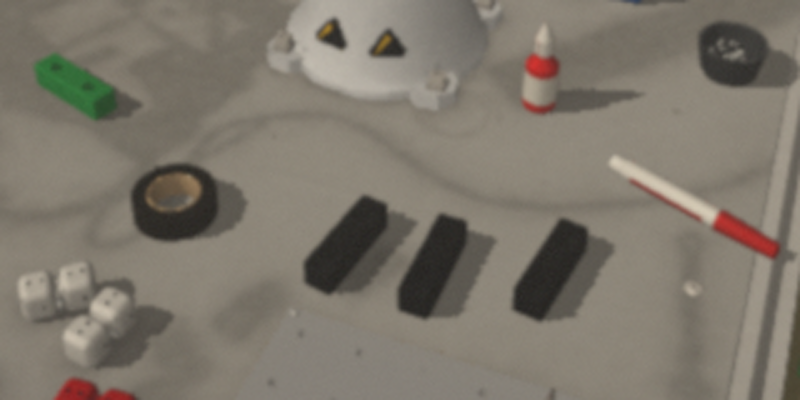

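The crops confirm the choice: three plain black bars on the bare bench near side (249,338), (283,346) and (330,347). The lever knob is on the far side and the wheel bar lies at about -49°.

```bash
cat > plan.py <<'E'
import sys,json,numpy as np
from rig import state
def yaw(R): return np.degrees(np.arctan2(R[1,1],R[0,1]))
def plan(wps,grip=1,hold=0,start=None,vmax=.16):
    """wps: (x,y,z,yaw of tool y deg, sequential turn direction as given, not wrapped)"""
    s=state(); p=np.array(s['ee_pos']) if start is None else np.array(start[:3]); a=yaw(s['orientation']) if start is None else start[3]
    if start is None: print('at',p.round(4),round(a,2))
    out=[]
    for w in wps:
        t=np.array(w[:3]);b=w[3]
        n=int(max(1,np.ceil(np.linalg.norm(t-p)/.25/vmax-1e-6),np.ceil(abs(b-a)/180/.039-1e-6)))
        for i in range(n):
            k=n-i; d=(t-p)/k; da=(b-a)/k
            y=np.radians(a); Y=np.array([np.cos(y),np.sin(y),0]);Z=np.array([0,0,-1.]);X=np.cross(Y,Z)
            v=np.round([d@X/.25,d@Y/.25,d@Z/.25],3); az=round(-da/180,4)
            p=p+.25*(v[0]*X+v[1]*Y+v[2]*Z); a-=az*180
            r={k2:float(q) for k2,q in zip(('tx','ty','tz','az'),(*v,az)) if abs(q)>1e-6}; r['gripper']=grip; out.append(r)
    out+=[{'gripper':grip}]*hold
    for i in range(0,len(out),12): print(json.dumps(out[i:i+12]).replace('"gripper"','"gripper"'))
    print('end',p.round(4),round(a,1),len(out))
E
python3 -c "
from plan import *
plan([(.40,.32,.2,-25),(.395,.12,.2,-90),(.395,-.06,.2,-90),(.4545,-.171,.2,-138.7)])"
```

```text
at [0.1563 0.6048 0.198 ] 75.51
[{"tx": -0.082, "ty": -0.057, "tz": -0.001, "az": 0.0372, "gripper": 1}, {"tx": -0.088, "ty": -0.047, "az": 0.0372, "gripper": 1}, {"tx": -0.093, "ty": -0.037, "tz": -0.001, "az": 0.0372, "gripper": 1}, {"tx": -0.097, "ty": -0.026, "az": 0.0372, "gripper": 1}, {"tx": -0.099, "ty": -0.014, "tz": -0.001, "az": 0.0372, "gripper": 1}, {"tx": -0.1, "ty": -0.003, "az": 0.0372, "gripper": 1}, {"tx": -0.1, "ty": 0.009, "tz": -0.001, "az": 0.0372, "gripper": 1}, {"tx": -0.098, "ty": 0.021, "az": 0.0373, "gripper": 1}, {"tx": -0.095, "ty": 0.032, "tz": -0.001, "az": 0.0372, "gripper": 1}, {"tx": -0.09, "ty": 0.043, "az": 0.0373, "gripper": 1}, {"tx": -0.085, "ty": 0.053, "tz": -0.001, "az": 0.0372, "gripper": 1}, {"tx": -0.078, "ty": 0.062, "az": 0.0373, "gripper": 1}]
[{"tx": -0.07, "ty": 0.071, "tz": -0.001, "az": 0.0372, "gripper": 1}, {"tx": -0.061, "ty": 0.079, "az": 0.0373, "gripper": 1}, {"tx": -0.051, "ty": 0.085, "tz": -0.001, "az": 0.0372, "gripper": 1}, {"tx": -0.073, "ty": 0.032, "az": 0.0361, "gripper": 1}, {"tx": -0.069, "ty": 0.04, "az": 0.0361, "
[... 345 characters left out ...]
pper": 1}, {"tx": -0.02, "ty": 0.078, "az": 0.0362, "gripper": 1}]
[{"tx": -0.011, "ty": 0.079, "az": 0.0361, "gripper": 1}, {"ty": 0.144, "gripper": 1}, {"ty": 0.144, "gripper": 1}, {"ty": 0.144, "gripper": 1}, {"ty": 0.144, "gripper": 1}, {"ty": 0.144, "gripper": 1}, {"tx": 0.034, "ty": 0.063, "az": 0.0387, "gripper": 1}, {"tx": 0.041, "ty": 0.059, "az": 0.0386, "gripper": 1}, {"tx": 0.048, "ty": 0.053, "az": 0.0387, "gripper": 1}, {"tx": 0.055, "ty": 0.047, "az": 0.0386, "gripper": 1}, {"tx": 0.06, "ty": 0.04, "az": 0.0387, "gripper": 1}, {"tx": 0.064, "ty": 0.033, "az": 0.0386, "gripper": 1}]
[{"tx": 0.068, "ty": 0.025, "az": 0.0387, "gripper": 1}]
end [ 0.4546 -0.171   0.2   ] -138.7 37
```

Call:
{"name": "step_arm", "arguments": {
  "motion": [
    {"tx": -0.116, "ty": -0.092, "gripper": 1},
    {"tx": -0.116, "ty": -0.092, "gripper": 1},
    {"tx": -0.116, "ty": -0.092, "gripper": 1},
    {"tx": -0.116, "ty": -0.092, "gripper": 1},
    {"tx": -0.116, "ty": -0.092, "gripper": 1},
    {"tx": -0.116, "ty": -0.092, "gripper": 1},
    {"tx": -0.116, "ty": -0.092, "gripper": 1},
    {"tx": -0.116, "ty": -0.092, "gripper": 1},
    {"tx": -0.116, "ty": -0.092, "gripper": 1},
    {"tx": -0.116, "ty": -0.092, "gripper": 1},
    {"tx": -0.116, "ty": -0.092, "gripper": 1}
  ]
}}

```text
validation failed for argument at $.mo...
```

Call:
{"name": "step_arm", "arguments": {
  "motion": [
    {"tx": -0.038, "ty": -0.146, "gripper": 1},
    {"tx": -0.038, "ty": -0.146, "gripper": 1},
    {"tx": -0.038, "ty": -0.146, "gripper": 1},
    {"tx": -0.038, "ty": -0.146, "gripper": 1},
    {"tx": -0.038, "ty": -0.146, "gripper": 1},
    {"tx": -0.038, "ty": -0.146, "gripper": 1},
    {"tx": -0.038, "ty": -0.146, "gripper": 1},
    {"tx": -0.038, "ty": -0.146, "gripper": 1},
    {"tx": -0.038, "ty": -0.146, "gripper": 1}
  ]
}}

```text
validation failed for argument at $.mo...
```

Call:
{"name": "step_arm", "arguments": {
  "motion": [
    {"tx": -0.116, "ty": -0.092, "tz": 0, "ax": 0, "ay": 0, "az": 0, "gripper": 1},
    {"tx": -0.116, "ty": -0.092, "tz": 0, "ax": 0, "ay": 0, "az": 0, "gripper": 1}
  ]
}}

```text
clock: 0.32
ee_pos: [0.1995, 0.5461, 0.1977]
orientation: [[-0.969, 0.246, -0.001], [0.246, 0.969, -0.001], [0.001, -0.001, -1.0]]
force: [2.2, 0.1, 0.0]
grip_width: 0.0868
finger_force: 0.0
```

Call:
{"name": "step_arm", "arguments": {
  "motion": [
    {"tx": -0.116, "ty": -0.092, "tz": 0, "ax": 0, "ay": 0, "az": 0, "gripper": 1},
    {"tx": -0.116, "ty": -0.092, "tz": 0, "ax": 0, "ay": 0, "az": 0, "gripper": 1},
    {"tx": -0.116, "ty": -0.092, "tz": 0, "ax": 0, "ay": 0, "az": 0, "gripper": 1},
    {"tx": -0.116, "ty": -0.092, "tz": 0, "ax": 0, "ay": 0, "az": 0, "gripper": 1},
    {"tx": -0.116, "ty": -0.092, "tz": 0, "ax": 0, "ay": 0, "az": 0, "gripper": 1},
    {"tx": -0.116, "ty": -0.092, "tz": 0, "ax": 0, "ay": 0, "az": 0, "gripper": 1},
    {"tx": -0.116, "ty": -0.092, "tz": 0, "ax": 0, "ay": 0, "az": 0, "gripper": 1},
    {"tx": -0.116, "ty": -0.092, "tz": 0, "ax": 0, "ay": 0, "az": 0, "gripper": 1},
    {"tx": -0.116, "ty": -0.092, "tz": 0, "ax": 0, "ay": 0, "az": 0, "gripper": 1}
  ]
}}

```text
clock: 1.07
ee_pos: [0.4025, 0.2787, 0.1986]
orientation: [[-0.968, 0.25, -0.0], [0.25, 0.968, 0.0], [0.0, 0.0, -1.0]]
force: [0.9, 1.0, -0.7]
grip_width: 0.0871
finger_force: 0.0
```

Call:
{"name": "step_arm", "arguments": {
  "motion": [
    {"tx": -0.038, "ty": -0.146, "tz": 0, "ax": 0, "ay": 0, "az": 0, "gripper": 1},
    {"tx": -0.038, "ty": -0.146, "tz": 0, "ax": 0, "ay": 0, "az": 0, "gripper": 1},
    {"tx": -0.038, "ty": -0.146, "tz": 0, "ax": 0, "ay": 0, "az": 0, "gripper": 1},
    {"tx": -0.038, "ty": -0.146, "tz": 0, "ax": 0, "ay": 0, "az": 0, "gripper": 1},
    {"tx": -0.038, "ty": -0.146, "tz": 0, "ax": 0, "ay": 0, "az": 0, "gripper": 1},
    {"tx": -0.038, "ty": -0.146, "tz": 0, "ax": 0, "ay": 0, "az": 0, "gripper": 1},
    {"tx": -0.038, "ty": -0.146, "tz": 0, "ax": 0, "ay": 0, "az": 0, "gripper": 1},
    {"tx": -0.038, "ty": -0.146, "tz": 0, "ax": 0, "ay": 0, "az": 0, "gripper": 1},
    {"tx": -0.038, "ty": -0.146, "tz": 0, "ax": 0, "ay": 0, "az": 0, "gripper": 1}
  ]
}}

```text
clock: 1.82
ee_pos: [0.4019, -0.0608, 0.1986]
orientation: [[-0.968, 0.25, 0.0], [0.25, 0.968, 0.001], [-0.0, 0.001, -1.0]]
force: [1.1, 0.5, 0.8]
grip_width: 0.0874
finger_force: 0.0
```

```bash
sed -i 's/    out+=\[{/    out=[{**dict.fromkeys(("tx","ty","tz","ax","ay","az"),0),**r} for r in out]\n    out+=[{/; s/json.dumps(out\[i:i+12\]).*/json.dumps(out[i:i+12],separators=(",",":")))/; s/\[{.gripper.:grip}\]\*hold/[{**dict.fromkeys(("tx","ty","tz","ax","ay","az"),0),"gripper":grip}]*hold/' plan.py; python3 -c "
from plan import *
print(state()['q'].round(1))
plan([(.4545,-.171,.2,75.5)])"
```

```text
[-35.5 -13.7  33.  115.4   7.6  76.2  70.5]
at [ 0.4019 -0.0608  0.1986] 75.52
[{"tx":-0.078,"ty":-0.094,"tz":-0.001,"ax":0,"ay":0,"az":0,"gripper":1},{"tx":-0.079,"ty":-0.093,"tz":-0.002,"ax":0,"ay":0,"az":0,"gripper":1},{"tx":-0.078,"ty":-0.094,"tz":-0.001,"ax":0,"ay":0,"az":0,"gripper":1},{"tx":-0.079,"ty":-0.093,"tz":-0.002,"ax":0,"ay":0,"az":0.0001,"gripper":1}]
end [ 0.4546 -0.171   0.2001] 75.5 4
```

Call:
{"name": "step_arm", "arguments": {
  "motion": [
    {"tx": -0.078, "ty": -0.094, "tz": 0, "ax": 0, "ay": 0, "az": 0, "gripper": 1},
    {"tx": -0.079, "ty": -0.094, "tz": 0, "ax": 0, "ay": 0, "az": 0, "gripper": 1},
    {"tx": -0.078, "ty": -0.094, "tz": 0, "ax": 0, "ay": 0, "az": 0, "gripper": 1},
    {"tx": -0.079, "ty": -0.093, "tz": 0, "ax": 0, "ay": 0, "az": 0, "gripper": 1},
    {"tx": 0, "ty": 0, "tz": 0, "ax": 0, "ay": 0, "az": 0.039, "gripper": 1},
    {"tx": 0, "ty": 0, "tz": 0, "ax": 0, "ay": 0, "az": 0.039, "gripper": 1},
    {"tx": 0, "ty": 0, "tz": 0, "ax": 0, "ay": 0, "az": 0.039, "gripper": 1},
    {"tx": 0, "ty": 0, "tz": 0, "ax": 0, "ay": 0, "az": 0.039, "gripper": 1},
    {"tx": 0, "ty": 0, "tz": 0, "ax": 0, "ay": 0, "az": 0.039, "gripper": 1}
  ]
}}

```text
clock: 2.57
ee_pos: [0.4549, -0.1694, 0.1984]
orientation: [[-0.644, 0.765, -0.0], [0.765, 0.644, 0.0], [0.0, -0.0, -1.0]]
force: [0.5, -0.3, -0.5]
grip_width: 0.087
finger_force: 0.0
```

```bash
python3 -c "
from plan import *
from h import *
s=state();print(s['q'].round(1),s['ee_pos'].round(4),yaw(s['orientation']))
im,P,K,T=cap('wrist');save('w1.png',im);np.savez('/tmp/w1',im=im,P=P)"
```

```text
[-31.1  -0.7  46.6 106.2   0.5  74.4  55.4] [ 0.4549 -0.1694  0.1984] 40.05946995091776
```

View pics/w1.png

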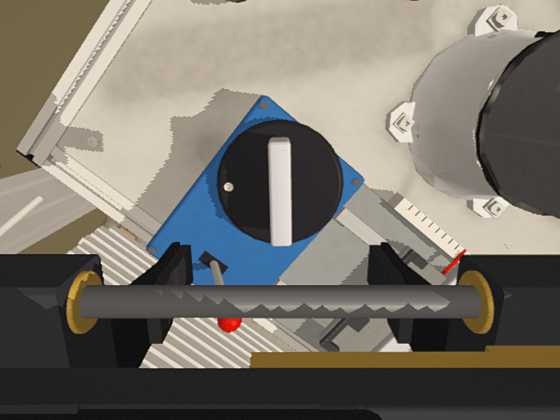

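The wrist view shows the bar at (280,190), aligned with the tool x axis, the knob at (229,323) and a red mark by the scale at (455,262).

```bash
python3 -c "
from plan import *
from h import *
d=np.load('/tmp/w1.npz');P=d['P'];im=d['im']
m=(P[...,2]>.09)&(P[...,2]<.108); m[245:]=0
q=P[m];print(len(q),cv2.minAreaRect((q[:,:2]*1000).astype(np.float32)),np.median(q[:,2]))
h=cv2.cvtColor(im,cv2.COLOR_RGB2HSV);r=(h[...,1]>150)&((h[...,0]<8)|(h[...,0]>172))
n,l,st,c=cv2.connectedComponentsWithStats(r.astype(np.uint8))
for i in range(1,n):
  if st[i,4]>10:print(c[i],st[i,4],np.nanmedian(P[l==i],0).round(4))
"
```

```text
3305 ((504.8506774902344, -87.7573471069336), (233.99562072753906, 97.89512634277344), 59.87470245361328) 0.0992280438579522
[452.99193548 262.66935484] 124 [ 0.6567 -0.1179  0.0295]
[229.07194245 323.6294964 ] 278 [ 0.4881 -0.2754  0.1235]
```

```bash
python3 -c "
from h import *
d=np.load('/tmp/w1.npz');P=d['P']
m=(P[...,2]>.09)&(P[...,2]<.108)&(np.hypot(P[...,0]-.455,P[...,1]+.17)<.07)
q=P[m];print(len(q),cv2.minAreaRect((q[:,:2]*1000).astype(np.float32)))
d=np.load('/tmp/scene.npz');P=d['P'];print(P[286:290,264:284:2,0].round(3),P[286:290,264:284:2,2].round(3))
"
```

```text
2244 ((452.55694580078125, -167.53564453125), (17.974836349487305, 88.712890625), 40.8890266418457)
[[0.592 0.598 0.603 0.611 0.616 0.62  0.626 0.63  0.636 0.646]
 [0.594 0.599 0.604 0.612 0.616 0.621 0.626 0.631 0.642 0.646]
 [0.594 0.599 0.605 0.613 0.618 0.622 0.627 0.632 0.642 0.647]
 [0.595 0.601 0.605 0.614 0.618 0.624 0.628 0.633 0.643 0.648]] [[0.012 0.012 0.013 0.037 0.037 0.029 0.03  0.026 0.028 0.072]
 [0.014 0.013 0.014 0.037 0.026 0.027 0.026 0.022 0.072 0.068]
 [0.011 0.011 0.013 0.039 0.033 0.029 0.026 0.028 0.069 0.068]
 [0.014 0.016 0.009 0.037 0.031 0.037 0.024 0.03  0.071 0.067]]
```

Call:
{"name": "step_arm", "arguments": {
  "motion": [
    {"tx": 0, "ty": 0, "tz": 0, "ax": 0, "ay": 0, "az": 0.039, "gripper": 1},
    {"tx": 0, "ty": 0, "tz": 0, "ax": 0, "ay": 0, "az": 0.039, "gripper": 1},
    {"tx": 0, "ty": 0, "tz": 0, "ax": 0, "ay": 0, "az": 0.039, "gripper": 1},
    {"tx": 0, "ty": 0, "tz": 0, "ax": 0, "ay": 0, "az": 0.039, "gripper": 1},
    {"tx": 0, "ty": 0, "tz": 0, "ax": 0, "ay": 0, "az": 0.039, "gripper": 1},
    {"tx": 0, "ty": 0, "tz": 0, "ax": 0, "ay": 0, "az": 0.039, "gripper": 1},
    {"tx": 0, "ty": 0, "tz": 0, "ax": 0, "ay": 0, "az": 0.039, "gripper": 1},
    {"tx": 0, "ty": 0, "tz": 0, "ax": 0, "ay": 0, "az": 0.039, "gripper": 1},
    {"tx": 0, "ty": 0, "tz": 0, "ax": 0, "ay": 0, "az": 0.039, "gripper": 1},
    {"tx": 0, "ty": 0, "tz": 0, "ax": 0, "ay": 0, "az": 0.039, "gripper": 1},
    {"tx": 0, "ty": 0, "tz": 0, "ax": 0, "ay": 0, "az": 0.039, "gripper": 1},
    {"tx": 0, "ty": 0, "tz": 0, "ax": 0, "ay": 0, "az": 0.039, "gripper": 1}
  ]
}}

```text
clock: 3.62
ee_pos: [0.4549, -0.1694, 0.1985]
orientation: [[0.694, 0.72, -0.0], [0.72, -0.694, 0.0], [0.0, -0.0, -1.0]]
force: [-0.9, -0.1, 0.3]
grip_width: 0.0873
finger_force: 0.0
```

Call:
{"name": "step_arm", "arguments": {
  "motion": [
    {"tx": 0, "ty": 0, "tz": 0, "ax": 0, "ay": 0, "az": 0.039, "gripper": 1},
    {"tx": 0, "ty": 0, "tz": 0, "ax": 0, "ay": 0, "az": 0.039, "gripper": 1},
    {"tx": 0, "ty": 0, "tz": 0, "ax": 0, "ay": 0, "az": 0.039, "gripper": 1},
    {"tx": 0, "ty": 0, "tz": 0, "ax": 0, "ay": 0, "az": 0.039, "gripper": 1},
    {"tx": 0, "ty": 0, "tz": 0, "ax": 0, "ay": 0, "az": 0.039, "gripper": 1},
    {"tx": 0, "ty": 0, "tz": 0, "ax": 0, "ay": 0, "az": 0.039, "gripper": 1},
    {"tx": 0, "ty": 0, "tz": 0, "ax": 0, "ay": 0, "az": 0.039, "gripper": 1},
    {"tx": 0, "ty": 0, "tz": 0, "ax": 0, "ay": 0, "az": 0.039, "gripper": 1},
    {"tx": 0, "ty": 0, "tz": 0, "ax": 0, "ay": 0, "az": 0.039, "gripper": 1},
    {"tx": 0, "ty": 0, "tz": 0, "ax": 0, "ay": 0, "az": 0.039, "gripper": 1},
    {"tx": 0, "ty": 0, "tz": 0, "ax": 0, "ay": 0, "az": 0.039, "gripper": 1},
    {"tx": 0, "ty": 0, "tz": 0, "ax": 0, "ay": 0, "az": 0.039, "gripper": 1}
  ]
}}

```text
clock: 4.62
ee_pos: [0.4549, -0.1694, 0.1985]
orientation: [[0.786, -0.619, -0.0], [-0.619, -0.786, 0.0], [-0.0, -0.0, -1.0]]
force: [0.3, 0.5, 0.3]
grip_width: 0.0868
finger_force: 0.0
```

Call:
{"name": "step_arm", "arguments": {
  "motion": [
    {"tx": 0, "ty": 0, "tz": 0.08, "ax": 0, "ay": 0, "az": 0.03, "gripper": 1},
    {"tx": 0, "ty": 0, "tz": 0.15, "ax": 0, "ay": 0, "az": 0.03, "gripper": 1},
    {"tx": 0, "ty": 0, "tz": 0.15, "ax": 0, "ay": 0, "az": 0, "gripper": 1},
    {"tx": 0, "ty": 0, "tz": 0.14, "ax": 0, "ay": 0, "az": 0, "gripper": 1},
    {"tx": 0, "ty": 0, "tz": 0, "ax": 0, "ay": 0, "az": 0, "gripper": -0.5},
    {"tx": 0, "ty": 0, "tz": 0, "ax": 0, "ay": 0, "az": 0, "gripper": -0.7},
    {"tx": 0, "ty": 0, "tz": 0, "ax": 0, "ay": 0, "az": 0, "gripper": -1},
    {"tx": 0, "ty": 0, "tz": 0, "ax": 0, "ay": 0, "az": 0, "gripper": -1},
    {"tx": 0, "ty": 0, "tz": 0, "ax": 0, "ay": 0, "az": 0, "gripper": -1},
    {"tx": 0, "ty": 0, "tz": 0, "ax": 0, "ay": 0, "az": 0, "gripper": -1}
  ],
  "grip_force": 20
}}

```text
clock: 5.45
ee_pos: [0.4561, -0.1694, 0.07]
orientation: [[0.658, -0.753, 0.003], [-0.753, -0.658, 0.0], [0.001, -0.002, -1.0]]
force: [0.8, 0.2, -0.2]
grip_width: 0.0546
finger_force: 0.0
```

```bash
python3 -c "
from plan import *
s=state();print(s['q'].round(1),s['ee_pos'].round(4),yaw(s['orientation']),s['force'],s['ft_torque'],s['grip_width'],s['finger_force'])"
```

```text
[ -26.9    9.9   45.9  115.    -8.4   58.2 -115.8] [ 0.4561 -0.1694  0.07  ] -138.83510341743505 [ 0.84755435  0.18527807 -0.23419846] [ 0.05386912  0.18760279 -0.00611086] 0.05461996853265241 0.0
```

Call:
{"name": "step_arm", "arguments": {
  "motion": [
    {"tx": 0, "ty": 0, "tz": 0, "ax": 0, "ay": 0, "az": 0, "gripper": -1},
    {"tx": 0, "ty": 0, "tz": 0, "ax": 0, "ay": 0, "az": 0, "gripper": -1},
    {"tx": 0, "ty": 0, "tz": 0, "ax": 0, "ay": 0, "az": 0, "gripper": -1},
    {"tx": 0, "ty": 0, "tz": 0, "ax": 0, "ay": 0, "az": 0, "gripper": -1},
    {"tx": 0, "ty": 0, "tz": 0, "ax": 0, "ay": 0, "az": 0, "gripper": -1},
    {"tx": 0, "ty": 0, "tz": 0, "ax": 0, "ay": 0, "az": 0, "gripper": -1},
    {"tx": 0, "ty": 0, "tz": 0, "ax": 0, "ay": 0, "az": 0, "gripper": -1},
    {"tx": 0, "ty": 0, "tz": 0, "ax": 0, "ay": 0, "az": 0, "gripper": -1},
    {"tx": 0, "ty": 0, "tz": 0, "ax": 0, "ay": 0, "az": -0.008, "gripper": -1},
    {"tx": 0, "ty": 0, "tz": 0, "ax": 0, "ay": 0, "az": -0.008, "gripper": -1}
  ]
}}

```text
clock: 6.28
ee_pos: [0.4549, -0.1695, 0.0686]
orientation: [[0.696, -0.718, -0.0], [-0.718, -0.696, 0.0], [-0.0, 0.0, -1.0]]
force: [-1.1, 0.0, 1.8]
grip_width: 0.0176
finger_force: 20.9
```

```bash
python3 -c "
from plan import *
s=state();print(s['q'].round(1),s['ee_pos'].round(4),yaw(s['orientation']),s['force'],s['ft_torque'],s['grip_width'],s['finger_force'])"
```

```text
[ -26.6   10.    45.5  115.1   -8.4   58.2 -112.9] [ 0.4549 -0.1695  0.0686] -135.89163080269952 [-1.10422715  0.03800264  1.83787248] [-0.0938757   0.56341864 -0.56635426] 0.01757235491497181 20.884524285793304
```

Call:
{"name": "step_arm", "arguments": {
  "motion": [
    {"tx": 0, "ty": 0, "tz": 0, "ax": 0, "ay": 0, "az": -0.01, "gripper": -1},
    {"tx": 0, "ty": 0, "tz": 0, "ax": 0, "ay": 0, "az": -0.01, "gripper": -1},
    {"tx": 0, "ty": 0, "tz": 0, "ax": 0, "ay": 0, "az": 0, "gripper": -1}
  ]
}}

```text
clock: 6.53
ee_pos: [0.4549, -0.1694, 0.0686]
orientation: [[0.74, -0.673, -0.0], [-0.673, -0.74, 0.0], [-0.0, -0.0, -1.0]]
force: [-2.4, 0.2, 1.0]
grip_width: 0.0186
finger_force: 21.7
```

```bash
python3 -c "
from plan import *
s=state();print(s['q'].round(1),s['ee_pos'].round(4),yaw(s['orientation']),s['force'],s['ft_torque'],s['grip_width'],s['finger_force'])"
```

```text
[ -26.1    9.9   45.   115.1   -8.3   58.2 -109.4] [ 0.4549 -0.1694  0.0686] -132.26875520475696 [-2.35635523  0.21026602  0.96277568] [ 0.02686117  0.57790171 -0.61232828] 0.01862222372064293 21.7239932063967
```

```bash
python3 -c "
from h import *
a=np.load('/tmp/scene.npz')['im'];im,P,K,T=cap('scene');np.savez('/tmp/scene2',im=im,P=P)
d=np.abs(im.astype(int)-a).max(-1);print([(d[y:y+8,x:x+8].mean().round(1)) for y,x in [(264,276),(280,270),(288,268),(300,262),(285,310)]])
for y in (280,288,296): print(a[y,258:290].mean(-1).astype(int));print(im[y,258:290].mean(-1).astype(int))
"
```

```text
[np.float64(2.0), np.float64(2.0), np.float64(2.0), np.float64(2.3), np.float64(1.4)]
[132 130 132 132 135 135 120  91  89  96  94  96  95  72  75  65  59  68
  68  68  65  64  64 127 106 205 188 184 183 183 183 183]
[133 132 132 133 134 135 120  91  94  93  96  94  96  72  73  66  58  67
  68  67  65  64  63 127 108 205 188 185 185 184 185 185]
[130 131 134 121  90  92  92  91  94  97  93  68  61  64 115 121 117 119
 117 121 117 111 176 192 187 185 183 184 186 182 185 170]
[131 133 136 121  91  93  94  94  94  98  94  68  60  65 114 123 118 119
 118 119 118 110 179 193 187 186 184 184 186 183 186 172]
[119  89  92  94  95  95  94  98  70  61  62  62  66  67  68  64  62  79
 119 129 202 189 187 185 183 187 186 182 182 185 183 187]
[118  89  91  94  95  96  95  98  69  62  63  63  67  68  68  66  64  81
 119 129 204 190 187 185 184 187 186 183 183 184 185 188]
```

The carriage has not moved and the jaws twisted on the bar, so the brake is on with the lever at the far side. I'll release the bar and throw the lever toward the robot.

```bash
python3 -c "
from plan import *
plan([(.4549,-.1694,.2,-138.8),(.528,-.2795,.2,-90),(.528,-.2795,.1,-90)],grip=-1,start=(.4549,-.1694,.0686,-138.8))"
```

```text
[{"tx":0,"ty":0,"tz":-0.131,"ax":0,"ay":0,"az":0,"gripper":-1},{"tx":0,"ty":0,"tz":-0.132,"ax":0,"ay":0,"az":0,"gripper":-1},{"tx":0,"ty":0,"tz":-0.131,"ax":0,"ay":0,"az":0,"gripper":-1},{"tx":0,"ty":0,"tz":-0.132,"ax":0,"ay":0,"az":0,"gripper":-1},{"tx":0.075,"ty":0.01,"tz":0,"ax":0,"ay":0,"az":-0.0387,"gripper":-1},{"tx":0.073,"ty":0.019,"tz":0,"ax":0,"ay":0,"az":-0.0387,"gripper":-1},{"tx":0.07,"ty":0.028,"tz":0,"ax":0,"ay":0,"az":-0.0387,"gripper":-1},{"tx":0.066,"ty":0.036,"tz":0,"ax":0,"ay":0,"az":-0.0388,"gripper":-1},{"tx":0.062,"ty":0.044,"tz":0,"ax":0,"ay":0,"az":-0.0387,"gripper":-1},{"tx":0.056,"ty":0.051,"tz":0,"ax":0,"ay":0,"az":-0.0388,"gripper":-1},{"tx":0.049,"ty":0.057,"tz":0,"ax":0,"ay":0,"az":-0.0387,"gripper":-1},{"tx":0,"ty":0,"tz":0.133,"ax":0,"ay":0,"az":0,"gripper":-1}]
[{"tx":0,"ty":0,"tz":0.134,"ax":0,"ay":0,"az":0,"gripper":-1},{"tx":0,"ty":0,"tz":0.133,"ax":0,"ay":0,"az":0,"gripper":-1}]
end [ 0.528  -0.2795  0.1001] -90.0 14
```

Call:
{"name": "step_arm", "arguments": {
  "motion": [
    {"tx": 0, "ty": 0, "tz": 0, "ax": 0, "ay": 0, "az": 0.018, "gripper": -1},
    {"tx": 0, "ty": 0, "tz": 0, "ax": 0, "ay": 0, "az": 0.018, "gripper": 0},
    {"tx": 0, "ty": 0, "tz": 0, "ax": 0, "ay": 0, "az": 0, "gripper": 0},
    {"tx": 0, "ty": 0, "tz": 0, "ax": 0, "ay": 0, "az": 0, "gripper": 0},
    {"tx": 0, "ty": 0, "tz": 0, "ax": 0, "ay": 0, "az": 0, "gripper": 0},
    {"tx": 0, "ty": 0, "tz": 0, "ax": 0, "ay": 0, "az": 0, "gripper": 0},
    {"tx": 0, "ty": 0, "tz": -0.12, "ax": 0, "ay": 0, "az": 0, "gripper": 0},
    {"tx": 0, "ty": 0, "tz": -0.14, "ax": 0, "ay": 0, "az": 0, "gripper": 0},
    {"tx": 0, "ty": 0, "tz": -0.14, "ax": 0, "ay": 0, "az": 0, "gripper": -1},
    {"tx": 0, "ty": 0, "tz": -0.12, "ax": 0, "ay": 0, "az": 0, "gripper": -1}
  ]
}}

```text
clock: 7.42
ee_pos: [0.4551, -0.1698, 0.2008]
orientation: [[0.658, -0.753, 0.001], [-0.753, -0.658, -0.0], [0.001, -0.001, -1.0]]
force: [1.6, -0.8, 0.7]
grip_width: 0.0363
finger_force: 0.0
```

Call:
{"name": "step_arm", "arguments": {
  "motion": [
    {"tx": 0.075, "ty": 0.01, "tz": 0, "ax": 0, "ay": 0, "az": -0.0387, "gripper": -1},
    {"tx": 0.073, "ty": 0.019, "tz": 0, "ax": 0, "ay": 0, "az": -0.0387, "gripper": -1},
    {"tx": 0.07, "ty": 0.028, "tz": 0, "ax": 0, "ay": 0, "az": -0.0387, "gripper": -1},
    {"tx": 0.066, "ty": 0.036, "tz": 0, "ax": 0, "ay": 0, "az": -0.0387, "gripper": -1},
    {"tx": 0.062, "ty": 0.044, "tz": 0, "ax": 0, "ay": 0, "az": -0.0387, "gripper": -1},
    {"tx": 0.056, "ty": 0.051, "tz": 0, "ax": 0, "ay": 0, "az": -0.0387, "gripper": -1},
    {"tx": 0.049, "ty": 0.057, "tz": 0, "ax": 0, "ay": 0, "az": -0.0387, "gripper": -1},
    {"tx": 0, "ty": 0, "tz": 0.133, "ax": 0, "ay": 0, "az": 0, "gripper": -1},
    {"tx": 0, "ty": 0, "tz": 0.133, "ax": 0, "ay": 0, "az": 0, "gripper": -1},
    {"tx": 0, "ty": 0, "tz": 0.133, "ax": 0, "ay": 0, "az": 0, "gripper": -1},
    {"tx": 0, "ty": 0, "tz": 0, "ax": 0, "ay": 0, "az": 0, "gripper": -1}
  ]
}}

```text
clock: 8.33
ee_pos: [0.5248, -0.2776, 0.0928]
orientation: [[1.0, -0.001, -0.009], [-0.001, -1.0, 0.003], [-0.009, -0.003, -1.0]]
force: [-0.7, 1.4, -1.0]
grip_width: 0.0006
finger_force: 0.0
```

Call:
{"name": "step_arm", "arguments": {
  "motion": [
    {"tx": -0.04, "ty": 0, "tz": 0, "ax": 0, "ay": 0, "az": 0, "gripper": -1},
    {"tx": -0.04, "ty": 0, "tz": 0, "ax": 0, "ay": 0, "az": 0, "gripper": -1},
    {"tx": -0.04, "ty": 0, "tz": 0, "ax": 0, "ay": 0, "az": 0, "gripper": -1},
    {"tx": -0.04, "ty": 0, "tz": 0, "ax": 0, "ay": 0, "az": 0, "gripper": -1},
    {"tx": -0.04, "ty": 0, "tz": 0, "ax": 0, "ay": 0, "az": 0, "gripper": -1},
    {"tx": -0.04, "ty": 0, "tz": 0, "ax": 0, "ay": 0, "az": 0, "gripper": -1}
  ]
}}

```text
clock: 8.83
ee_pos: [0.4674, -0.2796, 0.0999]
orientation: [[1.0, -0.002, 0.002], [-0.002, -1.0, 0.0], [0.002, -0.0, -1.0]]
force: [-0.0, 0.0, -1.5]
grip_width: 0.0004
finger_force: 0.0
```

Call:
{"name": "step_arm", "arguments": {
  "motion": [
    {"tx": -0.025, "ty": 0, "tz": 0, "ax": 0, "ay": 0, "az": 0, "gripper": -1},
    {"tx": -0.025, "ty": 0, "tz": 0, "ax": 0, "ay": 0, "az": 0, "gripper": -1},
    {"tx": -0.02, "ty": 0, "tz": 0, "ax": 0, "ay": 0, "az": 0, "gripper": -1},
    {"tx": -0.015, "ty": 0, "tz": 0, "ax": 0, "ay": 0, "az": 0, "gripper": -1},
    {"tx": -0.01, "ty": 0, "tz": 0, "ax": 0, "ay": 0, "az": 0, "gripper": -1}
  ]
}}

```text
clock: 9.25
ee_pos: [0.4438, -0.2794, 0.0988]
orientation: [[1.0, -0.002, -0.0], [-0.002, -1.0, 0.0], [-0.0, -0.0, -1.0]]
force: [-0.5, -0.3, 0.2]
grip_width: 0.0004
finger_force: 0.0
```

```bash
python3 -c "
from h import *
im,P,K,T=cap('scene');save('sc3.png',cv2.resize(im[220:345,170:345],None,fx=4,fy=4,interpolation=cv2.INTER_CUBIC))
h=cv2.cvtColor(im,cv2.COLOR_RGB2HSV);r=(h[...,1]>150)&((h[...,0]<8)|(h[...,0]>172));r[:230]=0
n,l,st,c=cv2.connectedComponentsWithStats(r.astype(np.uint8))
for i in range(1,n):
  if st[i,4]>5:print(c[i],st[i,4],np.nanmedian(P[l==i],0).round(4))
print(state()['force'],state()['ee_pos'])
"
```

```text
[213.56603774 285.88679245] 53 [ 0.4884 -0.2804  0.1199]
[ 0.10883344 -0.12198084 -0.20007846] [ 0.44354877 -0.27951595  0.09873954]
```

View pics/sc3.png

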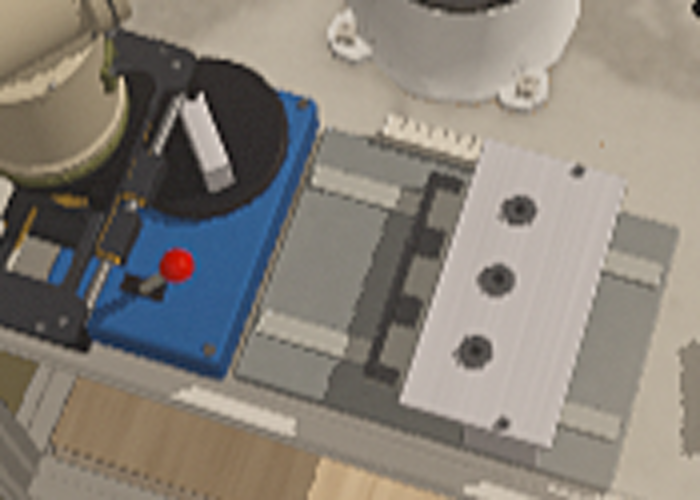

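```bash
python3 -c "
from h import *
p=camera_params('scene');T=np.linalg.inv(np.array(p['world_from_camera']));K=np.array(p['mtx'])
for X in [(.4435,-.2795,.099),(.4435,-.2795,.15),(.489,-.28,.1136),(.456,-.281,.043)]:
  c=T[:3]@np.r_[X,1];u=K@c/c[2];print(u[:2].round(1),((u[:2]-[170,220])*4).round())
im,P,K,T=cap('side');save('sd3.png',cv2.resize(im[130:250,280:420],None,fx=4,fy=4,interpolation=cv2.INTER_CUBIC))
im,P,K,T=cap('wrist');save('w3.png',im)
"
```

```text
[198.1 283.3] [112. 253.]
[194.8 276.1] [ 99. 225.]
[213.8 286.9] [175. 268.]
[205.5 292.6] [142. 290.]
```

View pics/w3.png

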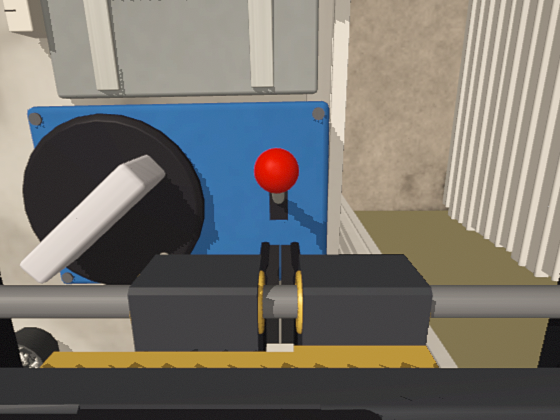

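The fingers are on the near side and the knob (276,170) is still over on the far side, so the push failed. I'll grip the knob and carry it over along its arc instead.

Call:
{"name": "step_arm", "arguments": {
  "motion": [
    {"tx": 0, "ty": 0, "tz": -0.12, "ax": 0, "ay": 0, "az": 0, "gripper": 0.2},
    {"tx": 0, "ty": 0, "tz": -0.14, "ax": 0, "ay": 0, "az": 0, "gripper": 0.2},
    {"tx": 0.09, "ty": 0, "tz": 0, "ax": 0, "ay": 0, "az": 0, "gripper": 0.2},
    {"tx": 0.09, "ty": 0, "tz": 0, "ax": 0, "ay": 0, "az": 0, "gripper": 0.2},
    {"tx": 0, "ty": 0, "tz": 0, "ax": 0, "ay": 0, "az": 0, "gripper": 0.2},
    {"tx": 0, "ty": 0, "tz": 0, "ax": 0, "ay": 0, "az": 0, "gripper": 0.2},
    {"tx": 0, "ty": 0, "tz": 0, "ax": 0, "ay": 0, "az": 0, "gripper": 0.2},
    {"tx": 0, "ty": 0, "tz": 0, "ax": 0, "ay": 0, "az": 0, "gripper": 0.2},
    {"tx": 0, "ty": 0, "tz": 0, "ax": 0, "ay": 0, "az": 0, "gripper": 0.2}
  ]
}}

```text
clock: 10.15
ee_pos: [0.4887, -0.2798, 0.1638]
orientation: [[1.0, -0.003, -0.0], [-0.003, -1.0, 0.0], [-0.0, -0.0, -1.0]]
force: [0.2, -0.1, 0.1]
grip_width: 0.0491
finger_force: 0.0
```

Call:
{"name": "step_arm", "arguments": {
  "motion": [
    {"tx": 0, "ty": 0, "tz": 0.1, "ax": 0, "ay": 0, "az": 0, "gripper": 0.2},
    {"tx": 0, "ty": 0, "tz": 0.1, "ax": 0, "ay": 0, "az": 0, "gripper": 0.2},
    {"tx": 0, "ty": 0, "tz": 0.076, "ax": 0, "ay": 0, "az": 0, "gripper": 0.2},
    {"tx": 0, "ty": 0, "tz": 0, "ax": 0, "ay": 0, "az": 0, "gripper": -1},
    {"tx": 0, "ty": 0, "tz": 0, "ax": 0, "ay": 0, "az": 0, "gripper": -1},
    {"tx": 0, "ty": 0, "tz": 0, "ax": 0, "ay": 0, "az": 0, "gripper": -1},
    {"tx": 0, "ty": 0, "tz": 0, "ax": 0, "ay": 0, "az": 0, "gripper": -1},
    {"tx": 0, "ty": 0, "tz": 0, "ax": 0, "ay": 0, "az": 0, "gripper": -1},
    {"tx": 0, "ty": 0, "tz": 0, "ax": 0, "ay": 0, "az": 0, "gripper": -1},
    {"tx": 0, "ty": 0, "tz": 0, "ax": 0, "ay": 0, "az": 0, "gripper": -1},
    {"tx": 0, "ty": 0, "tz": 0, "ax": 0, "ay": 0, "az": 0, "gripper": -1}
  ],
  "grip_force": 30
}}

```text
clock: 11.07
ee_pos: [0.4899, -0.2781, 0.0952]
orientation: [[1.0, -0.001, 0.001], [-0.001, -1.0, 0.002], [0.001, -0.002, -1.0]]
force: [0.1, 5.7, 2.0]
grip_width: 0.0152
finger_force: 26.3
```

Call:
{"name": "step_arm", "arguments": {
  "motion": [
    {"tx": 0, "ty": 0, "tz": 0, "ax": 0, "ay": 0, "az": 0, "gripper": -1},
    {"tx": 0, "ty": 0, "tz": 0, "ax": 0, "ay": 0, "az": 0, "gripper": -1}
  ]
}}

```text
clock: 11.23
ee_pos: [0.4899, -0.278, 0.0952]
orientation: [[1.0, -0.001, 0.0], [-0.001, -1.0, 0.002], [0.0, -0.002, -1.0]]
force: [-0.4, 5.2, 2.4]
grip_width: 0.0152
finger_force: 26.3
```

```bash
python3 -c "
from h import *
im,P,K,T=cap('wrist')
im2,P2,K,T=cap('scene')
save('w4.png',np.hstack([im[60:400,150:430],cv2.resize(im2[220:345,170:345],(476,340))]))
h=cv2.cvtColor(im2,cv2.COLOR_RGB2HSV);r=(h[...,1]>150)&((h[...,0]<8)|(h[...,0]>172));r[:230]=0
print(r.sum(),np.nanmedian(P2[r],0),state()['force'],state()['ft_torque'])
"
```

```text
0 [nan nan nan] [-0.23292123  5.44510178  2.18522677] [ 1.09169967  0.18303849 -0.03524228]
  return np.nanmean(a, axis, out=out, keepdims=keepdims)
```

View pics/w4.png

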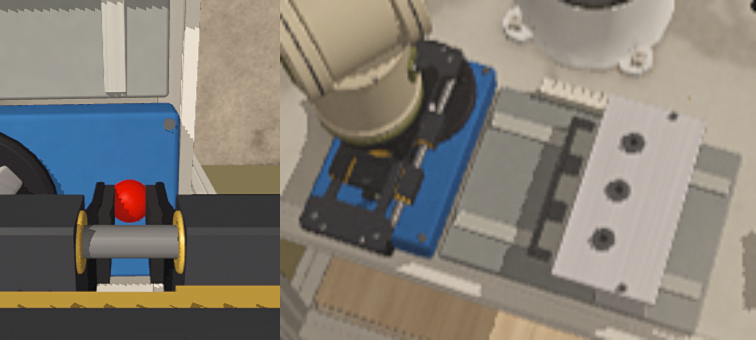

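Call:
{"name": "step_arm", "arguments": {
  "motion": [
    {"tx": -0.032, "ty": 0, "tz": -0.013, "ax": 0, "ay": 0, "az": 0, "gripper": -1},
    {"tx": -0.033, "ty": 0, "tz": -0.009, "ax": 0, "ay": 0, "az": 0, "gripper": -1},
    {"tx": -0.034, "ty": 0, "tz": -0.006, "ax": 0, "ay": 0, "az": 0, "gripper": -1},
    {"tx": -0.034, "ty": 0, "tz": -0.002, "ax": 0, "ay": 0, "az": 0, "gripper": -1}
  ]
}}

```text
clock: 11.67
ee_pos: [0.4552, -0.2797, 0.1026]
orientation: [[1.0, -0.002, 0.0], [-0.002, -1.0, -0.0], [0.0, 0.0, -1.0]]
force: [-0.7, -1.1, 0.1]
grip_width: 0.0009
finger_force: 0.0
```

Call:
{"name": "step_arm", "arguments": {
  "motion": [
    {"tx": -0.034, "ty": 0, "tz": 0.002, "ax": 0, "ay": 0, "az": 0, "gripper": -1},
    {"tx": -0.034, "ty": 0, "tz": 0.006, "ax": 0, "ay": 0, "az": 0, "gripper": -1},
    {"tx": -0.033, "ty": 0, "tz": 0.009, "ax": 0, "ay": 0, "az": 0, "gripper": -1},
    {"tx": -0.033, "ty": 0, "tz": 0.013, "ax": 0, "ay": 0, "az": 0, "gripper": -1}
  ]
}}

```text
clock: 12.0
ee_pos: [0.4216, -0.2794, 0.0945]
orientation: [[1.0, -0.002, -0.0], [-0.002, -1.0, 0.0], [-0.0, -0.0, -1.0]]
force: [0.1, -0.2, -0.3]
grip_width: 0.0003
finger_force: 0.0
```

```bash
python3 -c "
from h import *
s=state();print(s['force'],s['ft_torque'],s['ee_pos'])
im,P,K,T=cap('wrist')
im2,P2,K,T=cap('side')
save('w5.png',np.hstack([im[60:400,150:430],cv2.resize(im2[130:250,280:420],(396,340))]))
"
```

```text
[ 0.14473052 -0.23050072 -0.31169138] [-0.08535651  0.17283718 -0.00077107] [ 0.42157596 -0.27938557  0.0945388 ]
```

View pics/w5.png

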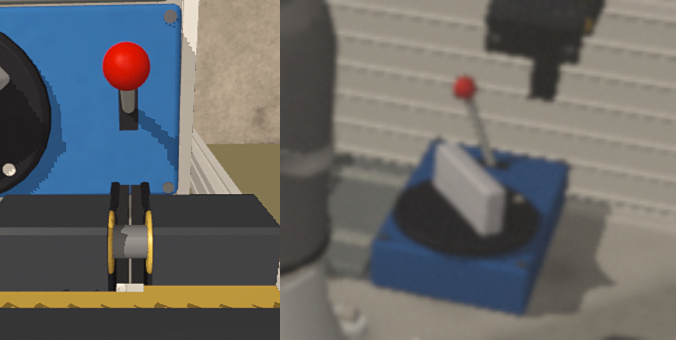

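```bash
python3 -c "
from h import *
im,P,K,T=cap('wrist');print(np.linalg.inv(T)[:3,3])
h=cv2.cvtColor(im,cv2.COLOR_RGB2HSV);r=(h[...,1]>150)&((h[...,0]<8)|(h[...,0]>172))
print('knob',np.nanmedian(P[r],0),r.sum(),np.argwhere(r).mean(0),np.nanmin(P[r],0),np.nanmax(P[r],0))
Ti=np.linalg.inv(T)
s=state()['ee_pos']
for dz in (0,.02,.05):
  c=Ti[:3]@np.r_[s+[0,0,dz],1];u=K@c/c[2];print(dz,u.round(1),c)
for X in [(.488,-.279,.1136)]:
  c=Ti[:3]@np.r_[X,1];u=K@c/c[2];print(u.round(1))
print(P[225:300:5,270:292:4].round(3).tolist())
"
```

```text
[-0.27764779  0.39904398  0.40893299]
knob [ 0.48730357 -0.27761643  0.12325755] 1818 [124.05720572 275.82453245] [ 0.46806215 -0.28782205  0.0466888 ] [ 0.49715516 -0.26733526  0.12783186]
0 [280.1 240.6   1. ] [0.00023799 0.01964375 0.19977973]
0.02 [280.1 255.4   1. ] [0.00020486 0.02522215 0.18057347]
0.05 [280.1 284.6   1. ] [0.00015518 0.03358974 0.15176408]
[279.3 120.9   1. ]
[[[0.414, -0.272, 0.046], [0.414, -0.275, 0.045], [0.414, -0.278, 0.046], [0.414, -0.28, 0.045], [0.414, -0.283, 0.045], [0.414, -0.286, 0.046]], [[0.41, -0.272, 0.046], [0.411, -0.275, 0.047], [0.41, -0.278, 0.046], [0.41, -0.28, 0.046], [0.41, -0.283, 0.046], [0.411, -0.286, 0.047]], [[0.407, -0.272, 0.046], [0.407, -0.275, 0.046], [0.406, -0.278, 0.045], [0.407, -0.28, 0.046], [0.407, -0.283, 0.046], [0.406, -0.286, 0.045]], [[0.403, -0.272, 0.046], [0.403, -0.275, 0.046], [0.403, -0.278, 0.046], [0.403, -0.28, 0.046], [0.403, -0.283, 0.046], [0.403, -0.286, 0.045]], [[0.429, -0.274, 0.119], [0.429, -0.276, 0.118], [0.43, -0.278, 0.12], [0.43, -0.28, 0.12], [0.43, -0.282, 0.12], [0.431, -0.284, 0.123]
[... 720 characters left out ...]
75, 0.151], [0.43, -0.277, 0.151], [0.426, -0.278, 0.144], [0.43, -0.28, 0.152], [0.429, -0.282, 0.15], [0.43, -0.283, 0.151]], [[0.43, -0.275, 0.155], [0.43, -0.277, 0.155], [0.43, -0.278, 0.155], [0.429, -0.28, 0.155], [0.43, -0.282, 0.155], [0.43, -0.283, 0.156]], [[0.453, -0.277, 0.201], [0.453, -0.278, 0.202], [0.452, -0.279, 0.2], [0.453, -0.28, 0.201], [0.453, -0.281, 0.201], [0.453, -0.282, 0.201]], [[0.452, -0.277, 0.203], [0.453, -0.278, 0.204], [0.453, -0.279, 0.204], [0.453, -0.28, 0.204], [0.453, -0.281, 0.204], [0.453, -0.282, 0.204]], [[0.452, -0.277, 0.205], [0.452, -0.278, 0.204], [0.452, -0.279, 0.204], [0.452, -0.28, 0.205], [0.452, -0.281, 0.205], [0.453, -0.282, 0.207]]]
```

The wrist depth shows the fingertips at z≈0.116 when the reported TCP z is 0.0945. The tips are about 20 mm higher than assumed, so the fingers only grazed the top of the ball. I'll retry 20 mm lower.

Call:
{"name": "step_arm", "arguments": {
  "motion": [
    {"tx": 0, "ty": 0, "tz": -0.12, "ax": 0, "ay": 0, "az": 0, "gripper": 0.2},
    {"tx": 0, "ty": 0, "tz": -0.14, "ax": 0, "ay": 0, "az": 0, "gripper": 0.2},
    {"tx": 0.088, "ty": 0, "tz": 0, "ax": 0, "ay": 0, "az": 0, "gripper": 0.2},
    {"tx": 0.088, "ty": 0, "tz": 0, "ax": 0, "ay": 0, "az": 0, "gripper": 0.2},
    {"tx": 0.088, "ty": 0, "tz": 0, "ax": 0, "ay": 0, "az": 0, "gripper": 0.2},
    {"tx": 0, "ty": 0, "tz": 0, "ax": 0, "ay": 0, "az": 0, "gripper": 0.2},
    {"tx": 0, "ty": 0, "tz": 0, "ax": 0, "ay": 0, "az": 0, "gripper": 0.2},
    {"tx": 0, "ty": 0, "tz": 0, "ax": 0, "ay": 0, "az": 0, "gripper": 0.2},
    {"tx": 0, "ty": 0, "tz": 0, "ax": 0, "ay": 0, "az": 0, "gripper": 0.2},
    {"tx": 0, "ty": 0, "tz": 0, "ax": 0, "ay": 0, "az": 0, "gripper": 0.2}
  ]
}}

```text
clock: 12.98
ee_pos: [0.488, -0.2798, 0.16]
orientation: [[1.0, -0.003, 0.0], [-0.003, -1.0, 0.0], [0.0, -0.0, -1.0]]
force: [-0.2, -0.3, 0.2]
grip_width: 0.0506
finger_force: 0.0
```

Call:
{"name": "step_arm", "arguments": {
  "motion": [
    {"tx": 0, "ty": 0, "tz": 0.12, "ax": 0, "ay": 0, "az": 0, "gripper": 0.2},
    {"tx": 0, "ty": 0, "tz": 0.12, "ax": 0, "ay": 0, "az": 0, "gripper": 0.2},
    {"tx": 0, "ty": 0, "tz": 0.086, "ax": 0, "ay": 0, "az": 0, "gripper": 0.2},
    {"tx": 0, "ty": 0, "tz": 0, "ax": 0, "ay": 0, "az": 0, "gripper": -1},
    {"tx": 0, "ty": 0, "tz": 0, "ax": 0, "ay": 0, "az": 0, "gripper": -1},
    {"tx": 0, "ty": 0, "tz": 0, "ax": 0, "ay": 0, "az": 0, "gripper": -1},
    {"tx": 0, "ty": 0, "tz": 0, "ax": 0, "ay": 0, "az": 0, "gripper": -1},
    {"tx": 0, "ty": 0, "tz": 0, "ax": 0, "ay": 0, "az": 0, "gripper": -1},
    {"tx": 0, "ty": 0, "tz": 0, "ax": 0, "ay": 0, "az": 0, "gripper": -1},
    {"tx": 0, "ty": 0, "tz": 0, "ax": 0, "ay": 0, "az": 0, "gripper": -1},
    {"tx": 0, "ty": 0, "tz": 0, "ax": 0, "ay": 0, "az": 0, "gripper": -1}
  ]
}}

```text
clock: 13.9
ee_pos: [0.4897, -0.2779, 0.0794]
orientation: [[1.0, -0.0, 0.002], [-0.0, -1.0, 0.002], [0.002, -0.002, -1.0]]
force: [-0.3, 7.2, 5.9]
grip_width: 0.0202
finger_force: 30.0
```

Call:
{"name": "step_arm", "arguments": {
  "motion": [
    {"tx": -0.032, "ty": 0, "tz": -0.013, "ax": 0, "ay": 0, "az": 0, "gripper": -1},
    {"tx": -0.033, "ty": 0, "tz": -0.009, "ax": 0, "ay": 0, "az": 0, "gripper": -1},
    {"tx": -0.034, "ty": 0, "tz": -0.006, "ax": 0, "ay": 0, "az": 0, "gripper": -1},
    {"tx": -0.034, "ty": 0, "tz": -0.002, "ax": 0, "ay": 0, "az": 0, "gripper": -1}
  ],
  "grip_force": 40
}}

```text
clock: 14.23
ee_pos: [0.4596, -0.2784, 0.0871]
orientation: [[1.0, 0.001, 0.008], [0.001, -1.0, -0.001], [0.008, 0.001, -1.0]]
force: [13.4, 2.6, -6.3]
grip_width: 0.0194
finger_force: 40.0
```

Call:
{"name": "step_arm", "arguments": {
  "motion": [
    {"tx": -0.034, "ty": 0, "tz": 0.002, "ax": 0, "ay": 0, "az": 0, "gripper": -1},
    {"tx": -0.034, "ty": 0, "tz": 0.006, "ax": 0, "ay": 0, "az": 0, "gripper": -1},
    {"tx": -0.033, "ty": 0, "tz": 0.009, "ax": 0, "ay": 0, "az": 0, "gripper": -1},
    {"tx": -0.033, "ty": 0, "tz": 0.013, "ax": 0, "ay": 0, "az": 0, "gripper": -1}
  ]
}}

```text
clock: 14.57
ee_pos: [0.4344, -0.2789, 0.0846]
orientation: [[1.0, 0.004, 0.023], [0.004, -1.0, -0.003], [0.023, 0.003, -1.0]]
force: [22.9, 9.6, 33.2]
grip_width: 0.0182
finger_force: 39.3
```

Call:
{"name": "step_arm", "arguments": {
  "motion": [
    {"tx": 0, "ty": 0, "tz": -0.016, "ax": 0, "ay": 0, "az": 0, "gripper": -1},
    {"tx": -0.015, "ty": 0, "tz": 0, "ax": 0, "ay": 0, "az": 0, "gripper": -1},
    {"tx": -0.015, "ty": 0, "tz": 0, "ax": 0, "ay": 0, "az": 0, "gripper": -1}
  ]
}}

```text
clock: 14.82
ee_pos: [0.414, -0.2796, 0.0827]
orientation: [[1.0, -0.002, 0.0], [-0.002, -1.0, -0.0], [0.0, 0.0, -1.0]]
force: [0.2, 0.8, 0.7]
grip_width: 0.0017
finger_force: 0.0
```

```bash
python3 -c "
from h import *
s=state();print(s['force'],s['ft_torque'],s['ee_pos'],s['grip_width'])
im,P,K,T=cap('wrist')
h=cv2.cvtColor(im,cv2.COLOR_RGB2HSV);r=(h[...,1]>150)&((h[...,0]<8)|(h[...,0]>172))
print('knob',np.nanmedian(P[r],0),r.sum(),np.argwhere(r).mean(0))
im,P,K,T=cap('side')
h=cv2.cvtColor(im,cv2.COLOR_RGB2HSV);r=(h[...,1]>150)&((h[...,0]<8)|(h[...,0]>172));r[250:]=0
print('knob',np.nanmedian(P[r],0),r.sum(),np.argwhere(r).mean(0))
"
```

```text
[0.21436893 0.84196635 0.68813698] [-0.01985799  0.19489269 -0.00271268] [ 0.41396031 -0.27959978  0.08267333] 0.0017084320774370674
knob [ 0.44569489 -0.27822853  0.12878585] 1915 [212.95456919 277.1383812 ]
knob [ 0.44131754 -0.27093494  0.12461113] 31 [161.06451613 362.41935484]
```

Call:
{"name": "step_arm", "arguments": {
  "motion": [
    {"tx": 0, "ty": 0, "tz": -0.12, "ax": 0, "ay": 0, "az": 0, "gripper": -1},
    {"tx": 0, "ty": 0, "tz": -0.12, "ax": 0, "ay": 0, "az": 0, "gripper": -1},
    {"tx": 0.1, "ty": 0, "tz": 0, "ax": 0, "ay": 0, "az": 0, "gripper": -1},
    {"tx": 0.1, "ty": 0, "tz": 0, "ax": 0, "ay": 0, "az": 0, "gripper": -1},
    {"tx": 0.1, "ty": 0.0, "tz": 0, "ax": 0, "ay": 0, "az": 0, "gripper": -1},
    {"tx": 0, "ty": -0.006, "tz": 0.12, "ax": 0, "ay": 0, "az": 0, "gripper": -1},
    {"tx": 0, "ty": 0, "tz": 0.13, "ax": 0, "ay": 0, "az": 0, "gripper": -1},
    {"tx": -0.03, "ty": 0, "tz": 0, "ax": 0, "ay": 0, "az": 0, "gripper": -1},
    {"tx": -0.03, "ty": 0, "tz": 0, "ax": 0, "ay": 0, "az": 0, "gripper": -1}
  ]
}}

```text
clock: 15.67
ee_pos: [0.4721, -0.278, 0.0786]
orientation: [[1.0, -0.003, -0.005], [-0.003, -1.0, 0.0], [-0.005, -0.0, -1.0]]
force: [0.7, -0.7, 0.0]
grip_width: 0.0007
finger_force: 0.0
```

Call:
{"name": "step_arm", "arguments": {
  "motion": [
    {"tx": -0.03, "ty": 0, "tz": 0, "ax": 0, "ay": 0, "az": 0, "gripper": -1},
    {"tx": -0.03, "ty": 0, "tz": 0, "ax": 0, "ay": 0, "az": 0, "gripper": -1},
    {"tx": -0.03, "ty": 0, "tz": 0, "ax": 0, "ay": 0, "az": 0, "gripper": -1}
  ]
}}

```text
clock: 15.92
ee_pos: [0.4567, -0.2786, 0.0822]
orientation: [[1.0, -0.001, 0.012], [-0.001, -1.0, -0.003], [0.012, 0.003, -1.0]]
force: [32.3, -5.7, -24.3]
grip_width: 0.0004
finger_force: 16.5
```

Call:
{"name": "step_arm", "arguments": {
  "motion": [
    {"tx": -0.015, "ty": 0, "tz": 0, "ax": 0, "ay": 0, "az": 0, "gripper": -1},
    {"tx": -0.015, "ty": 0, "tz": 0, "ax": 0, "ay": 0, "az": 0, "gripper": -1},
    {"tx": -0.01, "ty": 0, "tz": 0, "ax": 0, "ay": 0, "az": 0, "gripper": -1}
  ]
}}

```text
clock: 16.17
ee_pos: [0.4482, -0.2781, 0.0825]
orientation: [[1.0, 0.001, 0.014], [0.001, -1.0, -0.003], [0.014, 0.003, -1.0]]
force: [27.7, -4.3, -21.2]
grip_width: 0.0004
finger_force: 14.4
```

```bash
cat > knob.py <<'E'
from h import *
s=state();print(s['force'].round(1),s['ee_pos'].round(4),s['grip_width'])
for n in('wrist','side'):
  im,P,K,T=cap(n)
  h=cv2.cvtColor(im,cv2.COLOR_RGB2HSV);r=(h[...,1]>150)&((h[...,0]<8)|(h[...,0]>172));r[(250 if n=='side' else 400):]=0
  r&=(P[...,2]>.1)
  print('knob',np.nanmedian(P[r],0).round(4),r.sum(),np.argwhere(r).mean(0).round())
E
python3 knob.py
```

```text
[ 27.7  -4.3 -21.2] [ 0.4482 -0.2781  0.0825] 0.0004196111219203439
knob [ 0.4247 -0.2776  0.127 ] 26 [325. 280.]
knob [ 0.4253 -0.2697  0.1205] 30 [164. 369.]
```

Call:
{"name": "step_arm", "arguments": {
  "motion": [
    {"tx": -0.012, "ty": 0, "tz": 0, "ax": 0, "ay": 0, "az": 0, "gripper": -1},
    {"tx": -0.012, "ty": 0, "tz": 0, "ax": 0, "ay": 0, "az": 0, "gripper": -1}
  ]
}}

```text
clock: 16.43
ee_pos: [0.4424, -0.2781, 0.0824]
orientation: [[1.0, 0.001, 0.014], [0.001, -1.0, -0.003], [0.014, 0.003, -1.0]]
force: [38.1, -4.7, -23.2]
grip_width: 0.0007
finger_force: 20.3
```

```bash
python3 knob.py
```

```text
[ 38.1  -4.7 -23.2] [ 0.4424 -0.2781  0.0824] 0.0006767083103549825
knob [ 0.4182 -0.2775  0.1241] 20 [324. 280.]
knob [ 0.4202 -0.2698  0.1184] 32 [165. 371.]
```

Call:
{"name": "step_arm", "arguments": {
  "motion": [
    {"tx": 0.06, "ty": 0, "tz": 0, "ax": 0, "ay": 0, "az": 0, "gripper": -1},
    {"tx": 0.06, "ty": 0, "tz": 0, "ax": 0, "ay": 0, "az": 0, "gripper": -1},
    {"tx": 0, "ty": 0, "tz": -0.15, "ax": 0, "ay": 0, "az": 0, "gripper": 0},
    {"tx": 0, "ty": 0, "tz": -0.15, "ax": 0, "ay": 0, "az": 0, "gripper": 0},
    {"tx": 0, "ty": 0, "tz": -0.15, "ax": 0, "ay": 0, "az": 0, "gripper": 0}
  ]
}}

```text
clock: 16.95
ee_pos: [0.4648, -0.2788, 0.1951]
orientation: [[1.0, -0.003, 0.001], [-0.003, -1.0, -0.0], [0.001, 0.0, -1.0]]
force: [0.9, -0.1, 0.0]
grip_width: 0.0128
finger_force: 0.0
```

```bash
python3 knob.py; python3 -c "
from plan import *
plan([(.4537,-.1685,.2,-139)],grip=.3)"
```

```text
[ 0.9 -0.1  0. ] [ 0.4648 -0.2788  0.1951] 0.012838673908561872
knob [ 0.4254 -0.2785  0.1222] 545 [254. 280.]
knob [ 0.4208 -0.2711  0.1189] 29 [165. 371.]
at [ 0.4678 -0.2805  0.1995] -90.2
[{"tx":-0.008,"ty":-0.064,"tz":0,"ax":0,"ay":0,"az":0.0387,"gripper":0.3},{"tx":-0.016,"ty":-0.062,"tz":0,"ax":0,"ay":0,"az":0.0387,"gripper":0.3},{"tx":-0.023,"ty":-0.06,"tz":0,"ax":0,"ay":0,"az":0.0387,"gripper":0.3},{"tx":-0.031,"ty":-0.057,"tz":0,"ax":0,"ay":0,"az":0.0388,"gripper":0.3},{"tx":-0.037,"ty":-0.053,"tz":-0.001,"ax":0,"ay":0,"az":0.0387,"gripper":0.3},{"tx":-0.044,"ty":-0.048,"tz":0,"ax":0,"ay":0,"az":0.0388,"gripper":0.3},{"tx":-0.049,"ty":-0.042,"tz":-0.001,"ax":0,"ay":0,"az":0.0387,"gripper":0.3}]
end [ 0.4537 -0.1684  0.2   ] -139.0 7
```

Call:
{"name": "step_arm", "arguments": {
  "motion": [
    {"tx": -0.008, "ty": -0.064, "tz": 0, "ax": 0, "ay": 0, "az": 0.0387, "gripper": 0.3},
    {"tx": -0.016, "ty": -0.062, "tz": 0, "ax": 0, "ay": 0, "az": 0.0387, "gripper": 0.3},
    {"tx": -0.023, "ty": -0.06, "tz": 0, "ax": 0, "ay": 0, "az": 0.0387, "gripper": 0.3},
    {"tx": -0.031, "ty": -0.057, "tz": 0, "ax": 0, "ay": 0, "az": 0.0387, "gripper": 0.3},
    {"tx": -0.037, "ty": -0.053, "tz": 0, "ax": 0, "ay": 0, "az": 0.0387, "gripper": 0.3},
    {"tx": -0.044, "ty": -0.048, "tz": 0, "ax": 0, "ay": 0, "az": 0.0387, "gripper": 0.3},
    {"tx": -0.049, "ty": -0.042, "tz": 0, "ax": 0, "ay": 0, "az": 0.0387, "gripper": 0.3},
    {"tx": 0, "ty": 0, "tz": 0.1, "ax": 0, "ay": 0, "az": 0, "gripper": 0.3},
    {"tx": 0, "ty": 0, "tz": 0.16, "ax": 0, "ay": 0, "az": 0, "gripper": 0.3},
    {"tx": 0, "ty": 0, "tz": 0.16, "ax": 0, "ay": 0, "az": 0, "gripper": 0.3},
    {"tx": 0, "ty": 0, "tz": 0.14, "ax": 0, "ay": 0, "az": 0, "gripper": 0.3},
    {"tx": 0, "ty": 0, "tz": 0.008, "ax": 0, "ay": 0, "az": 0, "gripper": -1}
  ]
}}

```text
clock: 18.05
ee_pos: [0.4476, -0.1652, 0.0464]
orientation: [[0.658, -0.753, -0.006], [-0.753, -0.658, 0.001], [-0.005, 0.004, -1.0]]
force: [-0.7, 0.9, -0.6]
grip_width: 0.0539
finger_force: 0.0
```

Call:
{"name": "step_arm", "arguments": {
  "motion": [
    {"tx": 0, "ty": 0, "tz": 0, "ax": 0, "ay": 0, "az": 0, "gripper": -1},
    {"tx": 0, "ty": 0, "tz": 0, "ax": 0, "ay": 0, "az": 0, "gripper": -1},
    {"tx": 0, "ty": 0, "tz": 0, "ax": 0, "ay": 0, "az": 0, "gripper": -1},
    {"tx": 0, "ty": 0, "tz": 0, "ax": 0, "ay": 0, "az": 0, "gripper": -1},
    {"tx": 0, "ty": 0, "tz": 0, "ax": 0, "ay": 0, "az": 0, "gripper": -1},
    {"tx": 0, "ty": 0, "tz": 0, "ax": 0, "ay": 0, "az": 0, "gripper": -1},
    {"tx": 0, "ty": 0, "tz": 0, "ax": 0, "ay": 0, "az": 0, "gripper": -1},
    {"tx": 0, "ty": 0, "tz": 0, "ax": 0, "ay": 0, "az": -0.01, "gripper": -1},
    {"tx": 0, "ty": 0, "tz": 0, "ax": 0, "ay": 0, "az": -0.015, "gripper": -1},
    {"tx": 0, "ty": 0, "tz": 0, "ax": 0, "ay": 0, "az": -0.015, "gripper": -1}
  ],
  "grip_force": 20
}}

```text
clock: 18.88
ee_pos: [0.4517, -0.1663, 0.0513]
orientation: [[0.748, -0.663, 0.0], [-0.663, -0.748, 0.0], [0.0, -0.0, -1.0]]
force: [-3.8, 0.3, 10.5]
grip_width: 0.0179
finger_force: 20.0
```

```bash
cat > st.py <<'E'
from plan import *
s=state();print(s['q'].round(1),s['ee_pos'].round(4),round(yaw(s['orientation']),1),s['force'].round(1),s['ft_torque'].round(2),s['grip_width'],s['finger_force'])
E
python3 st.py
```

```text
[ -28.6   11.5   47.7  116.6  -10.3   56.  -107.1] [ 0.4517 -0.1663  0.0513] -131.5 [-3.8  0.3 10.5] [-0.09  1.08 -0.11] 0.017882913618690433 20.008302794303745
```

Call:
{"name": "step_arm", "arguments": {
  "motion": [
    {"tx": 0, "ty": 0, "tz": -0.02, "ax": 0, "ay": 0, "az": -0.02, "gripper": -1},
    {"tx": 0, "ty": 0, "tz": 0, "ax": 0, "ay": 0, "az": -0.035, "gripper": -1},
    {"tx": 0, "ty": 0, "tz": 0, "ax": 0, "ay": 0, "az": -0.035, "gripper": -1},
    {"tx": 0, "ty": 0, "tz": 0, "ax": 0, "ay": 0, "az": -0.035, "gripper": -1},
    {"tx": 0, "ty": 0, "tz": 0, "ax": 0, "ay": 0, "az": -0.035, "gripper": -1},
    {"tx": 0, "ty": 0, "tz": 0, "ax": 0, "ay": 0, "az": -0.035, "gripper": -1},
    {"tx": 0, "ty": 0, "tz": 0, "ax": 0, "ay": 0, "az": -0.035, "gripper": -1},
    {"tx": 0, "ty": 0, "tz": 0, "ax": 0, "ay": 0, "az": -0.035, "gripper": -1},
    {"tx": 0, "ty": 0, "tz": 0, "ax": 0, "ay": 0, "az": -0.035, "gripper": -1},
    {"tx": 0, "ty": 0, "tz": 0, "ax": 0, "ay": 0, "az": -0.035, "gripper": -1},
    {"tx": 0, "ty": 0, "tz": 0, "ax": 0, "ay": 0, "az": -0.035, "gripper": -1},
    {"tx": 0, "ty": 0, "tz": 0, "ax": 0, "ay": 0, "az": -0.035, "gripper": -1}
  ]
}}

```text
clock: 19.88
ee_pos: [0.4504, -0.1706, 0.0547]
orientation: [[0.854, 0.52, -0.0], [0.52, -0.854, -0.006], [-0.003, 0.005, -1.0]]
force: [5.8, -21.7, -20.2]
grip_width: 0.0177
finger_force: 20.0
```

```bash
python3 st.py; python3 -c "
from h import *
im,P,K,T=cap('scene')
print(P[288,250:284:2,0].round(3),P[288,250:284:2,2].round(3))"
```

```text
[-20.1   9.9  38.3 116.2  -7.   56.1 -37. ] [ 0.4504 -0.1706  0.0547] -58.7 [  5.8 -21.7 -20.2] [-4.57 -0.96  0.03] 0.017661344673550187 19.994477480649948
[0.558 0.564 0.569 0.573 0.583 0.587 0.591 0.596 0.602 0.607 0.612 0.617
 0.622 0.627 0.633 0.642 0.647] [0.013 0.018 0.014 0.011 0.036 0.033 0.027 0.026 0.03  0.03  0.032 0.031
 0.029 0.027 0.033 0.069 0.071]
```

Call:
{"name": "step_arm", "arguments": {
  "motion": [
    {"tx": -0.004, "ty": 0.014, "tz": 0.01, "ax": 0, "ay": 0, "az": -0.02, "gripper": -1},
    {"tx": 0, "ty": 0, "tz": 0, "ax": 0, "ay": 0, "az": -0.035, "gripper": -1},
    {"tx": 0, "ty": 0, "tz": 0, "ax": 0, "ay": 0, "az": -0.035, "gripper": -1},
    {"tx": 0, "ty": 0, "tz": 0, "ax": 0, "ay": 0, "az": -0.035, "gripper": -1},
    {"tx": 0, "ty": 0, "tz": 0, "ax": 0, "ay": 0, "az": -0.035, "gripper": -1},
    {"tx": 0, "ty": 0, "tz": 0, "ax": 0, "ay": 0, "az": -0.035, "gripper": -1},
    {"tx": 0, "ty": 0, "tz": 0, "ax": 0, "ay": 0, "az": -0.035, "gripper": -1},
    {"tx": 0, "ty": 0, "tz": 0, "ax": 0, "ay": 0, "az": -0.035, "gripper": -1}
  ]
}}

```text
clock: 20.6
ee_pos: [0.4537, -0.1704, 0.0533]
orientation: [[0.187, 0.982, 0.003], [0.982, -0.187, -0.002], [-0.001, 0.003, -1.0]]
force: [7.7, -5.1, -8.5]
grip_width: 0.0178
finger_force: 20.0
```

```bash
python3 st.py; python3 -c "
from h import *
im,P,K,T=cap('scene')
print(P[288,240:284:2,0].round(3),P[288,240:284:2,2].round(3))"
```

```text
[-14.8   9.9  32.6 115.7  -6.4  55.9  10.2] [ 0.4537 -0.1704  0.0533] -10.8 [ 7.7 -5.1 -8.5] [-1.02 -1.39  0.19] 0.01780882085583857 20.04280355904484
[0.532 0.538 0.542 0.548 0.553 0.558 0.568 0.572 0.576 0.581 0.586 0.592
 0.597 0.601 0.607 0.612 0.617 0.622 0.627 0.632 0.643 0.648] [0.01  0.015 0.011 0.014 0.014 0.012 0.038 0.033 0.025 0.028 0.026 0.03
 0.032 0.027 0.027 0.029 0.025 0.025 0.027 0.027 0.071 0.072]
```

Call:
{"name": "step_arm", "arguments": {
  "motion": [
    {"tx": 0, "ty": 0.006, "tz": 0.004, "ax": 0, "ay": 0, "az": -0.03, "gripper": -1},
    {"tx": 0, "ty": 0, "tz": 0, "ax": 0, "ay": 0, "az": -0.035, "gripper": -1},
    {"tx": 0, "ty": 0, "tz": 0, "ax": 0, "ay": 0, "az": -0.035, "gripper": -1},
    {"tx": 0, "ty": 0, "tz": 0, "ax": 0, "ay": 0, "az": -0.035, "gripper": -1},
    {"tx": 0, "ty": 0, "tz": 0, "ax": 0, "ay": 0, "az": -0.035, "gripper": -1},
    {"tx": 0, "ty": 0, "tz": 0, "ax": 0, "ay": 0, "az": -0.035, "gripper": -1},
    {"tx": 0, "ty": 0, "tz": 0, "ax": 0, "ay": 0, "az": -0.035, "gripper": -1},
    {"tx": 0, "ty": 0, "tz": 0, "ax": 0, "ay": 0, "az": -0.035, "gripper": -1},
    {"tx": 0, "ty": 0, "tz": 0, "ax": 0, "ay": 0, "az": -0.035, "gripper": -1},
    {"tx": 0, "ty": 0, "tz": 0, "ax": 0, "ay": 0, "az": -0.035, "gripper": -1},
    {"tx": 0, "ty": 0, "tz": 0, "ax": 0, "ay": 0, "az": -0.035, "gripper": -1},
    {"tx": 0, "ty": 0, "tz": 0, "ax": 0, "ay": 0, "az": -0.035, "gripper": -1}
  ]
}}

```text
clock: 21.65
ee_pos: [0.4546, -0.1687, 0.0522]
orientation: [[-0.899, 0.438, 0.001], [0.438, 0.899, 0.001], [-0.0, 0.001, -1.0]]
force: [2.4, 3.9, 0.2]
grip_width: 0.0182
finger_force: 20.0
```

```bash
python3 st.py; python3 -c "
from h import *
im,P,K,T=cap('scene')
print(P[288,230:260:2,0].round(3),P[288,230:260:2,2].round(3))"
```

```text
[ -7.5   9.7  24.4 115.3  -4.9  56.   83.4] [ 0.4546 -0.1687  0.0522] 64.0 [2.4 3.9 0.2] [ 0.79 -0.41  0.2 ] 0.018166658719206533 20.00486929086037
[0.514 0.518 0.519 0.519 0.526 0.533 0.541 0.548 0.552 0.558 0.562   nan
 0.572 0.576 0.581] [ 0.048  0.044  0.024 -0.     0.01   0.015  0.031  0.042  0.036  0.04
  0.036    nan  0.034  0.028  0.029]
```

Call:
{"name": "step_arm", "arguments": {
  "motion": [
    {"tx": 0, "ty": 0, "tz": 0, "ax": 0, "ay": 0, "az": -0.02, "gripper": -1},
    {"tx": 0, "ty": 0, "tz": 0, "ax": 0, "ay": 0, "az": -0.02, "gripper": -1},
    {"tx": 0, "ty": 0, "tz": 0, "ax": 0, "ay": 0, "az": -0.02, "gripper": -1},
    {"tx": 0, "ty": 0, "tz": 0, "ax": 0, "ay": 0, "az": -0.02, "gripper": -1},
    {"tx": 0, "ty": 0, "tz": 0, "ax": 0, "ay": 0, "az": -0.02, "gripper": -1},
    {"tx": 0, "ty": 0, "tz": 0, "ax": 0, "ay": 0, "az": -0.01, "gripper": -1},
    {"tx": 0, "ty": 0, "tz": 0, "ax": 0, "ay": 0, "az": -0.01, "gripper": -1}
  ]
}}

```text
clock: 22.28
ee_pos: [0.4546, -0.1684, 0.0522]
orientation: [[-0.997, 0.083, 0.001], [0.083, 0.997, 0.001], [-0.001, 0.001, -1.0]]
force: [1.6, 6.0, 1.7]
grip_width: 0.0183
finger_force: 20.2
```

```bash
python3 st.py
```

```text
[ -5.5   9.6  22.3 115.2  -4.5  56.  104.2] [ 0.4546 -0.1684  0.0522] 85.2 [1.6 6.  1.7] [ 1.24 -0.38 -0.48] 0.01828577583432986 20.1517066732049
```

Call:
{"name": "step_arm", "arguments": {
  "motion": [
    {"tx": 0, "ty": 0, "tz": 0, "ax": 0, "ay": 0, "az": -0.01, "gripper": -1},
    {"tx": 0, "ty": 0, "tz": 0, "ax": 0, "ay": 0, "az": -0.01, "gripper": -1}
  ]
}}

```text
clock: 22.45
ee_pos: [0.4546, -0.1684, 0.0522]
orientation: [[-1.0, 0.02, 0.001], [0.02, 1.0, 0.001], [-0.001, 0.001, -1.0]]
force: [2.4, 5.6, 1.4]
grip_width: 0.0177
finger_force: 20.0
```

```bash
python3 st.py; python3 -c "
from h import *
im,P,K,T=cap('scene')
print(P[288,230:260:2,0].round(3),P[288,230:260:2,2].round(3))"
```

```text
[ -5.2   9.6  21.9 115.2  -4.4  56.  107.7] [ 0.4546 -0.1684  0.0522] 88.8 [2.4 5.6 1.4] [ 1.24 -0.32  0.  ] 0.017656071383648494 20.00053274212405
[0.514 0.518 0.519 0.52  0.533 0.537 0.542 0.547 0.552 0.555 0.561 0.567
 0.571 0.576 0.582] [0.047 0.045 0.024 0.003 0.041 0.038 0.035 0.037 0.034 0.026 0.027 0.034
 0.031 0.027 0.032]
```

Call:
{"name": "step_arm", "arguments": {
  "motion": [
    {"tx": 0, "ty": 0, "tz": 0, "ax": 0, "ay": 0, "az": -0.01, "gripper": -1},
    {"tx": 0, "ty": 0, "tz": 0, "ax": 0, "ay": 0, "az": -0.01, "gripper": -1},
    {"tx": 0, "ty": 0, "tz": 0, "ax": 0, "ay": 0, "az": -0.01, "gripper": -1}
  ]
}}

```text
clock: 22.75
ee_pos: [0.4549, -0.1684, 0.0522]
orientation: [[-0.997, -0.072, 0.002], [-0.072, 0.997, 0.002], [-0.002, 0.001, -1.0]]
force: [5.0, 6.3, -2.5]
grip_width: 0.0181
finger_force: 20.9
```

```bash
python3 st.py
```

```text
[ -4.7   9.6  21.4 115.1  -4.3  56.  113. ] [ 0.4549 -0.1684  0.0522] 94.2 [ 5.   6.3 -2.5] [ 1.29 -1.02 -0.59] 0.018134055546317255 20.89090208944981
```

Call:
{"name": "step_arm", "arguments": {
  "motion": [
    {"tx": 0, "ty": 0, "tz": 0, "ax": 0, "ay": 0, "az": -0.01, "gripper": -1},
    {"tx": 0, "ty": 0, "tz": 0, "ax": 0, "ay": 0, "az": -0.01, "gripper": -1},
    {"tx": 0, "ty": 0, "tz": 0, "ax": 0, "ay": 0, "az": 0, "gripper": -1}
  ]
}}

```text
clock: 23.0
ee_pos: [0.4551, -0.1684, 0.0522]
orientation: [[-0.991, -0.135, 0.002], [-0.135, 0.991, 0.002], [-0.002, 0.001, -1.0]]
force: [5.1, 5.8, -1.6]
grip_width: 0.0197
finger_force: 21.7
```

```bash
python3 st.py; python3 -c "
from h import *
im,P,K,T=cap('scene')
print(P[288,230:260:2,0].round(3),P[288,230:260:2,2].round(3))
save('sc6.png',cv2.resize(im[220:345,170:345],None,fx=4,fy=4,interpolation=cv2.INTER_CUBIC))"
```

```text
[ -4.4   9.6  21.  115.1  -4.3  55.9 116.5] [ 0.4551 -0.1684  0.0522] 97.8 [ 5.1  5.8 -1.6] [ 1.38 -1.01 -0.61] 0.019745513444480625 21.718076406541513
[0.512 0.518 0.519 0.519 0.532 0.537 0.542 0.547 0.552 0.556 0.56  0.566
 0.571 0.576 0.581] [ 0.039  0.043  0.026 -0.002  0.038  0.038  0.036  0.036  0.034  0.031
  0.025  0.028  0.028  0.027  0.027]
```

View pics/sc6.png

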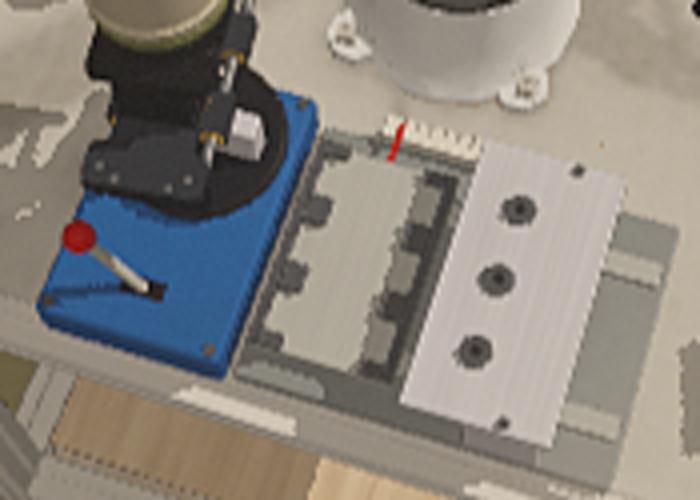

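The carriage is all the way out: the wheel is at its stop and the pointer is at crop (395,143). The lever is on the near side, so near is brake off and far is brake on. Now the blocks.

```bash
cat > blocks.py <<'E'
from h import *
def blocks(n='side',zmin=.015):
    im,P,K,T=cap(n); out=[]
    m=((im.max(-1)<75)&(P[...,2]>zmin)&(P[...,2]<.03)&(P[...,0]<.6)&(P[...,0]>.3)&(P[...,1]>.15)&(P[...,1]<.34)).astype(np.uint8)
    k,l,st,c=cv2.connectedComponentsWithStats(m)
    for i in range(1,k):
        if st[i,4]>100:
            q=P[l==i];r=cv2.minAreaRect((q[:,:2]*1000).astype(np.float32));w,h=r[1];a=r[2] if w>h else r[2]+90
            print(n,c[i].round(),st[i,4],np.round(r[0],1),np.round(r[1],1),'long axis',round(a,1))
if __name__=='__main__':
    import sys
    for n in sys.argv[1:]: blocks(n)
E
python3 blocks.py side scene
```

```text
side [248. 335.] 412 [511.  259.4] [75.5 21.5] long axis 81.3
side [283. 344.] 424 [449.6 255. ] [75.2 20.8] long axis 89.6
side [330. 345.] 432 [375.3 228.9] [76.2 20.5] long axis 81.6
scene [245. 144.] 120 [376.6 224.1] [77.2 22.9] long axis 81.1
scene [270. 143.] 107 [452.3 251.3] [77.2 22.7] long axis 89.7
```

Call:
{"name": "step_arm", "arguments": {
  "motion": [
    {"tx": 0, "ty": 0, "tz": 0, "ax": 0, "ay": 0, "az": 0.03, "gripper": -1},
    {"tx": 0, "ty": 0, "tz": 0, "ax": 0, "ay": 0, "az": 0, "gripper": 1},
    {"tx": 0, "ty": 0, "tz": 0, "ax": 0, "ay": 0, "az": 0, "gripper": 1},
    {"tx": 0, "ty": 0, "tz": 0, "ax": 0, "ay": 0, "az": 0, "gripper": 1},
    {"tx": 0, "ty": 0, "tz": 0, "ax": 0, "ay": 0, "az": 0, "gripper": 1},
    {"tx": 0, "ty": 0, "tz": 0, "ax": 0, "ay": 0, "az": 0, "gripper": 1},
    {"tx": 0, "ty": 0, "tz": -0.1, "ax": 0, "ay": 0, "az": 0, "gripper": 1},
    {"tx": 0, "ty": 0, "tz": -0.16, "ax": 0, "ay": 0, "az": 0, "gripper": 1},
    {"tx": 0, "ty": 0, "tz": -0.16, "ax": 0, "ay": 0, "az": 0, "gripper": 1},
    {"tx": 0, "ty": 0, "tz": -0.16, "ax": 0, "ay": 0, "az": 0, "gripper": 1}
  ]
}}

```text
clock: 23.98
ee_pos: [0.4532, -0.17, 0.1986]
orientation: [[-0.999, -0.042, -0.001], [-0.042, 0.999, -0.0], [0.001, -0.0, -1.0]]
force: [1.5, -0.8, -0.5]
grip_width: 0.0699
finger_force: 0.0
```

```bash
python3 -c "
from plan import *
plan([(.405,-.05,.2,92),(.405,.16,.2,92),(.42,.2,.2,-5)])"
```

```text
at [ 0.4532 -0.17    0.1986] 92.42
[{"tx":0.043,"ty":0.122,"tz":-0.001,"ax":0,"ay":0,"az":0.0006,"gripper":1},{"tx":0.043,"ty":0.122,"tz":-0.002,"ax":0,"ay":0,"az":0.0006,"gripper":1},{"tx":0.044,"ty":0.122,"tz":-0.001,"ax":0,"ay":0,"az":0.0006,"gripper":1},{"tx":0.044,"ty":0.121,"tz":-0.002,"ax":0,"ay":0,"az":0.0005,"gripper":1},{"tx":-0.005,"ty":0.14,"tz":0,"ax":0,"ay":0,"az":0,"gripper":1},{"tx":-0.005,"ty":0.14,"tz":0,"ax":0,"ay":0,"az":0,"gripper":1},{"tx":-0.005,"ty":0.14,"tz":0,"ax":0,"ay":0,"az":0,"gripper":1},{"tx":-0.005,"ty":0.14,"tz":0,"ax":0,"ay":0,"az":0,"gripper":1},{"tx":-0.005,"ty":0.14,"tz":0,"ax":0,"ay":0,"az":0,"gripper":1},{"tx":-0.004,"ty":0.14,"tz":0,"ax":0,"ay":0,"az":0,"gripper":1},{"tx":-0.005,"ty":0.011,"tz":0,"ax":0,"ay":0,"az":0.0385,"gripper":1},{"tx":-0.003,"ty":0.012,"tz":0,"ax":0,"ay":0,"az":0.0385,"gripper":1}]
[{"tx":-0.002,"ty":0.012,"tz":0,"ax":0,"ay":0,"az":0.0385,"gripper":1},{"tx":0,"ty":0.012,"tz":0,"ax":0,"ay":0,"az":0.0385,"gripper":1},{"tx":0.001,"ty":0.012,"tz":0,"ax":0,"ay":0,"az":0.0385,"gripper":1},{"tx":0.002,"ty":0.012,"tz":0,"ax":0,"ay":0,"az":0.0385,"gripper":1},{"tx":0.004,"ty":0.012,"tz":0,"ax":0,"ay":0,"az":0.0385,"gripper":1},{"tx":0.005,"ty":0.011,"tz":0,"ax":0,"ay":0,"az":0.0385,"gripper":1},{"tx":0.007,"ty":0.01,"tz":0,"ax":0,"ay":0,"az":0.0385,"gripper":1},{"tx":0.008,"ty":0.009,"tz":0,"ax":0,"ay":0,"az":0.0385,"gripper":1},{"tx":0.009,"ty":0.008,"tz":0,"ax":0,"ay":0,"az":0.0385,"gripper":1},{"tx":0.01,"ty":0.007,"tz":0,"ax":0,"ay":0,"az":0.0385,"gripper":1},{"tx":0.01,"ty":0.007,"tz":0,"ax":0,"ay":0,"az":0.0385,"gripper":1},{"tx":0.012,"ty":0.005,"tz":0,"ax":0,"ay":0,"az":0.0384,"gripper":1}]
end [0.4201 0.2001 0.2001] -5.0 24
```

Call:
{"name": "step_arm", "arguments": {
  "motion": [
    {"tx": 0.043, "ty": 0.122, "tz": 0, "ax": 0, "ay": 0, "az": 0, "gripper": 0.1},
    {"tx": 0.043, "ty": 0.122, "tz": 0, "ax": 0, "ay": 0, "az": 0, "gripper": 0.1},
    {"tx": 0.043, "ty": 0.122, "tz": 0, "ax": 0, "ay": 0, "az": 0, "gripper": 0.1},
    {"tx": 0.043, "ty": 0.122, "tz": 0, "ax": 0, "ay": 0, "az": 0, "gripper": 0.1},
    {"tx": -0.006, "ty": 0.14, "tz": 0, "ax": 0, "ay": 0, "az": 0, "gripper": 0.1},
    {"tx": -0.006, "ty": 0.14, "tz": 0, "ax": 0, "ay": 0, "az": 0, "gripper": 0.1},
    {"tx": -0.006, "ty": 0.14, "tz": 0, "ax": 0, "ay": 0, "az": 0, "gripper": 0.1},
    {"tx": -0.006, "ty": 0.14, "tz": 0, "ax": 0, "ay": 0, "az": 0, "gripper": 0.1},
    {"tx": -0.006, "ty": 0.14, "tz": 0, "ax": 0, "ay": 0, "az": 0, "gripper": 0.1},
    {"tx": -0.006, "ty": 0.14, "tz": 0, "ax": 0, "ay": 0, "az": 0, "gripper": 0.1},
    {"tx": 0.05, "ty": 0.12, "tz": 0, "ax": 0, "ay": 0, "az": 0.02, "gripper": 0.1},
    {"tx": 0.05, "ty": 0.13, "tz": 0, "ax": 0, "ay": 0, "az": 0.039, "gripper": 0.1}
  ]
}}

```text
clock: 24.98
ee_pos: [0.3805, 0.2217, 0.1968]
orientation: [[-0.991, 0.135, -0.0], [0.135, 0.991, -0.0], [0.0, -0.0, -1.0]]
force: [1.1, 0.7, 0.2]
grip_width: 0.0479
finger_force: 0.0
```

Call:
{"name": "step_arm", "arguments": {
  "motion": [
    {"tx": 0, "ty": 0, "tz": 0, "ax": 0, "ay": 0, "az": 0.039, "gripper": 0.1},
    {"tx": 0, "ty": 0, "tz": 0, "ax": 0, "ay": 0, "az": 0.039, "gripper": 0.1},
    {"tx": 0, "ty": 0, "tz": 0, "ax": 0, "ay": 0, "az": 0.039, "gripper": 0.1},
    {"tx": 0, "ty": 0, "tz": 0, "ax": 0, "ay": 0, "az": 0.039, "gripper": 0.1},
    {"tx": 0, "ty": 0, "tz": 0, "ax": 0, "ay": 0, "az": 0.039, "gripper": 0.1},
    {"tx": 0, "ty": 0, "tz": 0, "ax": 0, "ay": 0, "az": 0.039, "gripper": 0.1},
    {"tx": 0, "ty": 0, "tz": 0, "ax": 0, "ay": 0, "az": 0.039, "gripper": 0.1},
    {"tx": 0, "ty": 0, "tz": 0, "ax": 0, "ay": 0, "az": 0.039, "gripper": 0.1},
    {"tx": 0, "ty": 0, "tz": 0, "ax": 0, "ay": 0, "az": 0.039, "gripper": 0.1},
    {"tx": 0, "ty": 0, "tz": 0, "ax": 0, "ay": 0, "az": 0.039, "gripper": 0.1},
    {"tx": 0, "ty": 0, "tz": 0, "ax": 0, "ay": 0, "az": 0.039, "gripper": 0.1},
    {"tx": 0, "ty": 0, "tz": 0, "ax": 0, "ay": 0, "az": 0.039, "gripper": 0.1}
  ]
}}

```text
clock: 25.98
ee_pos: [0.3813, 0.2201, 0.1969]
orientation: [[0.039, 0.999, 0.0], [0.999, -0.039, -0.0], [-0.0, 0.0, -1.0]]
force: [0.4, 0.4, 0.0]
grip_width: 0.0477
finger_force: 0.0
```

```bash
python3 st.py; python3 blocks.py wrist side; python3 -c "
from h import *
im,P,K,T=cap('wrist');save('w7.png',im)
# finger tips: near points below camera
Ti=np.linalg.inv(T)
m=(P[...,2]>.15)&(P[...,2]<.26);ys,xs=np.where(m&(np.arange(420)[:,None]<300))
print(np.nanmin(P[m][:,2]),ys.min())
im,P,K,T=cap('scene');np.savez('/tmp/sc7',im=im,P=P)
sub=P[...,2];m=(P[...,2]>.033)&(P[...,2]<.045)&(P[...,0]>.522)&(P[...,0]<.645)&(P[...,1]<-.1)&(P[...,1]>-.32)
q=P[m];r=cv2.minAreaRect((q[:,:2]*1000).astype(np.float32));print('carriage walls',r,q.min(0),q.max(0))
h=cv2.cvtColor(im,cv2.COLOR_RGB2HSV);r=(h[...,1]>150)&((h[...,0]<8)|(h[...,0]>172))&(P[...,0]>.52)&(P[...,1]<-.08)
print('pointer',P[r].mean(0),r.sum())
"
```

```text
[-24.7  -3.8 -10.7 109.5  -0.7  74.2 -37.5] [0.3813 0.2201 0.1969] -2.2 [0.4 0.4 0. ] [-0.12  0.04 -0.  ] 0.04765295080370795 0.0
wrist [409. 135.] 1576 [511.9 257.6] [75.  22.6] long axis 81.1
wrist [347. 142.] 1486 [450.4 253.8] [75.2 21.7] long axis 88.9
wrist [275. 170.] 1301 [376.4 227.8] [75.5 20.9] long axis 80.9
side [248. 335.] 408 [510.9 259.6] [74.2 21.5] long axis 81.0
side [283. 344.] 418 [449.5 256.3] [76.2 20.8] long axis 88.5
side [330. 345.] 424 [374.9 229.5] [75.7 20.1] long axis 80.6
0.22112969792829767 242
carriage walls ((579.4218139648438, -212.68112182617188), (100.44877624511719, 151.35763549804688), 0.639849841594696) [ 0.52868022 -0.28887706  0.03300457] [ 0.63030377 -0.13668398  0.04432808]
pointer [ 0.57737319 -0.12095617  0.02677485] 13
```

Call:
{"name": "step_arm", "arguments": {
  "motion": [
    {"tx": 0, "ty": 0, "tz": 0, "ax": 0, "ay": 0, "az": 0.038, "gripper": 0.1},
    {"tx": 0.028, "ty": -0.025, "tz": 0.12, "ax": 0, "ay": 0, "az": 0, "gripper": 0.1},
    {"tx": 0, "ty": 0, "tz": 0.14, "ax": 0, "ay": 0, "az": 0, "gripper": 0.1},
    {"tx": 0, "ty": 0, "tz": 0.14, "ax": 0, "ay": 0, "az": 0, "gripper": 0.1},
    {"tx": 0, "ty": 0, "tz": 0.14, "ax": 0, "ay": 0, "az": 0, "gripper": 0.1},
    {"tx": 0, "ty": 0, "tz": 0.12, "ax": 0, "ay": 0, "az": 0, "gripper": 0.1},
    {"tx": 0, "ty": 0, "tz": 0.06, "ax": 0, "ay": 0, "az": 0, "gripper": 0.1},
    {"tx": 0, "ty": 0, "tz": 0.03, "ax": 0, "ay": 0, "az": 0, "gripper": 0.1},
    {"tx": 0, "ty": 0, "tz": 0.02, "ax": 0, "ay": 0, "az": 0, "gripper": 0.1}
  ]
}}

```text
clock: 26.93
ee_pos: [0.3758, 0.228, 0.0037]
orientation: [[0.149, 0.989, -0.001], [0.989, -0.149, -0.001], [-0.001, -0.001, -1.0]]
force: [0.4, -0.1, 0.3]
grip_width: 0.0473
finger_force: 0.0
```

```bash
python3 st.py; python3 -c "
from h import *
im,P,K,T=cap('wrist');save('w8.png',im)"
```

```text
[-25.9   9.3 -12.  121.8   2.5  49.2 -47.9] [0.3758 0.228  0.0037] -8.6 [ 0.4 -0.1  0.3] [-0.1   0.08 -0.02] 0.04730201293346181 0.0
```

View pics/w8.png

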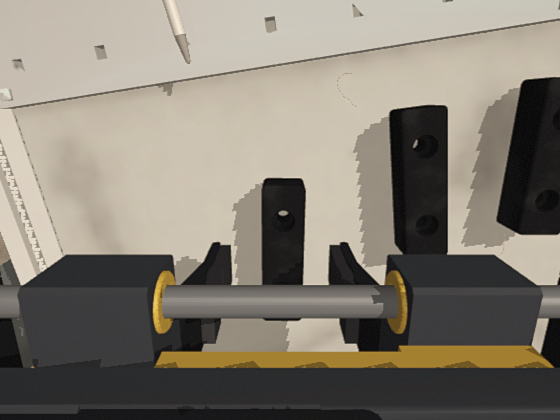

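The block sits centred between the fingers at (283,250), and the tips are still clear of the bench. I'll lower gently until they nearly touch.

Call:
{"name": "step_arm", "arguments": {
  "motion": [
    {"tx": 0, "ty": 0, "tz": 0.01, "ax": 0, "ay": 0, "az": 0, "gripper": 0.1},
    {"tx": 0, "ty": 0, "tz": 0.01, "ax": 0, "ay": 0, "az": 0, "gripper": 0.1},
    {"tx": 0, "ty": 0, "tz": 0.01, "ax": 0, "ay": 0, "az": 0, "gripper": 0.1},
    {"tx": 0, "ty": 0, "tz": 0, "ax": 0, "ay": 0, "az": 0, "gripper": 0.1}
  ]
}}

```text
clock: 27.32
ee_pos: [0.3764, 0.2283, -0.0029]
orientation: [[0.152, 0.988, 0.001], [0.988, -0.152, 0.0], [0.0, 0.001, -1.0]]
force: [-0.5, 0.4, -0.0]
grip_width: 0.0479
finger_force: 0.0
```

Call:
{"name": "step_arm", "arguments": {
  "motion": [
    {"tx": 0, "ty": 0, "tz": 0.012, "ax": 0, "ay": 0, "az": 0, "gripper": 0.1},
    {"tx": 0, "ty": 0, "tz": 0.012, "ax": 0, "ay": 0, "az": 0, "gripper": 0.1},
    {"tx": 0, "ty": 0, "tz": 0, "ax": 0, "ay": 0, "az": 0, "gripper": -1},
    {"tx": 0, "ty": 0, "tz": 0, "ax": 0, "ay": 0, "az": 0, "gripper": -1},
    {"tx": 0, "ty": 0, "tz": 0, "ax": 0, "ay": 0, "az": 0, "gripper": -1},
    {"tx": 0, "ty": 0, "tz": 0, "ax": 0, "ay": 0, "az": 0, "gripper": -1},
    {"tx": 0, "ty": 0, "tz": 0, "ax": 0, "ay": 0, "az": 0, "gripper": -1},
    {"tx": 0, "ty": 0, "tz": 0, "ax": 0, "ay": 0, "az": 0, "gripper": -1},
    {"tx": 0, "ty": 0, "tz": 0, "ax": 0, "ay": 0, "az": 0, "gripper": -1}
  ],
  "grip_force": 40
}}

```text
clock: 28.07
ee_pos: [0.3763, 0.2283, -0.009]
orientation: [[0.152, 0.988, 0.0], [0.988, -0.152, 0.0], [0.0, 0.0, -1.0]]
force: [0.4, -1.1, 0.4]
grip_width: 0.0206
finger_force: 40.0
```

```bash
python3 st.py; python3 -c "
from h import *
im,P,K,T=cap('wrist')
print(P[225:262:4,[215,220,225,230,330,336,342]][...,2].round(3))"
```

```text
[-26.   10.6 -11.9 122.2   3.   47.4 -48.4] [ 0.3763  0.2283 -0.009 ] -8.7 [ 0.4 -1.1  0.4] [-0.09 -0.1   0.02] 0.020579665385629185 40.00004768371582
[[ 0.     0.001 -0.001  0.     0.     0.001  0.001]
 [-0.     0.001  0.002  0.001  0.001  0.001 -0.001]
 [-0.    -0.001  0.     0.     0.     0.     0.   ]
 [ 0.001  0.001  0.     0.001  0.001  0.001  0.001]
 [ 0.002  0.001  0.     0.     0.001 -0.    -0.   ]
 [ 0.001  0.001  0.001 -0.001  0.     0.001  0.   ]
 [ 0.001  0.001  0.     0.    -0.001 -0.001  0.001]
 [ 0.001  0.001  0.     0.001 -0.     0.     0.   ]
 [ 0.092  0.092  0.     0.001 -0.001 -0.     0.092]
 [ 0.095  0.093  0.001  0.001 -0.     0.     0.095]]
```

Call:
{"name": "step_arm", "arguments": {
  "motion": [
    {"tx": 0, "ty": 0, "tz": -0.08, "ax": 0, "ay": 0, "az": 0, "gripper": -1},
    {"tx": 0, "ty": 0, "tz": -0.15, "ax": 0, "ay": 0, "az": 0, "gripper": -1},
    {"tx": 0, "ty": 0, "tz": -0.15, "ax": 0, "ay": 0, "az": 0, "gripper": -1},
    {"tx": 0, "ty": 0, "tz": -0.15, "ax": 0, "ay": 0, "az": 0, "gripper": -1},
    {"tx": 0, "ty": 0, "tz": -0.15, "ax": 0, "ay": 0, "az": 0, "gripper": -1},
    {"tx": 0, "ty": 0, "tz": -0.12, "ax": 0, "ay": 0, "az": 0, "gripper": -1}
  ]
}}

```text
clock: 28.62
ee_pos: [0.3761, 0.2283, 0.1937]
orientation: [[0.152, 0.988, 0.001], [0.988, -0.152, 0.001], [0.001, 0.001, -1.0]]
force: [0.6, 0.5, -1.3]
grip_width: 0.0213
finger_force: 40.0
```

```bash
python3 st.py; python3 -c "
from h import *
P=np.load('/tmp/sc7.npz')['P']
for z in np.arange(.02,.4,.03):
  m=(abs(P[...,2]-z)<.012)&(P[...,0]>.45)&(P[...,0]<.7)&(P[...,1]>-.115)&(P[...,1]<.15)
  q=P[m]
  if len(q)>5: print(z.round(2),len(q),q[:,:2].min(0).round(3),q[:,0].max().round(3), [ (x, q[abs(q[:,0]-x)<.02][:,1].min().round(3)) for x in (.54,.58,.62) if (abs(q[:,0]-x)<.02).any()])
"
python3 -c "
from plan import *
plan([(.40,.22,.2,-45),(.40,.12,.2,-89.3),(.40,-.08,.2,-89.3)],grip=-1)"
```

```text
[-24.9  -3.8 -11.7 109.9  -0.8  73.7 -45.1] [0.3761 0.2283 0.1937] -8.7 [ 0.6  0.5 -1.3] [-0.01 -0.03 -0.02] 0.02128733882492098 39.99896764755249
0.02 824 [ 0.455 -0.115] 0.668 [(0.54, np.float64(-0.069)), (0.58, np.float64(-0.115)), (0.62, np.float64(-0.115))]
0.05 282 [ 0.452 -0.115] 0.652 [(0.54, np.float64(-0.056)), (0.58, np.float64(-0.061)), (0.62, np.float64(-0.053))]
0.08 229 [ 0.526 -0.056] 0.647 [(0.54, np.float64(-0.051)), (0.58, np.float64(-0.056)), (0.62, np.float64(-0.05))]
0.11 183 [ 0.514 -0.056] 0.647 [(0.54, np.float64(-0.05)), (0.58, np.float64(-0.056)), (0.62, np.float64(-0.051))]
0.14 177 [ 0.526 -0.054] 0.643 [(0.54, np.float64(-0.048)), (0.58, np.float64(-0.054)), (0.62, np.float64(-0.049))]
0.17 175 [ 0.522 -0.054] 0.638 [(0.54, np.float64(-0.047)), (0.58, np.float64(-0.054)), (0.62, np.float64(-0.05))]
0.2 210 [ 0.517 -0.053] 0.698 [(0.54, np.float64(-0.048)), (0.58, np.float64(-0.053)), (0.62, np.float64(-0.05))]
0.23 377 [ 0.521 -0.053] 0.7 [(0.54, np.float64(-0.048)), (0.58, np.float64(-0.053)), (0.62, np.float64(-0.049))]
0.26 806 [ 0.515 -0.052] 0.7 [(0
[... 841 characters left out ...]
48,"tz":0,"ax":0,"ay":0,"az":0.0352,"gripper":-1},{"tx":-0.025,"ty":0.051,"tz":0,"ax":0,"ay":0,"az":0.0351,"gripper":-1},{"tx":-0.019,"ty":0.054,"tz":0,"ax":0,"ay":0,"az":0.0352,"gripper":-1},{"tx":-0.013,"ty":0.056,"tz":0,"ax":0,"ay":0,"az":0.0351,"gripper":-1}]
[{"tx":-0.007,"ty":0.057,"tz":0,"ax":0,"ay":0,"az":0.0352,"gripper":-1},{"tx":-0.002,"ty":0.16,"tz":0,"ax":0,"ay":0,"az":0,"gripper":-1},{"tx":-0.002,"ty":0.16,"tz":0,"ax":0,"ay":0,"az":0,"gripper":-1},{"tx":-0.002,"ty":0.16,"tz":0,"ax":0,"ay":0,"az":0,"gripper":-1},{"tx":-0.002,"ty":0.16,"tz":0,"ax":0,"ay":0,"az":0,"gripper":-1},{"tx":-0.001,"ty":0.16,"tz":0,"ax":0,"ay":0,"az":0,"gripper":-1}]
end [ 0.4001 -0.0801  0.2   ] -89.3 18
```

Call:
{"name": "step_arm", "arguments": {
  "motion": [
    {"tx": 0, "ty": 0, "tz": 0, "ax": 0, "ay": 0, "az": 0.0373, "gripper": -1},
    {"tx": 0, "ty": 0, "tz": 0, "ax": 0, "ay": 0, "az": 0.0373, "gripper": -1},
    {"tx": 0, "ty": 0, "tz": 0, "ax": 0, "ay": 0, "az": 0.0373, "gripper": -1},
    {"tx": 0, "ty": 0, "tz": 0, "ax": 0, "ay": 0, "az": 0.0373, "gripper": -1},
    {"tx": 0, "ty": 0, "tz": 0, "ax": 0, "ay": 0, "az": 0.0373, "gripper": -1},
    {"tx": 0, "ty": 0, "tz": 0, "ax": 0, "ay": 0, "az": 0.0373, "gripper": -1},
    {"tx": 0, "ty": 0, "tz": 0, "ax": 0, "ay": 0, "az": 0.0373, "gripper": -1},
    {"tx": 0, "ty": 0, "tz": 0, "ax": 0, "ay": 0, "az": 0.0373, "gripper": -1},
    {"tx": 0, "ty": 0, "tz": 0, "ax": 0, "ay": 0, "az": 0.0373, "gripper": -1},
    {"tx": 0, "ty": 0, "tz": 0, "ax": 0, "ay": 0, "az": 0.0373, "gripper": -1},
    {"tx": 0, "ty": 0, "tz": 0, "ax": 0, "ay": 0, "az": 0.0373, "gripper": -1},
    {"tx": 0, "ty": 0, "tz": 0, "ax": 0, "ay": 0, "az": 0.0373, "gripper": -1}
  ]
}}

```text
clock: 29.62
ee_pos: [0.3758, 0.228, 0.1906]
orientation: [[1.0, 0.006, -0.001], [0.006, -1.0, -0.0], [-0.001, 0.0, -1.0]]
force: [0.5, -1.1, -2.5]
grip_width: 0.0214
finger_force: 40.0
```

Call:
{"name": "step_arm", "arguments": {
  "motion": [
    {"tx": 0.012, "ty": 0.12, "tz": 0, "ax": 0, "ay": 0, "az": 0, "gripper": -1},
    {"tx": 0.012, "ty": 0.15, "tz": 0, "ax": 0, "ay": 0, "az": 0, "gripper": -1},
    {"tx": 0.012, "ty": 0.15, "tz": 0, "ax": 0, "ay": 0, "az": 0, "gripper": -1},
    {"tx": 0.012, "ty": 0.15, "tz": 0, "ax": 0, "ay": 0, "az": 0, "gripper": -1},
    {"tx": 0.012, "ty": 0.15, "tz": 0, "ax": 0, "ay": 0, "az": 0, "gripper": -1},
    {"tx": 0.012, "ty": 0.15, "tz": 0, "ax": 0, "ay": 0, "az": 0, "gripper": -1},
    {"tx": 0.012, "ty": 0.15, "tz": 0, "ax": 0, "ay": 0, "az": 0, "gripper": -1},
    {"tx": 0.012, "ty": 0.15, "tz": 0, "ax": 0, "ay": 0, "az": 0, "gripper": -1},
    {"tx": 0, "ty": 0.15, "tz": 0, "ax": 0, "ay": 0, "az": 0, "gripper": -1},
    {"tx": 0, "ty": 0.15, "tz": 0, "ax": 0, "ay": 0, "az": 0, "gripper": -1},
    {"tx": 0, "ty": 0.15, "tz": 0, "ax": 0, "ay": 0, "az": 0, "gripper": -1}
  ]
}}

```text
clock: 30.53
ee_pos: [0.4043, -0.1783, 0.1908]
orientation: [[1.0, 0.012, -0.0], [0.012, -1.0, 0.0], [-0.0, -0.0, -1.0]]
force: [1.5, -0.4, -0.8]
grip_width: 0.0212
finger_force: 40.0
```

```bash
python3 st.py; python3 -c "
from h import *
im,P,K,T=cap('wrist');save('w9.png',im);np.savez('/tmp/w9',im=im,P=P)
m=(P[...,2]>.033)&(P[...,2]<.045)&(P[...,0]>.523)&(P[...,0]<.645)&(P[...,1]<-.1)&(P[...,1]>-.32)
q=P[m];print(len(q),cv2.minAreaRect((q[:,:2]*1000).astype(np.float32)))
np.set_printoptions(linewidth=250)
# rows along y at x near wall: height profile
for x0 in (.535,.58,.622):
  s=(abs(P[...,0]-x0)<.003)&(P[...,1]<-.11)&(P[...,1]>-.31); b=np.round(P[s][:,1]/.004).astype(int)
  print(x0,[(round(k*4/1000,3),int(np.median(P[s][b==k][:,2])*1000)) for k in np.unique(b)])
for y0 in (-.1627,-.2127,-.2627):
  s=(abs(P[...,1]-y0)<.006)&(P[...,0]<.64)&(P[...,0]>.51); b=np.round(P[s][:,0]/.004).astype(int)
  print(y0,[(round(k*4/1000,3),int(np.median(P[s][b==k][:,2])*1000)) for k in np.unique(b)])
"
```

```text
[ -0.5  -5.1  17.4 111.2   1.6  73.7 -72.8] [ 0.4043 -0.1783  0.1908] -89.3 [ 1.5 -0.4 -0.8] [0.01 0.11 0.03] 0.021196277375006463 40.00107228755951
3108 ((546.4266967773438, -211.25018310546875), (35.53080368041992, 149.9420928955078), 1.0355948209762573)
0.535 [(np.float64(-0.304), 14), (np.float64(-0.3), 14), (np.float64(-0.296), 14), (np.float64(-0.292), 15), (np.float64(-0.288), 25), (np.float64(-0.284), 38), (np.float64(-0.28), 38), (np.float64(-0.276), 38), (np.float64(-0.272), 38), (np.float64(-0.268), 38), (np.float64(-0.264), 38), (np.float64(-0.26), 38), (np.float64(-0.256), 38), (np.float64(-0.252), 38), (np.float64(-0.248), 38), (np.float64(-0.244), 38), (np.float64(-0.24), 38), (np.float64(-0.236), 38), (np.float64(-0.232), 38), (np.float64(-0.228), 38), (np.float64(-0.224), 38), (np.float64(-0.22), 38), (np.float64(-0.216), 38), (np.float64(-0.212), 38), (np.float64(-0.208), 38), (np.float64(-0.204), 38), (np.float64(-0.2), 38), (np.float64(-0.196), 38), (np.float64(-0.192), 38), (np.float64(-0.188), 38), (np.float64(-0.184), 38), (np.float64(-0.18), 38), (np.float64(-
[... 809 characters left out ...]
np.float64(0.516), 44), (np.float64(0.52), 41), (np.float64(0.524), 12), (np.float64(0.528), 15), (np.float64(0.532), 38), (np.float64(0.536), 38), (np.float64(0.54), 30), (np.float64(0.544), 30), (np.float64(0.548), 30), (np.float64(0.552), 30), (np.float64(0.556), 30), (np.float64(0.56), 30), (np.float64(0.564), 30)]
-0.2627 [(np.float64(0.512), 45), (np.float64(0.516), 45), (np.float64(0.52), 43), (np.float64(0.524), 9), (np.float64(0.528), 15), (np.float64(0.532), 38), (np.float64(0.536), 38), (np.float64(0.54), 30), (np.float64(0.544), 30), (np.float64(0.548), 30), (np.float64(0.552), 30), (np.float64(0.556), 30), (np.float64(0.56), 30), (np.float64(0.564), 30), (np.float64(0.568), 28)]
```

View pics/w9.png

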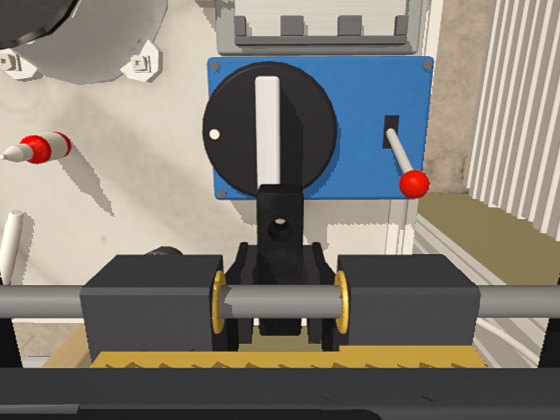

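The wrist view shows the block gripped straight at (280,250), the bar along x at (268,140) and the knob on the near side at (414,184). Over to bay 2.

Call:
{"name": "step_arm", "arguments": {
  "motion": [
    {"tx": 0.139, "ty": 0.069, "tz": 0, "ax": 0, "ay": 0, "az": 0, "gripper": -1},
    {"tx": 0.139, "ty": 0.069, "tz": 0, "ax": 0, "ay": 0, "az": 0, "gripper": -1},
    {"tx": 0.139, "ty": 0.068, "tz": 0, "ax": 0, "ay": 0, "az": 0, "gripper": -1},
    {"tx": 0.139, "ty": 0.068, "tz": 0, "ax": 0, "ay": 0, "az": 0, "gripper": -1},
    {"tx": 0.14, "ty": 0.066, "tz": 0, "ax": 0, "ay": 0, "az": 0, "gripper": -1},
    {"tx": 0, "ty": 0, "tz": 0.14, "ax": 0, "ay": 0, "az": 0, "gripper": -1},
    {"tx": 0, "ty": 0, "tz": 0.14, "ax": 0, "ay": 0, "az": 0, "gripper": -1},
    {"tx": 0, "ty": 0, "tz": 0.14, "ax": 0, "ay": 0, "az": 0, "gripper": -1},
    {"tx": 0, "ty": 0, "tz": 0.12, "ax": 0, "ay": 0, "az": 0, "gripper": -1},
    {"tx": 0, "ty": 0, "tz": 0, "ax": 0, "ay": 0, "az": 0, "gripper": -1}
  ]
}}

```text
clock: 31.42
ee_pos: [0.5758, -0.2573, 0.0488]
orientation: [[1.0, 0.012, -0.011], [0.012, -1.0, 0.004], [-0.011, -0.004, -1.0]]
force: [-1.1, 1.3, -1.9]
grip_width: 0.0209
finger_force: 40.0
```

```bash
python3 st.py; python3 -c "
from h import *
im,P,K,T=cap('wrist');np.savez('/tmp/w10',im=im,P=P)
im2,P2,K,T=cap('scene');save('w10.png',np.hstack([im[60:400,140:420],cv2.resize(im2[225:345,170:345],(496,340),interpolation=cv2.INTER_CUBIC)]))
m=(P[...,2]>.033)&(P[...,2]<.046)&(P[...,0]>.6)&(P[...,0]<.645)&(P[...,1]<-.1)&(P[...,1]>-.32)
q=P[m];print(len(q),q.min(0),q.max(0)) if len(q) else 0
"
```

```text
[  4.9  27.8  19.6  92.6 -10.1  62.1 -62. ] [ 0.5758 -0.2573  0.0488] -89.3 [-1.1  1.3 -1.9] [ 0.02  0.25 -0.  ] 0.020891426722829943 39.99930560588837
6983 [ 0.6033444  -0.28530432  0.03300474] [ 0.63022428 -0.13481547  0.04118031]
```

View pics/w10.png

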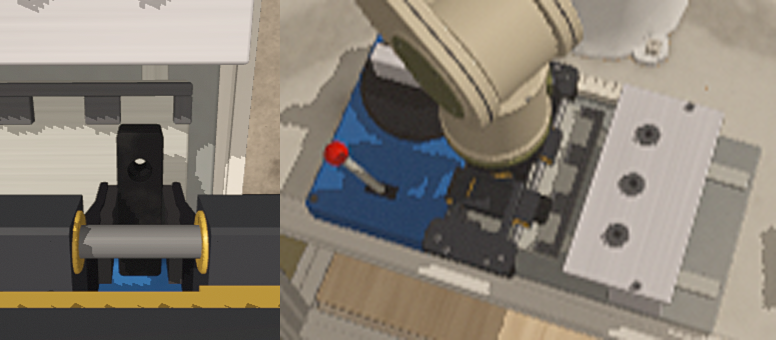

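```bash
python3 st.py; python3 -c "
from h import *
d=np.load('/tmp/w10.npz');P=d['P'];im=d['im']
m=(P[...,2]>.065)&(P[...,2]<.09)&(im.max(-1)<90)&(np.arange(420)[:,None]<262)&(abs(np.arange(560)-280)<30)
q=P[m];print(len(q),q.min(0),q.max(0),np.median(q[:,2]))"
```

```text
[  4.8  27.4  19.7  92.2 -10.1  62.3 -62.1] [ 0.5795 -0.2591  0.0557] -89.3 [-0.  -0.2  0.2] [-0.03  0.12 -0.03] 0.021168403147900167 39.999375343322754
3955 [ 0.57760084 -0.27110601  0.06508214] [ 0.68387656 -0.24306163  0.08989473] 0.07794328137098092
```

Call:
{"name": "step_arm", "arguments": {
  "motion": [
    {"tx": 0.004, "ty": 0.004, "tz": 0.05, "ax": 0, "ay": 0, "az": 0, "gripper": -1},
    {"tx": 0, "ty": 0, "tz": 0.04, "ax": 0, "ay": 0, "az": 0, "gripper": -1},
    {"tx": 0, "ty": 0, "tz": 0.02, "ax": 0, "ay": 0, "az": 0, "gripper": -1},
    {"tx": 0, "ty": 0, "tz": 0.014, "ax": 0, "ay": 0, "az": 0, "gripper": -1},
    {"tx": 0, "ty": 0, "tz": 0.009, "ax": 0, "ay": 0, "az": 0, "gripper": -1},
    {"tx": 0, "ty": 0, "tz": 0, "ax": 0, "ay": 0, "az": 0, "gripper": -1}
  ]
}}

```text
clock: 32.02
ee_pos: [0.5809, -0.2603, 0.0224]
orientation: [[1.0, 0.012, -0.0], [0.012, -1.0, 0.0], [-0.0, -0.0, -1.0]]
force: [0.2, 0.3, -1.2]
grip_width: 0.0213
finger_force: 40.0
```

```bash
python3 st.py
```

```text
[  5.4  29.7  19.2  93.3 -11.   58.9 -61.4] [ 0.5809 -0.2603  0.0224] -89.3 [ 0.2  0.3 -1.2] [-0.08  0.15  0.01] 0.021280682343370418 39.999194741249084
```

Call:
{"name": "step_arm", "arguments": {
  "motion": [
    {"tx": 0, "ty": 0, "tz": 0.006, "ax": 0, "ay": 0, "az": 0, "gripper": -1},
    {"tx": 0, "ty": 0, "tz": 0, "ax": 0, "ay": 0, "az": 0, "gripper": -0.32},
    {"tx": 0, "ty": 0, "tz": 0, "ax": 0, "ay": 0, "az": 0, "gripper": -0.32},
    {"tx": 0, "ty": 0, "tz": 0, "ax": 0, "ay": 0, "az": 0, "gripper": -0.32},
    {"tx": 0, "ty": 0, "tz": -0.04, "ax": 0, "ay": 0, "az": 0, "gripper": -0.32},
    {"tx": 0, "ty": 0, "tz": -0.12, "ax": 0, "ay": 0, "az": 0, "gripper": -0.32},
    {"tx": 0, "ty": 0, "tz": -0.15, "ax": 0, "ay": 0, "az": 0, "gripper": -0.32},
    {"tx": 0, "ty": 0, "tz": -0.15, "ax": 0, "ay": 0, "az": 0, "gripper": 0.1},
    {"tx": 0, "ty": 0, "tz": -0.15, "ax": 0, "ay": 0, "az": 0, "gripper": 0.1},
    {"tx": -0.12, "ty": -0.05, "tz": -0.1, "ax": 0, "ay": 0, "az": 0, "gripper": 0.1},
    {"tx": -0.14, "ty": -0.06, "tz": 0, "ax": 0, "ay": 0, "az": 0, "gripper": 0.1}
  ]
}}

```text
clock: 32.93
ee_pos: [0.5183, -0.2353, 0.2049]
orientation: [[1.0, 0.011, 0.009], [0.012, -1.0, -0.003], [0.009, 0.004, -1.0]]
force: [-0.4, -0.2, 0.3]
grip_width: 0.0454
finger_force: 0.0
```

```bash
python3 st.py
cat > bays.py <<'E'
from h import *
im,P,K,T=cap('scene');save('bay.png',im)
m=(P[...,2]>.042)&(P[...,2]<.058)&(P[...,0]>.53)&(P[...,0]<.637)&(P[...,1]<-.12)&(P[...,1]>-.3)&(im.max(-1)<90)
n,l,st,c=cv2.connectedComponentsWithStats(m.astype(np.uint8))
for i in range(1,n):
  if st[i,4]>30:
    q=P[l==i];print('placed',cv2.minAreaRect((q[:,:2]*1000).astype(np.float32)),np.median(q[:,2]).round(4),st[i,4])
E
python3 bays.py; python3 blocks.py side
```

```text
[  1.2  11.3  21.5  93.5  -4.3  75.4 -66. ] [ 0.5183 -0.2353  0.2049] -89.3 [-0.4 -0.2  0.3] [-0.11  0.18 -0.  ] 0.045410534366551465 0.0
placed ((579.6444091796875, -262.2110900878906), (75.68914794921875, 23.959857940673828), 0.892357587814331) 0.0484 233
side [248. 335.] 413 [510.9 258.5] [77.2 21.2] long axis 80.7
side [283. 343.] 423 [449.4 255. ] [75.1 21.3] long axis 88.5
```

```bash
python3 -c "
from plan import *
plan([(.40,-.12,.2,-89.3),(.40,.12,.2,-89.3),(.45,.254,.2,-89.3)],grip=.1)"
```

```text
at [ 0.5114 -0.2329  0.2001] -89.4
[{"tx":-0.11,"ty":-0.114,"tz":0,"ax":0,"ay":0,"az":-0.0001,"gripper":0.1},{"tx":-0.11,"ty":-0.114,"tz":0,"ax":0,"ay":0,"az":-0.0001,"gripper":0.1},{"tx":-0.11,"ty":-0.114,"tz":0,"ax":0,"ay":0,"az":-0.0002,"gripper":0.1},{"tx":-0.11,"ty":-0.115,"tz":0,"ax":0,"ay":0,"az":-0.0001,"gripper":0.1},{"tx":0.002,"ty":-0.16,"tz":0,"ax":0,"ay":0,"az":0,"gripper":0.1},{"tx":0.002,"ty":-0.16,"tz":0,"ax":0,"ay":0,"az":0,"gripper":0.1},{"tx":0.002,"ty":-0.16,"tz":0,"ax":0,"ay":0,"az":0,"gripper":0.1},{"tx":0.002,"ty":-0.16,"tz":0,"ax":0,"ay":0,"az":0,"gripper":0.1},{"tx":0.002,"ty":-0.16,"tz":0,"ax":0,"ay":0,"az":0,"gripper":0.1},{"tx":0.001,"ty":-0.159,"tz":0,"ax":0,"ay":0,"az":0,"gripper":0.1},{"tx":0.052,"ty":-0.133,"tz":0,"ax":0,"ay":0,"az":0,"gripper":0.1},{"tx":0.052,"ty":-0.134,"tz":0,"ax":0,"ay":0,"az":0,"gripper":0.1}]
[{"tx":0.051,"ty":-0.133,"tz":0,"ax":0,"ay":0,"az":0,"gripper":0.1},{"tx":0.052,"ty":-0.134,"tz":0,"ax":0,"ay":0,"az":0,"gripper":0.1}]
end [0.4501 0.254  0.2001] -89.3 14
```

Call:
{"name": "step_arm", "arguments": {
  "motion": [
    {"tx": -0.11, "ty": -0.114, "tz": 0, "ax": 0, "ay": 0, "az": 0, "gripper": 0.1},
    {"tx": -0.11, "ty": -0.114, "tz": 0, "ax": 0, "ay": 0, "az": 0, "gripper": 0.1},
    {"tx": -0.11, "ty": -0.114, "tz": 0, "ax": 0, "ay": 0, "az": 0, "gripper": 0.1},
    {"tx": -0.11, "ty": -0.114, "tz": 0, "ax": 0, "ay": 0, "az": 0, "gripper": 0.1},
    {"tx": 0.002, "ty": -0.16, "tz": 0, "ax": 0, "ay": 0, "az": 0, "gripper": 0.1},
    {"tx": 0.002, "ty": -0.16, "tz": 0, "ax": 0, "ay": 0, "az": 0, "gripper": 0.1},
    {"tx": 0.002, "ty": -0.16, "tz": 0, "ax": 0, "ay": 0, "az": 0, "gripper": 0.1},
    {"tx": 0.002, "ty": -0.16, "tz": 0, "ax": 0, "ay": 0, "az": 0, "gripper": 0.1},
    {"tx": 0.002, "ty": -0.16, "tz": 0, "ax": 0, "ay": 0, "az": 0, "gripper": 0.1},
    {"tx": 0.002, "ty": -0.16, "tz": 0, "ax": 0, "ay": 0, "az": 0, "gripper": 0.1},
    {"tx": 0.052, "ty": -0.133, "tz": 0, "ax": 0, "ay": 0, "az": 0, "gripper": 0.1},
    {"tx": 0.052, "ty": -0.133, "tz": 0, "ax": 0, "ay": 0, "az": 0, "gripper": 0.1}
  ]
}}

```text
clock: 34.03
ee_pos: [0.4298, 0.1881, 0.1998]
orientation: [[1.0, 0.013, 0.002], [0.013, -1.0, 0.001], [0.002, -0.001, -1.0]]
force: [1.1, -0.1, 0.7]
grip_width: 0.048
finger_force: 0.0
```

Call:
{"name": "step_arm", "arguments": {
  "motion": [
    {"tx": 0.052, "ty": -0.133, "tz": 0, "ax": 0, "ay": 0, "az": 0, "gripper": 0.1},
    {"tx": 0.052, "ty": -0.133, "tz": 0, "ax": 0, "ay": 0, "az": -0.038, "gripper": 0.1},
    {"tx": 0, "ty": 0, "tz": 0, "ax": 0, "ay": 0, "az": -0.039, "gripper": 0.1},
    {"tx": 0, "ty": 0, "tz": 0, "ax": 0, "ay": 0, "az": -0.039, "gripper": 0.1},
    {"tx": 0, "ty": 0, "tz": 0, "ax": 0, "ay": 0, "az": -0.039, "gripper": 0.1},
    {"tx": 0, "ty": 0, "tz": 0, "ax": 0, "ay": 0, "az": -0.039, "gripper": 0.1},
    {"tx": 0, "ty": 0, "tz": 0, "ax": 0, "ay": 0, "az": -0.039, "gripper": 0.1},
    {"tx": 0, "ty": 0, "tz": 0, "ax": 0, "ay": 0, "az": -0.039, "gripper": 0.1},
    {"tx": 0, "ty": 0, "tz": 0, "ax": 0, "ay": 0, "az": -0.039, "gripper": 0.1},
    {"tx": 0, "ty": 0, "tz": 0, "ax": 0, "ay": 0, "az": -0.039, "gripper": 0.1},
    {"tx": 0, "ty": 0, "tz": 0, "ax": 0, "ay": 0, "az": -0.039, "gripper": 0.1},
    {"tx": 0, "ty": 0, "tz": 0, "ax": 0, "ay": 0, "az": -0.039, "gripper": 0.1}
  ]
}}

```text
clock: 35.03
ee_pos: [0.4552, 0.2527, 0.1994]
orientation: [[0.207, 0.978, 0.001], [0.978, -0.207, 0.0], [0.001, 0.001, -1.0]]
force: [0.1, -0.1, -0.2]
grip_width: 0.0476
finger_force: 0.0
```

```bash
python3 blocks.py wrist side;python3 st.py
```

```text
wrist [333. 161.] 1368 [511.7 258. ] [75.6 21. ] long axis 81.2
wrist [276. 176.] 1296 [451.2 254.2] [75.7 21.2] long axis 88.8
side [248. 335.] 413 [511.5 258.8] [75.2 22.1] long axis 81.5
side [283. 344.] 421 [449.6 255.4] [75.9 20.6] long axis 89.1
[-21.6   6.5 -13.4  98.8   1.6  74.8 -47.5] [0.4551 0.2526 0.1993] -12.1 [ 0.6 -0.1  0.7] [-0.07  0.08 -0.05] 0.04792213907517081 0.0
```

Call:
{"name": "step_arm", "arguments": {
  "motion": [
    {"tx": 0, "ty": 0, "tz": 0, "ax": 0, "ay": 0, "az": -0.031, "gripper": 0.1},
    {"tx": 0, "ty": 0, "tz": 0, "ax": 0, "ay": 0, "az": -0.03, "gripper": 0.1},
    {"tx": 0.008, "ty": -0.018, "tz": 0.12, "ax": 0, "ay": 0, "az": 0, "gripper": 0.1},
    {"tx": 0, "ty": 0, "tz": 0.14, "ax": 0, "ay": 0, "az": 0, "gripper": 0.1},
    {"tx": 0, "ty": 0, "tz": 0.14, "ax": 0, "ay": 0, "az": 0, "gripper": 0.1},
    {"tx": 0, "ty": 0, "tz": 0.14, "ax": 0, "ay": 0, "az": 0, "gripper": 0.1},
    {"tx": 0, "ty": 0, "tz": 0.12, "ax": 0, "ay": 0, "az": 0, "gripper": 0.1},
    {"tx": 0, "ty": 0, "tz": 0.08, "ax": 0, "ay": 0, "az": 0, "gripper": 0.1},
    {"tx": 0, "ty": 0, "tz": 0.05, "ax": 0, "ay": 0, "az": 0, "gripper": 0.1},
    {"tx": 0, "ty": 0, "tz": 0.03, "ax": 0, "ay": 0, "az": 0, "gripper": 0.1},
    {"tx": 0, "ty": 0, "tz": 0.012, "ax": 0, "ay": 0, "az": 0, "gripper": 0.1}
  ]
}}

```text
clock: 36.05
ee_pos: [0.4502, 0.2545, -0.0101]
orientation: [[0.026, 1.0, -0.001], [1.0, -0.026, -0.001], [-0.001, -0.001, -1.0]]
force: [-0.7, -0.3, -0.2]
grip_width: 0.0481
finger_force: 0.0
```

Call:
{"name": "step_arm", "arguments": {
  "motion": [
    {"tx": 0, "ty": 0, "tz": 0, "ax": 0, "ay": 0, "az": 0, "gripper": -1},
    {"tx": 0, "ty": 0, "tz": 0, "ax": 0, "ay": 0, "az": 0, "gripper": -1},
    {"tx": 0, "ty": 0, "tz": 0, "ax": 0, "ay": 0, "az": 0, "gripper": -1},
    {"tx": 0, "ty": 0, "tz": 0, "ax": 0, "ay": 0, "az": 0, "gripper": -1},
    {"tx": 0, "ty": 0, "tz": 0, "ax": 0, "ay": 0, "az": 0, "gripper": -1},
    {"tx": 0, "ty": 0, "tz": 0, "ax": 0, "ay": 0, "az": 0, "gripper": -1},
    {"tx": 0, "ty": 0, "tz": 0, "ax": 0, "ay": 0, "az": 0, "gripper": -1},
    {"tx": 0, "ty": 0, "tz": 0, "ax": 0, "ay": 0, "az": 0, "gripper": -1}
  ]
}}

```text
clock: 36.72
ee_pos: [0.4509, 0.255, -0.0087]
orientation: [[0.023, 1.0, 0.001], [1.0, -0.023, 0.001], [0.001, 0.001, -1.0]]
force: [0.2, -0.4, 7.2]
grip_width: 0.0211
finger_force: 40.0
```

```bash
python3 st.py
```

```text
[-22.5  19.2 -13.7 111.2   5.8  50.2 -40.5] [ 0.4509  0.255  -0.0087] -1.3 [ 0.2 -0.4  7.2] [-0.2   0.11 -0.01] 0.021053051813812076 40.00215768814087
```

Call:
{"name": "step_arm", "arguments": {
  "motion": [
    {"tx": 0, "ty": 0, "tz": -0.08, "ax": 0, "ay": 0, "az": 0, "gripper": -1},
    {"tx": 0, "ty": 0, "tz": -0.15, "ax": 0, "ay": 0, "az": 0, "gripper": -1},
    {"tx": 0, "ty": 0, "tz": -0.15, "ax": 0, "ay": 0, "az": 0.038, "gripper": -1},
    {"tx": 0, "ty": 0, "tz": -0.15, "ax": 0, "ay": 0, "az": 0.0375, "gripper": -1},
    {"tx": 0, "ty": 0, "tz": -0.15, "ax": 0, "ay": 0, "az": 0.0375, "gripper": -1},
    {"tx": 0, "ty": 0, "tz": -0.12, "ax": 0, "ay": 0, "az": 0.0375, "gripper": -1},
    {"tx": 0, "ty": 0, "tz": 0, "ax": 0, "ay": 0, "az": 0.0375, "gripper": -1},
    {"tx": 0, "ty": 0, "tz": 0, "ax": 0, "ay": 0, "az": 0.0375, "gripper": -1},
    {"tx": 0, "ty": 0, "tz": 0, "ax": 0, "ay": 0, "az": 0.0375, "gripper": -1},
    {"tx": 0, "ty": 0, "tz": 0, "ax": 0, "ay": 0, "az": 0.0375, "gripper": -1},
    {"tx": 0, "ty": 0, "tz": 0, "ax": 0, "ay": 0, "az": 0.0375, "gripper": -1},
    {"tx": 0, "ty": 0, "tz": 0, "ax": 0, "ay": 0, "az": 0.0375, "gripper": -1}
  ]
}}

```text
clock: 37.72
ee_pos: [0.45, 0.2546, 0.1903]
orientation: [[0.935, 0.355, -0.001], [0.355, -0.935, -0.0], [-0.001, 0.0, -1.0]]
force: [-0.4, -0.1, -1.0]
grip_width: 0.0211
finger_force: 40.0
```

Call:
{"name": "step_arm", "arguments": {
  "motion": [
    {"tx": 0, "ty": 0, "tz": 0, "ax": 0, "ay": 0, "az": 0.0375, "gripper": -1},
    {"tx": 0, "ty": 0, "tz": 0, "ax": 0, "ay": 0, "az": 0.0375, "gripper": -1},
    {"tx": 0, "ty": 0, "tz": 0, "ax": 0, "ay": 0, "az": 0.0375, "gripper": -1}
  ]
}}

```text
clock: 37.97
ee_pos: [0.4501, 0.2546, 0.1903]
orientation: [[1.0, 0.009, -0.001], [0.009, -1.0, -0.0], [-0.001, 0.0, -1.0]]
force: [0.4, 0.7, -0.6]
grip_width: 0.0212
finger_force: 40.0
```

```bash
python3 st.py; python3 -c "
from plan import *
plan([(.40,.13,.2,-89.3),(.40,-.12,.2,-89.3),(.5805,-.21,.2,-89.3)],grip=-1)"
```

```text
[ -26.4    6.2   -8.7  100.2    1.    73.7 -124.8] [0.4501 0.2546 0.1903] -89.5 [ 0.4  0.7 -0.6] [-0.1   0.12 -0.03] 0.021243967187270993 39.993942975997925
at [0.4501 0.2546 0.1903] -89.47
[{"tx":-0.051,"ty":0.124,"tz":-0.01,"ax":0,"ay":0,"az":-0.0002,"gripper":-1},{"tx":-0.051,"ty":0.124,"tz":-0.01,"ax":0,"ay":0,"az":-0.0002,"gripper":-1},{"tx":-0.052,"ty":0.124,"tz":-0.009,"ax":0,"ay":0,"az":-0.0003,"gripper":-1},{"tx":-0.051,"ty":0.124,"tz":-0.01,"ax":0,"ay":0,"az":-0.0002,"gripper":-1},{"tx":-0.002,"ty":0.143,"tz":0,"ax":0,"ay":0,"az":0,"gripper":-1},{"tx":-0.002,"ty":0.143,"tz":0,"ax":0,"ay":0,"az":0,"gripper":-1},{"tx":-0.002,"ty":0.143,"tz":0,"ax":0,"ay":0,"az":0,"gripper":-1},{"tx":-0.002,"ty":0.143,"tz":0,"ax":0,"ay":0,"az":0,"gripper":-1},{"tx":-0.002,"ty":0.143,"tz":0,"ax":0,"ay":0,"az":0,"gripper":-1},{"tx":-0.001,"ty":0.143,"tz":0,"ax":0,"ay":0,"az":0,"gripper":-1},{"tx":-0.002,"ty":0.142,"tz":0,"ax":0,"ay":0,"az":0,"gripper":-1},{"tx":0.12,"ty":0.061,"tz":0,"ax":0,"ay":0,"az":0,"gripper":-1}]
[{"tx":0.12,"ty":0.062,"tz":0,"ax":0,"ay":0,"az":0,"gripper":-1},{"tx":0.12,"ty":0.061,"tz":0,"ax":0,"ay":0,"az":0,"gripper":-1},{"tx":0.119,"ty":0.062,"tz":0,"ax":0,"ay":0,"az":0,"gripper":-1},{"tx":0.12,"ty":0.061,"tz":0,"ax":0,"ay":0,"az":0,"gripper":-1},{"tx":0.119,"ty":0.062,"tz":0,"ax":0,"ay":0,"az":0,"gripper":-1}]
end [ 0.5805 -0.21    0.2001] -89.3 17
```

Call:
{"name": "step_arm", "arguments": {
  "motion": [
    {"tx": -0.051, "ty": 0.124, "tz": -0.01, "ax": 0, "ay": 0, "az": 0, "gripper": -1},
    {"tx": -0.051, "ty": 0.124, "tz": -0.01, "ax": 0, "ay": 0, "az": 0, "gripper": -1},
    {"tx": -0.052, "ty": 0.124, "tz": -0.01, "ax": 0, "ay": 0, "az": 0, "gripper": -1},
    {"tx": -0.051, "ty": 0.124, "tz": -0.01, "ax": 0, "ay": 0, "az": 0, "gripper": -1},
    {"tx": -0.002, "ty": 0.16, "tz": 0, "ax": 0, "ay": 0, "az": 0, "gripper": -1},
    {"tx": -0.002, "ty": 0.16, "tz": 0, "ax": 0, "ay": 0, "az": 0, "gripper": -1},
    {"tx": -0.002, "ty": 0.16, "tz": 0, "ax": 0, "ay": 0, "az": 0, "gripper": -1},
    {"tx": -0.002, "ty": 0.16, "tz": 0, "ax": 0, "ay": 0, "az": 0, "gripper": -1},
    {"tx": -0.002, "ty": 0.16, "tz": 0, "ax": 0, "ay": 0, "az": 0, "gripper": -1},
    {"tx": -0.002, "ty": 0.16, "tz": 0, "ax": 0, "ay": 0, "az": 0, "gripper": -1},
    {"tx": -0.002, "ty": 0.16, "tz": 0, "ax": 0, "ay": 0, "az": 0, "gripper": -1},
    {"tx": -0.002, "ty": 0.16, "tz": 0, "ax": 0, "ay": 0, "az": 0, "gripper": -1}
  ]
}}

```text
clock: 38.97
ee_pos: [0.4012, -0.1919, 0.2006]
orientation: [[1.0, 0.015, 0.0], [0.015, -1.0, 0.0], [0.0, -0.0, -1.0]]
force: [1.1, 0.6, -1.6]
grip_width: 0.0209
finger_force: 40.0
```

Call:
{"name": "step_arm", "arguments": {
  "motion": [
    {"tx": 0.145, "ty": 0.018, "tz": 0, "ax": 0, "ay": 0, "az": 0, "gripper": -1},
    {"tx": 0.145, "ty": 0.018, "tz": 0, "ax": 0, "ay": 0, "az": 0, "gripper": -1},
    {"tx": 0.145, "ty": 0.018, "tz": 0, "ax": 0, "ay": 0, "az": 0, "gripper": -1},
    {"tx": 0.145, "ty": 0.018, "tz": 0, "ax": 0, "ay": 0, "az": 0, "gripper": -1},
    {"tx": 0.142, "ty": 0.016, "tz": 0, "ax": 0, "ay": 0, "az": 0, "gripper": -1},
    {"tx": 0, "ty": 0, "tz": 0.14, "ax": 0, "ay": 0, "az": 0, "gripper": -1},
    {"tx": 0, "ty": 0, "tz": 0.14, "ax": 0, "ay": 0, "az": 0, "gripper": -1},
    {"tx": 0, "ty": 0, "tz": 0.14, "ax": 0, "ay": 0, "az": 0, "gripper": -1},
    {"tx": 0, "ty": 0, "tz": 0.12, "ax": 0, "ay": 0, "az": 0, "gripper": -1},
    {"tx": 0, "ty": 0, "tz": 0, "ax": 0, "ay": 0, "az": 0, "gripper": -1},
    {"tx": 0, "ty": 0, "tz": 0, "ax": 0, "ay": 0, "az": 0, "gripper": -1}
  ]
}}

```text
clock: 39.88
ee_pos: [0.5816, -0.209, 0.0647]
orientation: [[1.0, 0.015, -0.003], [0.015, -1.0, 0.001], [-0.003, -0.001, -1.0]]
force: [0.4, -0.2, -0.2]
grip_width: 0.0212
finger_force: 40.0
```

```bash
python3 st.py; python3 -c "
from h import *
im,P,K,T=cap('wrist')
m=(P[...,2]>.033)&(P[...,2]<.046)&(P[...,0]>.6)&(P[...,0]<.645)&(P[...,1]<-.1)&(P[...,1]>-.32)
q=P[m];print(len(q),q.min(0),q.max(0))
m=(P[...,2]>.06)&(P[...,2]<.1)&(im.max(-1)<90)&(np.arange(420)[:,None]<240)&(abs(np.arange(560)-280)<30)&(P[...,0]<.635)
q=P[m];print(len(q),q.min(0),q.max(0),cv2.minAreaRect((q[:,:2]*1000).astype(np.float32)))
"
```

```text
[ -1.3  25.1  21.4  94.5 -10.   62.5 -66.2] [ 0.5816 -0.209   0.0647] -89.1 [ 0.4 -0.2 -0.2] [-0.07  0.16 -0.  ] 0.02120206236360252 39.99953091144562
6027 [ 0.6000688  -0.28558683  0.03300958] [ 0.63022846 -0.13509004  0.0459614 ]
2440 [ 0.5928176  -0.21897209  0.07451825] [ 0.61763043 -0.19732303  0.09594909] ((605.1987915039062, -208.0883026123047), (24.781278610229492, 21.260719299316406), 1.6058682203292847)
```

Call:
{"name": "step_arm", "arguments": {
  "motion": [
    {"tx": 0, "ty": 0.006, "tz": 0.08, "ax": 0, "ay": 0, "az": 0, "gripper": -1},
    {"tx": 0, "ty": 0, "tz": 0.05, "ax": 0, "ay": 0, "az": 0, "gripper": -1},
    {"tx": 0, "ty": 0, "tz": 0.02, "ax": 0, "ay": 0, "az": 0, "gripper": -1},
    {"tx": 0, "ty": 0, "tz": 0.014, "ax": 0, "ay": 0, "az": 0, "gripper": -1},
    {"tx": 0, "ty": 0, "tz": 0.01, "ax": 0, "ay": 0, "az": 0, "gripper": -1},
    {"tx": 0, "ty": 0, "tz": 0, "ax": 0, "ay": 0, "az": 0, "gripper": -1}
  ]
}}

```text
clock: 40.43
ee_pos: [0.5829, -0.2108, 0.0225]
orientation: [[1.0, 0.015, 0.0], [0.015, -1.0, 0.0], [0.0, 0.0, -1.0]]
force: [-0.1, -0.0, -0.3]
grip_width: 0.0211
finger_force: 40.0
```

```bash
python3 st.py
```

```text
[ -0.5  28.   20.7  96.1 -11.3  57.9 -65.2] [ 0.5829 -0.2108  0.0225] -89.1 [-0.1 -0.  -0.3] [-0.    0.16 -0.03] 0.021122728887423663 39.999523758888245
```

Call:
{"name": "step_arm", "arguments": {
  "motion": [
    {"tx": -0.004, "ty": 0, "tz": 0.006, "ax": 0, "ay": 0, "az": 0, "gripper": -1},
    {"tx": 0, "ty": 0, "tz": 0, "ax": 0, "ay": 0, "az": 0, "gripper": -0.32},
    {"tx": 0, "ty": 0, "tz": 0, "ax": 0, "ay": 0, "az": 0, "gripper": -0.32},
    {"tx": 0, "ty": 0, "tz": 0, "ax": 0, "ay": 0, "az": 0, "gripper": -0.32},
    {"tx": 0, "ty": 0, "tz": -0.04, "ax": 0, "ay": 0, "az": 0, "gripper": -0.32},
    {"tx": 0, "ty": 0, "tz": -0.12, "ax": 0, "ay": 0, "az": 0, "gripper": -0.32},
    {"tx": 0, "ty": 0, "tz": -0.15, "ax": 0, "ay": 0, "az": 0, "gripper": -0.32},
    {"tx": 0, "ty": 0, "tz": -0.15, "ax": 0, "ay": 0, "az": 0, "gripper": 0.1},
    {"tx": 0, "ty": 0, "tz": -0.15, "ax": 0, "ay": 0, "az": 0, "gripper": 0.1},
    {"tx": -0.12, "ty": 0, "tz": -0.1, "ax": 0, "ay": 0, "az": 0, "gripper": 0.1},
    {"tx": -0.15, "ty": 0, "tz": 0, "ax": 0, "ay": 0, "az": 0, "gripper": 0.1},
    {"tx": -0.15, "ty": 0, "tz": 0, "ax": 0, "ay": 0, "az": 0, "gripper": 0.1}
  ]
}}

```text
clock: 41.43
ee_pos: [0.4765, -0.213, 0.2004]
orientation: [[1.0, 0.015, 0.004], [0.015, -1.0, -0.001], [0.003, 0.001, -1.0]]
force: [0.1, -0.5, -0.1]
grip_width: 0.0465
finger_force: 0.0
```

```bash
python3 bays.py; python3 blocks.py side; python3 -c "
from plan import *
plan([(.40,-.17,.2,-89.2),(.40,.15,.2,-89.2),(.511,.258,.2,-89.2)],grip=.1)"
```

```text
placed ((580.7215576171875, -212.10423278808594), (25.46795082092285, 75.78619384765625), 88.37665557861328) 0.0485 223
placed ((580.0676879882812, -261.6794738769531), (76.4958724975586, 23.613903045654297), 1.8447363376617432) 0.0485 231
side [248. 335.] 414 [511.  259.6] [74.4 21. ] long axis 82.4
at [ 0.4716 -0.2138  0.1991] -89.38
[{"tx":-0.095,"ty":-0.059,"tz":-0.001,"ax":0,"ay":0,"az":-0.0003,"gripper":0.1},{"tx":-0.095,"ty":-0.06,"tz":-0.001,"ax":0,"ay":0,"az":-0.0003,"gripper":0.1},{"tx":-0.094,"ty":-0.06,"tz":-0.002,"ax":0,"ay":0,"az":-0.0004,"gripper":0.1},{"tx":0.002,"ty":-0.16,"tz":0,"ax":0,"ay":0,"az":0,"gripper":0.1},{"tx":0.002,"ty":-0.16,"tz":0,"ax":0,"ay":0,"az":0,"gripper":0.1},{"tx":0.002,"ty":-0.16,"tz":0,"ax":0,"ay":0,"az":0,"gripper":0.1},{"tx":0.002,"ty":-0.16,"tz":0,"ax":0,"ay":0,"az":0,"gripper":0.1},{"tx":0.002,"ty":-0.16,"tz":0,"ax":0,"ay":0,"az":0,"gripper":0.1},{"tx":0.002,"ty":-0.16,"tz":0,"ax":0,"ay":0,"az":0,"gripper":0.1},{"tx":0.003,"ty":-0.16,"tz":0,"ax":0,"ay":0,"az":0,"gripper":0.1},{"tx":0.002,"ty":-0.16,"tz":0,"ax":0,"ay":0,"az":0,"gripper":0.1},{"tx":0.113,"ty":-0.106,"tz":0,"ax":0,"ay":0,"az":0,"gripper":0.1}]
[{"tx":0.112,"ty":-0.106,"tz":0,"ax":0,"ay":0,"az":0,"gripper":0.1},{"tx":0.113,"ty":-0.107,"tz":0,"ax":0,"ay":0,"az":0,"gripper":0.1},{"tx":0.112,"ty":-0.106,"tz":0,"ax":0,"ay":0,"az":0,"gripper":0.1}]
end [0.5109 0.2579 0.2001] -89.2 15
```

Call:
{"name": "step_arm", "arguments": {
  "motion": [
    {"tx": -0.095, "ty": -0.06, "tz": 0, "ax": 0, "ay": 0, "az": 0, "gripper": 0.1},
    {"tx": -0.095, "ty": -0.06, "tz": 0, "ax": 0, "ay": 0, "az": 0, "gripper": 0.1},
    {"tx": -0.095, "ty": -0.06, "tz": 0, "ax": 0, "ay": 0, "az": 0, "gripper": 0.1},
    {"tx": 0.002, "ty": -0.16, "tz": 0, "ax": 0, "ay": 0, "az": 0, "gripper": 0.1},
    {"tx": 0.002, "ty": -0.16, "tz": 0, "ax": 0, "ay": 0, "az": 0, "gripper": 0.1},
    {"tx": 0.002, "ty": -0.16, "tz": 0, "ax": 0, "ay": 0, "az": 0, "gripper": 0.1},
    {"tx": 0.002, "ty": -0.16, "tz": 0, "ax": 0, "ay": 0, "az": 0, "gripper": 0.1},
    {"tx": 0.002, "ty": -0.16, "tz": 0, "ax": 0, "ay": 0, "az": 0, "gripper": 0.1},
    {"tx": 0.002, "ty": -0.16, "tz": 0, "ax": 0, "ay": 0, "az": 0, "gripper": 0.1},
    {"tx": 0.002, "ty": -0.16, "tz": 0, "ax": 0, "ay": 0, "az": 0, "gripper": 0.1},
    {"tx": 0.002, "ty": -0.16, "tz": 0, "ax": 0, "ay": 0, "az": 0, "gripper": 0.1},
    {"tx": 0.002, "ty": -0.16, "tz": 0, "ax": 0, "ay": 0, "az": 0, "gripper": 0.1}
  ]
}}

```text
clock: 42.53
ee_pos: [0.4036, 0.1935, 0.1991]
orientation: [[1.0, 0.015, 0.001], [0.015, -1.0, 0.001], [0.001, -0.001, -1.0]]
force: [2.0, -0.2, 1.1]
grip_width: 0.0483
finger_force: 0.0
```

Call:
{"name": "step_arm", "arguments": {
  "motion": [
    {"tx": 0.002, "ty": -0.16, "tz": 0, "ax": 0, "ay": 0, "az": 0, "gripper": 0.1},
    {"tx": 0.15, "ty": -0.04, "tz": 0, "ax": 0, "ay": 0, "az": 0, "gripper": 0.1},
    {"tx": 0.15, "ty": -0.04, "tz": 0, "ax": 0, "ay": 0, "az": 0, "gripper": 0.1},
    {"tx": 0.144, "ty": -0.03, "tz": 0, "ax": 0, "ay": 0, "az": 0, "gripper": 0.1},
    {"tx": 0, "ty": 0, "tz": 0, "ax": 0, "ay": 0, "az": -0.038, "gripper": 0.1},
    {"tx": 0, "ty": 0, "tz": 0, "ax": 0, "ay": 0, "az": -0.038, "gripper": 0.1},
    {"tx": 0, "ty": 0, "tz": 0, "ax": 0, "ay": 0, "az": -0.038, "gripper": 0.1},
    {"tx": 0, "ty": 0, "tz": 0, "ax": 0, "ay": 0, "az": -0.038, "gripper": 0.1},
    {"tx": 0, "ty": 0, "tz": 0, "ax": 0, "ay": 0, "az": -0.038, "gripper": 0.1},
    {"tx": 0, "ty": 0, "tz": 0, "ax": 0, "ay": 0, "az": -0.038, "gripper": 0.1},
    {"tx": 0, "ty": 0, "tz": 0, "ax": 0, "ay": 0, "az": -0.038, "gripper": 0.1},
    {"tx": 0, "ty": 0, "tz": 0, "ax": 0, "ay": 0, "az": -0.038, "gripper": 0.1}
  ]
}}

```text
clock: 43.53
ee_pos: [0.5145, 0.2606, 0.1989]
orientation: [[0.561, 0.828, 0.001], [0.828, -0.561, 0.0], [0.0, 0.0, -1.0]]
force: [-0.6, -0.5, 0.2]
grip_width: 0.0477
finger_force: 0.0
```

Call:
{"name": "step_arm", "arguments": {
  "motion": [
    {"tx": 0, "ty": 0, "tz": 0, "ax": 0, "ay": 0, "az": -0.038, "gripper": 0.1},
    {"tx": 0, "ty": 0, "tz": 0, "ax": 0, "ay": 0, "az": -0.037, "gripper": 0.1},
    {"tx": 0, "ty": 0, "tz": 0, "ax": 0, "ay": 0, "az": -0.037, "gripper": 0.1},
    {"tx": 0, "ty": 0, "tz": 0, "ax": 0, "ay": 0, "az": -0.033, "gripper": 0.1}
  ]
}}

```text
clock: 43.87
ee_pos: [0.5145, 0.2606, 0.1989]
orientation: [[0.139, 0.99, 0.001], [0.99, -0.139, -0.0], [0.0, 0.001, -1.0]]
force: [-0.0, -0.4, -0.3]
grip_width: 0.0479
finger_force: 0.0
```

```bash
python3 blocks.py wrist side;python3 st.py; python3 -c "
from plan import *
plan([(.5113,.2585,.16,-8.7),(.5113,.2585,-.009,-8.7)],grip=.1)"
```

```text
wrist [279. 180.] 1285 [512.7 258.1] [75.  20.8] long axis 81.6
side [248. 335.] 412 [511.  258.6] [75.1 21.4] long axis 80.3
[-19.   13.7 -14.6  90.7   3.5  76.  -42.3] [0.5145 0.2606 0.1988] -8.2 [-0.5  0.4  0.5] [-0.1   0.12  0.05] 0.047843945872669186 0.0
at [0.5145 0.2606 0.1988] -8.22
[{"tx":-0.01,"ty":-0.011,"tz":0.155,"ax":0,"ay":0,"az":0.0027,"gripper":0.1},{"tx":0,"ty":0,"tz":0.135,"ax":0,"ay":0,"az":0,"gripper":0.1},{"tx":0,"ty":0,"tz":0.135,"ax":0,"ay":0,"az":0,"gripper":0.1},{"tx":0,"ty":0,"tz":0.135,"ax":0,"ay":0,"az":0,"gripper":0.1},{"tx":0,"ty":0,"tz":0.136,"ax":0,"ay":0,"az":0,"gripper":0.1},{"tx":0,"ty":0,"tz":0.135,"ax":0,"ay":0,"az":0,"gripper":0.1}]
end [ 0.5114  0.2585 -0.009 ] -8.7 6
```

Call:
{"name": "step_arm", "arguments": {
  "motion": [
    {"tx": -0.01, "ty": -0.01, "tz": 0.14, "ax": 0, "ay": 0, "az": 0.003, "gripper": 0.1},
    {"tx": 0, "ty": 0, "tz": 0.14, "ax": 0, "ay": 0, "az": 0, "gripper": 0.1},
    {"tx": 0, "ty": 0, "tz": 0.14, "ax": 0, "ay": 0, "az": 0, "gripper": 0.1},
    {"tx": 0, "ty": 0, "tz": 0.14, "ax": 0, "ay": 0, "az": 0, "gripper": 0.1},
    {"tx": 0, "ty": 0, "tz": 0.12, "ax": 0, "ay": 0, "az": 0, "gripper": 0.1},
    {"tx": 0, "ty": 0, "tz": 0.08, "ax": 0, "ay": 0, "az": 0, "gripper": 0.1},
    {"tx": 0, "ty": 0, "tz": 0.04, "ax": 0, "ay": 0, "az": 0, "gripper": 0.1},
    {"tx": 0, "ty": 0, "tz": 0.02, "ax": 0, "ay": 0, "az": 0, "gripper": 0.1},
    {"tx": 0, "ty": 0, "tz": 0.011, "ax": 0, "ay": 0, "az": 0, "gripper": 0.1},
    {"tx": 0, "ty": 0, "tz": 0, "ax": 0, "ay": 0, "az": 0, "gripper": 0.1}
  ]
}}

```text
clock: 44.8
ee_pos: [0.5121, 0.259, -0.0087]
orientation: [[0.155, 0.988, 0.001], [0.988, -0.155, 0.001], [0.001, 0.001, -1.0]]
force: [0.8, -0.1, 0.7]
grip_width: 0.0479
finger_force: 0.0
```

Call:
{"name": "step_arm", "arguments": {
  "motion": [
    {"tx": 0, "ty": 0, "tz": 0, "ax": 0, "ay": 0, "az": 0, "gripper": -1},
    {"tx": 0, "ty": 0, "tz": 0, "ax": 0, "ay": 0, "az": 0, "gripper": -1},
    {"tx": 0, "ty": 0, "tz": 0, "ax": 0, "ay": 0, "az": 0, "gripper": -1},
    {"tx": 0, "ty": 0, "tz": 0, "ax": 0, "ay": 0, "az": 0, "gripper": -1},
    {"tx": 0, "ty": 0, "tz": 0, "ax": 0, "ay": 0, "az": 0, "gripper": -1},
    {"tx": 0, "ty": 0, "tz": 0, "ax": 0, "ay": 0, "az": 0, "gripper": -1},
    {"tx": 0, "ty": 0, "tz": 0, "ax": 0, "ay": 0, "az": 0, "gripper": -1},
    {"tx": 0, "ty": 0, "tz": 0, "ax": 0, "ay": 0, "az": 0, "gripper": -1}
  ]
}}

```text
clock: 45.47
ee_pos: [0.5119, 0.2587, -0.0091]
orientation: [[0.154, 0.988, 0.001], [0.988, -0.154, 0.0], [0.0, 0.001, -1.0]]
force: [0.6, -0.9, 5.7]
grip_width: 0.0211
finger_force: 40.0
```

Call:
{"name": "step_arm", "arguments": {
  "motion": [
    {"tx": 0, "ty": 0, "tz": -0.08, "ax": 0, "ay": 0, "az": 0, "gripper": -1},
    {"tx": 0, "ty": 0, "tz": -0.15, "ax": 0, "ay": 0, "az": 0, "gripper": -1},
    {"tx": 0, "ty": 0, "tz": -0.15, "ax": 0, "ay": 0, "az": 0.037, "gripper": -1},
    {"tx": 0, "ty": 0, "tz": -0.15, "ax": 0, "ay": 0, "az": 0.0375, "gripper": -1},
    {"tx": 0, "ty": 0, "tz": -0.15, "ax": 0, "ay": 0, "az": 0.0375, "gripper": -1},
    {"tx": 0, "ty": 0, "tz": -0.14, "ax": 0, "ay": 0, "az": 0.0375, "gripper": -1},
    {"tx": 0, "ty": 0, "tz": 0, "ax": 0, "ay": 0, "az": 0.0375, "gripper": -1},
    {"tx": 0, "ty": 0, "tz": 0, "ax": 0, "ay": 0, "az": 0.0375, "gripper": -1},
    {"tx": 0, "ty": 0, "tz": 0, "ax": 0, "ay": 0, "az": 0.0375, "gripper": -1},
    {"tx": 0, "ty": 0, "tz": 0, "ax": 0, "ay": 0, "az": 0.0375, "gripper": -1},
    {"tx": 0, "ty": 0, "tz": 0, "ax": 0, "ay": 0, "az": 0.0375, "gripper": -1},
    {"tx": 0, "ty": 0, "tz": 0, "ax": 0, "ay": 0, "az": 0.0375, "gripper": -1}
  ]
}}

```text
clock: 46.47
ee_pos: [0.5109, 0.2585, 0.1947]
orientation: [[0.973, 0.232, -0.001], [0.232, -0.973, -0.001], [-0.001, 0.0, -1.0]]
force: [-0.4, 0.4, -1.2]
grip_width: 0.0216
finger_force: 40.0
```

Call:
{"name": "step_arm", "arguments": {
  "motion": [
    {"tx": 0, "ty": 0, "tz": 0, "ax": 0, "ay": 0, "az": 0.037, "gripper": -1},
    {"tx": 0, "ty": 0, "tz": 0, "ax": 0, "ay": 0, "az": 0.036, "gripper": -1}
  ]
}}

```text
clock: 46.63
ee_pos: [0.5109, 0.2585, 0.1947]
orientation: [[1.0, 0.005, -0.001], [0.005, -1.0, -0.001], [-0.001, 0.001, -1.0]]
force: [-0.3, -0.2, -1.9]
grip_width: 0.021
finger_force: 40.0
```

```bash
python3 st.py; python3 -c "
from plan import *
plan([(.40,.24,.2,-89.3)],grip=-1)
plan([(.40,-.16,.2,-89.3),(.5795,-.16,.2,-89.3)],grip=-1,start=(.40,.24,.2,-89.3))"
```

```text
[ -26.6   12.8   -5.6   92.     1.3   75.3 -122.1] [0.5109 0.2585 0.1947] -89.7 [-0.3 -0.2 -1.9] [-0.05  0.14 -0.01] 0.02102390518718957 39.99432384967804
at [0.5109 0.2585 0.1947] -89.72
[{"tx":-0.148,"ty":0.024,"tz":-0.007,"ax":0,"ay":0,"az":-0.0008,"gripper":-1},{"tx":-0.148,"ty":0.024,"tz":-0.007,"ax":0,"ay":0,"az":-0.0008,"gripper":-1},{"tx":-0.148,"ty":0.023,"tz":-0.007,"ax":0,"ay":0,"az":-0.0007,"gripper":-1}]
end [0.4    0.2399 0.2   ] -89.3 3
[{"tx":-0.002,"ty":0.16,"tz":0,"ax":0,"ay":0,"az":0,"gripper":-1},{"tx":-0.002,"ty":0.16,"tz":0,"ax":0,"ay":0,"az":0,"gripper":-1},{"tx":-0.002,"ty":0.16,"tz":0,"ax":0,"ay":0,"az":0,"gripper":-1},{"tx":-0.002,"ty":0.16,"tz":0,"ax":0,"ay":0,"az":0,"gripper":-1},{"tx":-0.002,"ty":0.16,"tz":0,"ax":0,"ay":0,"az":0,"gripper":-1},{"tx":-0.002,"ty":0.16,"tz":0,"ax":0,"ay":0,"az":0,"gripper":-1},{"tx":-0.002,"ty":0.16,"tz":0,"ax":0,"ay":0,"az":0,"gripper":-1},{"tx":-0.002,"ty":0.16,"tz":0,"ax":0,"ay":0,"az":0,"gripper":-1},{"tx":-0.002,"ty":0.16,"tz":0,"ax":0,"ay":0,"az":0,"gripper":-1},{"tx":-0.002,"ty":0.16,"tz":0,"ax":0,"ay":0,"az":0,"gripper":-1},{"tx":0.144,"ty":0.002,"tz":0,"ax":0,"ay":0,"az":0,"gripper":-1},{"tx":0.144,"ty":0.002,"tz":0,"ax":0,"ay":0,"az":0,"gripper":-1}]
[{"tx":0.143,"ty":0.002,"tz":0,"ax":0,"ay":0,"az":0,"gripper":-1},{"tx":0.144,"ty":0.001,"tz":0,"ax":0,"ay":0,"az":0,"gripper":-1},{"tx":0.143,"ty":0.002,"tz":0,"ax":0,"ay":0,"az":0,"gripper":-1}]
end [ 0.5794 -0.1601  0.2   ] -89.3 15
```

Call:
{"name": "step_arm", "arguments": {
  "motion": [
    {"tx": -0.148, "ty": 0.024, "tz": -0.007, "ax": 0, "ay": 0, "az": -0.0008, "gripper": -1},
    {"tx": -0.148, "ty": 0.024, "tz": -0.007, "ax": 0, "ay": 0, "az": -0.0008, "gripper": -1},
    {"tx": -0.148, "ty": 0.024, "tz": -0.007, "ax": 0, "ay": 0, "az": -0.0008, "gripper": -1},
    {"tx": -0.002, "ty": 0.16, "tz": 0, "ax": 0, "ay": 0, "az": 0, "gripper": -1},
    {"tx": -0.002, "ty": 0.16, "tz": 0, "ax": 0, "ay": 0, "az": 0, "gripper": -1},
    {"tx": -0.002, "ty": 0.16, "tz": 0, "ax": 0, "ay": 0, "az": 0, "gripper": -1},
    {"tx": -0.002, "ty": 0.16, "tz": 0, "ax": 0, "ay": 0, "az": 0, "gripper": -1},
    {"tx": -0.002, "ty": 0.16, "tz": 0, "ax": 0, "ay": 0, "az": 0, "gripper": -1},
    {"tx": -0.002, "ty": 0.16, "tz": 0, "ax": 0, "ay": 0, "az": 0, "gripper": -1},
    {"tx": -0.002, "ty": 0.16, "tz": 0, "ax": 0, "ay": 0, "az": 0, "gripper": -1},
    {"tx": -0.002, "ty": 0.16, "tz": 0, "ax": 0, "ay": 0, "az": 0, "gripper": -1},
    {"tx": -0.002, "ty": 0.16, "tz": 0, "ax": 0, "ay": 0, "az": 0, "gripper": -1}
  ]
}}

```text
clock: 47.63
ee_pos: [0.4018, -0.1226, 0.2004]
orientation: [[1.0, 0.018, -0.0], [0.018, -1.0, 0.0], [-0.0, -0.0, -1.0]]
force: [0.2, 0.0, -1.1]
grip_width: 0.0212
finger_force: 40.0
```

Call:
{"name": "step_arm", "arguments": {
  "motion": [
    {"tx": 0, "ty": 0.16, "tz": 0, "ax": 0, "ay": 0, "az": 0, "gripper": -1},
    {"tx": 0, "ty": 0.08, "tz": 0, "ax": 0, "ay": 0, "az": 0, "gripper": -1},
    {"tx": 0.144, "ty": 0, "tz": 0, "ax": 0, "ay": 0, "az": 0, "gripper": -1},
    {"tx": 0.144, "ty": 0, "tz": 0, "ax": 0, "ay": 0, "az": 0, "gripper": -1},
    {"tx": 0.144, "ty": 0, "tz": 0, "ax": 0, "ay": 0, "az": 0, "gripper": -1},
    {"tx": 0.144, "ty": 0, "tz": 0, "ax": 0, "ay": 0, "az": 0, "gripper": -1},
    {"tx": 0.144, "ty": 0, "tz": 0, "ax": 0, "ay": 0, "az": 0, "gripper": -1},
    {"tx": 0, "ty": -0.05, "tz": 0.14, "ax": 0, "ay": 0, "az": 0, "gripper": -1},
    {"tx": 0, "ty": 0, "tz": 0.14, "ax": 0, "ay": 0, "az": 0, "gripper": -1},
    {"tx": 0, "ty": 0, "tz": 0.14, "ax": 0, "ay": 0, "az": 0, "gripper": -1},
    {"tx": 0, "ty": 0, "tz": 0.12, "ax": 0, "ay": 0, "az": 0, "gripper": -1},
    {"tx": 0, "ty": 0, "tz": 0, "ax": 0, "ay": 0, "az": 0, "gripper": -1}
  ]
}}

```text
clock: 48.63
ee_pos: [0.5789, -0.1636, 0.0588]
orientation: [[1.0, 0.019, -0.011], [0.019, -1.0, 0.002], [-0.011, -0.002, -1.0]]
force: [-0.8, 1.4, -1.5]
grip_width: 0.0211
finger_force: 40.0
```

```bash
python3 -c "
from h import *
im,P,K,T=cap('wrist')
m=(P[...,2]>.06)&(P[...,2]<.1)&(im.max(-1)<90)&(np.arange(420)[:,None]<240)&(abs(np.arange(560)-280)<30)&(P[...,0]<.635)
q=P[m];print(len(q),q.min(0),q.max(0),cv2.minAreaRect((q[:,:2]*1000).astype(np.float32)))
"; python3 st.py
```

```text
2486 [ 0.59049155 -0.17356638  0.06741124] [ 0.61545074 -0.15188009  0.09006443] ((602.9443359375, -162.74453735351562), (24.851337432861328, 21.249408721923828), 1.369217038154602)
[ -5.8  23.7  21.6  96.7  -9.6  61.9 -70.2] [ 0.5808 -0.1643  0.0625] -89.0 [-0.5  0.2 -0.3] [-0.05  0.13 -0.03] 0.02108838548291969 39.99939143657684
```

Call:
{"name": "step_arm", "arguments": {
  "motion": [
    {"tx": -0.006, "ty": -0.014, "tz": 0, "ax": 0, "ay": 0, "az": 0, "gripper": -1},
    {"tx": 0, "ty": 0, "tz": 0.08, "ax": 0, "ay": 0, "az": 0, "gripper": -1},
    {"tx": 0, "ty": 0, "tz": 0.05, "ax": 0, "ay": 0, "az": 0, "gripper": -1},
    {"tx": 0, "ty": 0, "tz": 0.02, "ax": 0, "ay": 0, "az": 0, "gripper": -1},
    {"tx": 0, "ty": 0, "tz": 0.014, "ax": 0, "ay": 0, "az": 0, "gripper": -1},
    {"tx": 0, "ty": 0, "tz": 0.006, "ax": 0, "ay": 0, "az": 0, "gripper": -1},
    {"tx": 0, "ty": 0, "tz": 0, "ax": 0, "ay": 0, "az": 0, "gripper": -1}
  ]
}}

```text
clock: 49.27
ee_pos: [0.5822, -0.1618, 0.0237]
orientation: [[1.0, 0.018, 0.001], [0.018, -1.0, -0.0], [0.001, 0.0, -1.0]]
force: [0.3, 0.1, -1.0]
grip_width: 0.0213
finger_force: 40.0
```

```bash
python3 st.py
```

```text
[ -5.5  26.1  20.9  98.6 -10.8  57.2 -69.7] [ 0.5822 -0.1618  0.0237] -89.0 [ 0.3  0.1 -1. ] [-0.09  0.13  0.01] 0.02128603681456445 39.999348521232605
```

Call:
{"name": "step_arm", "arguments": {
  "motion": [
    {"tx": -0.008, "ty": -0.003, "tz": 0.005, "ax": 0, "ay": 0, "az": 0, "gripper": -1},
    {"tx": 0, "ty": 0, "tz": 0.006, "ax": 0, "ay": 0, "az": 0, "gripper": -1},
    {"tx": 0, "ty": 0, "tz": 0, "ax": 0, "ay": 0, "az": 0, "gripper": -0.32},
    {"tx": 0, "ty": 0, "tz": 0, "ax": 0, "ay": 0, "az": 0, "gripper": -0.32},
    {"tx": 0, "ty": 0, "tz": 0, "ax": 0, "ay": 0, "az": 0, "gripper": -0.32},
    {"tx": 0, "ty": 0, "tz": -0.04, "ax": 0, "ay": 0, "az": 0, "gripper": -0.32},
    {"tx": 0, "ty": 0, "tz": -0.12, "ax": 0, "ay": 0, "az": 0, "gripper": -0.32},
    {"tx": 0, "ty": 0, "tz": -0.15, "ax": 0, "ay": 0, "az": 0, "gripper": -0.32},
    {"tx": 0, "ty": 0, "tz": -0.15, "ax": 0, "ay": 0, "az": 0, "gripper": 0.1},
    {"tx": 0, "ty": 0.04, "tz": -0.15, "ax": 0, "ay": 0, "az": 0, "gripper": 0.1},
    {"tx": -0.13, "ty": 0, "tz": -0.1, "ax": 0, "ay": 0, "az": 0, "gripper": 0.1},
    {"tx": -0.15, "ty": 0, "tz": 0, "ax": 0, "ay": 0, "az": 0, "gripper": 0.1}
  ]
}}

```text
clock: 50.27
ee_pos: [0.5129, -0.1735, 0.2038]
orientation: [[1.0, 0.018, 0.008], [0.018, -1.0, -0.002], [0.008, 0.002, -1.0]]
force: [-0.6, -0.4, 0.7]
grip_width: 0.0453
finger_force: 0.0
```

```bash
python3 bays.py; python3 st.py; python3 blocks.py side
```

```text
placed ((578.6015014648438, -162.8668670654297), (76.10075378417969, 24.66656494140625), 1.6341254711151123) 0.0483 218
placed ((580.6155395507812, -212.18521118164062), (76.07263946533203, 25.0675048828125), 1.6137144565582275) 0.0484 218
placed ((579.660888671875, -261.424560546875), (76.3084487915039, 23.483356475830078), 0.8851985335350037) 0.0483 231
[ -7.7   7.1  24.1  98.8  -3.   74.8 -72.3] [ 0.5035 -0.1747  0.2002] -89.2 [-2.1 -3.9 -1.9] [-0.34  0.28 -0.03] 0.04625449496379885 0.0
```

All three blocks lie flat (tops at about 0.048) in their own bays. Next I turn the tool back to the wheel.

Call:
{"name": "step_arm", "arguments": {
  "motion": [
    {"tx": -0.09, "ty": -0.012, "tz": 0, "ax": 0, "ay": 0, "az": 0, "gripper": 0.1},
    {"tx": -0.09, "ty": -0.012, "tz": 0, "ax": 0, "ay": 0, "az": 0, "gripper": 0.1},
    {"tx": 0, "ty": 0, "tz": 0, "ax": 0, "ay": 0, "az": -0.039, "gripper": 0.1},
    {"tx": 0, "ty": 0, "tz": 0, "ax": 0, "ay": 0, "az": -0.039, "gripper": 0.1},
    {"tx": 0, "ty": 0, "tz": 0, "ax": 0, "ay": 0, "az": -0.039, "gripper": 0.1},
    {"tx": 0, "ty": 0, "tz": 0, "ax": 0, "ay": 0, "az": -0.039, "gripper": 0.1},
    {"tx": 0, "ty": 0, "tz": 0, "ax": 0, "ay": 0, "az": -0.039, "gripper": 0.1},
    {"tx": 0, "ty": 0, "tz": 0, "ax": 0, "ay": 0, "az": -0.039, "gripper": 0.1},
    {"tx": 0, "ty": 0, "tz": 0, "ax": 0, "ay": 0, "az": -0.039, "gripper": 0.1},
    {"tx": 0, "ty": 0, "tz": 0, "ax": 0, "ay": 0, "az": -0.039, "gripper": 0.1},
    {"tx": 0, "ty": 0, "tz": 0, "ax": 0, "ay": 0, "az": -0.039, "gripper": 0.1},
    {"tx": 0, "ty": 0, "tz": 0, "ax": 0, "ay": 0, "az": -0.039, "gripper": 0.1}
  ]
}}

```text
clock: 51.37
ee_pos: [0.4651, -0.1671, 0.1985]
orientation: [[0.316, 0.949, 0.001], [0.949, -0.316, 0.0], [0.0, 0.0, -1.0]]
force: [-0.4, 0.5, 0.2]
grip_width: 0.0481
finger_force: 0.0
```

Call:
{"name": "step_arm", "arguments": {
  "motion": [
    {"tx": 0, "ty": 0, "tz": 0, "ax": 0, "ay": 0, "az": -0.039, "gripper": 0.1},
    {"tx": 0, "ty": 0, "tz": 0, "ax": 0, "ay": 0, "az": -0.039, "gripper": 0.1},
    {"tx": 0, "ty": 0, "tz": 0, "ax": 0, "ay": 0, "az": -0.039, "gripper": 0.1},
    {"tx": 0, "ty": 0, "tz": 0, "ax": 0, "ay": 0, "az": -0.039, "gripper": 0.1},
    {"tx": 0, "ty": 0, "tz": 0, "ax": 0, "ay": 0, "az": -0.039, "gripper": 0.1},
    {"tx": 0, "ty": 0, "tz": 0, "ax": 0, "ay": 0, "az": -0.039, "gripper": 0.1},
    {"tx": 0, "ty": 0, "tz": 0, "ax": 0, "ay": 0, "az": -0.039, "gripper": 0.1},
    {"tx": 0, "ty": 0, "tz": 0, "ax": 0, "ay": 0, "az": -0.039, "gripper": 0.1},
    {"tx": 0, "ty": 0, "tz": 0, "ax": 0, "ay": 0, "az": -0.039, "gripper": 0.1},
    {"tx": 0, "ty": 0, "tz": 0, "ax": 0, "ay": 0, "az": -0.039, "gripper": 0.1},
    {"tx": 0, "ty": 0, "tz": 0, "ax": 0, "ay": 0, "az": -0.039, "gripper": 0.1},
    {"tx": 0, "ty": 0, "tz": 0, "ax": 0, "ay": 0, "az": -0.039, "gripper": 0.1}
  ]
}}

```text
clock: 52.37
ee_pos: [0.465, -0.1671, 0.1985]
orientation: [[-0.912, 0.41, 0.0], [0.41, 0.912, 0.0], [-0.0, 0.0, -1.0]]
force: [0.2, -0.2, -0.5]
grip_width: 0.0479
finger_force: 0.0
```

```bash
python3 st.py; python3 -c "
from h import *
im,P,K,T=cap('wrist')
m=(P[...,2]>.09)&(P[...,2]<.108)&(np.hypot(P[...,0]-.455,P[...,1]+.17)<.07)
q=P[m];print(len(q),cv2.minAreaRect((q[:,:2]*1000).astype(np.float32)))"
```

```text
[ -6.    1.7  21.  104.1  -0.7  74.3  81. ] [ 0.465  -0.1671  0.1985] 65.8 [ 0.2 -0.2 -0.5] [-0.01  0.01  0.01] 0.0478801899386715 0.0
2370 ((453.1427001953125, -167.98086547851562), (89.97425842285156, 18.12623405456543), 1.0110831260681152)
```

Call:
{"name": "step_arm", "arguments": {
  "motion": [
    {"tx": 0, "ty": 0, "tz": 0, "ax": 0, "ay": 0, "az": -0.035, "gripper": 0.1},
    {"tx": 0, "ty": 0, "tz": 0, "ax": 0, "ay": 0, "az": -0.035, "gripper": 0.1},
    {"tx": 0, "ty": 0, "tz": 0, "ax": 0, "ay": 0, "az": -0.035, "gripper": 0.1},
    {"tx": 0, "ty": 0, "tz": 0, "ax": 0, "ay": 0, "az": -0.035, "gripper": 0.1},
    {"tx": 0.044, "ty": -0.006, "tz": 0, "ax": 0, "ay": 0, "az": 0, "gripper": 0.1},
    {"tx": 0, "ty": 0, "tz": 0.14, "ax": 0, "ay": 0, "az": 0, "gripper": 0.1},
    {"tx": 0, "ty": 0, "tz": 0.14, "ax": 0, "ay": 0, "az": 0, "gripper": 0.1},
    {"tx": 0, "ty": 0, "tz": 0.14, "ax": 0, "ay": 0, "az": 0, "gripper": 0.1},
    {"tx": 0, "ty": 0, "tz": 0.1, "ax": 0, "ay": 0, "az": 0, "gripper": 0.1},
    {"tx": 0, "ty": 0, "tz": 0.05, "ax": 0, "ay": 0, "az": 0, "gripper": 0.1},
    {"tx": 0, "ty": 0, "tz": 0, "ax": 0, "ay": 0, "az": 0, "gripper": -1},
    {"tx": 0, "ty": 0, "tz": 0, "ax": 0, "ay": 0, "az": 0, "gripper": -1}
  ],
  "grip_force": 20
}}

```text
clock: 53.42
ee_pos: [0.4535, -0.1688, 0.0557]
orientation: [[-1.0, -0.008, -0.001], [-0.008, 1.0, 0.0], [0.001, 0.0, -1.0]]
force: [0.4, -0.1, 0.6]
grip_width: 0.0408
finger_force: 0.0
```

Call:
{"name": "step_arm", "arguments": {
  "motion": [
    {"tx": 0, "ty": 0, "tz": 0, "ax": 0, "ay": 0, "az": 0, "gripper": -1},
    {"tx": 0, "ty": 0, "tz": 0, "ax": 0, "ay": 0, "az": 0, "gripper": -1},
    {"tx": 0, "ty": 0, "tz": 0, "ax": 0, "ay": 0, "az": 0, "gripper": -1},
    {"tx": 0, "ty": 0, "tz": 0, "ax": 0, "ay": 0, "az": 0, "gripper": -1},
    {"tx": 0, "ty": 0, "tz": 0, "ax": 0, "ay": 0, "az": 0, "gripper": -1},
    {"tx": 0, "ty": 0, "tz": 0, "ax": 0, "ay": 0, "az": 0, "gripper": -1},
    {"tx": 0, "ty": 0, "tz": 0, "ax": 0, "ay": 0, "az": 0, "gripper": -1}
  ]
}}

```text
clock: 54.0
ee_pos: [0.4547, -0.1684, 0.0564]
orientation: [[-1.0, -0.012, 0.001], [-0.012, 1.0, 0.0], [-0.001, 0.0, -1.0]]
force: [-1.1, 2.7, 6.6]
grip_width: 0.0176
finger_force: 20.0
```

```bash
python3 st.py
```

```text
[ -4.3   9.2  20.9 114.9  -4.   56.5 109.1] [ 0.4547 -0.1684  0.0564] 90.7 [-1.1  2.7  6.6] [0.58 0.39 0.05] 0.017589853378980787 19.992583394050598
```

Call:
{"name": "step_arm", "arguments": {
  "motion": [
    {"tx": 0, "ty": 0, "tz": 0, "ax": 0, "ay": 0, "az": 0.02, "gripper": -1},
    {"tx": 0, "ty": 0, "tz": 0, "ax": 0, "ay": 0, "az": 0.035, "gripper": -1},
    {"tx": 0, "ty": 0, "tz": 0, "ax": 0, "ay": 0, "az": 0.035, "gripper": -1},
    {"tx": 0, "ty": 0, "tz": 0, "ax": 0, "ay": 0, "az": 0.035, "gripper": -1},
    {"tx": 0, "ty": 0, "tz": 0, "ax": 0, "ay": 0, "az": 0.035, "gripper": -1},
    {"tx": 0, "ty": 0, "tz": 0, "ax": 0, "ay": 0, "az": 0.035, "gripper": -1},
    {"tx": 0, "ty": 0, "tz": 0, "ax": 0, "ay": 0, "az": 0.035, "gripper": -1},
    {"tx": 0, "ty": 0, "tz": 0, "ax": 0, "ay": 0, "az": 0.035, "gripper": -1},
    {"tx": 0, "ty": 0, "tz": 0, "ax": 0, "ay": 0, "az": 0.035, "gripper": -1},
    {"tx": 0, "ty": 0, "tz": 0, "ax": 0, "ay": 0, "az": 0.035, "gripper": -1},
    {"tx": 0, "ty": 0, "tz": 0, "ax": 0, "ay": 0, "az": 0.035, "gripper": -1},
    {"tx": 0, "ty": 0, "tz": 0, "ax": 0, "ay": 0, "az": 0.035, "gripper": -1}
  ]
}}

```text
clock: 55.0
ee_pos: [0.4544, -0.1693, 0.0564]
orientation: [[-0.299, 0.954, 0.001], [0.954, 0.299, -0.0], [-0.001, 0.001, -1.0]]
force: [-2.7, -1.0, 8.9]
grip_width: 0.0177
finger_force: 20.0
```

```bash
python3 st.py; python3 -c "
from h import *
im,P,K,T=cap('scene')
print(P[290,230:275:2,0].round(3))
print(P[290,230:275:2,2].round(3))"
```

```text
[-10.8   9.5  28.  115.2  -5.3  56.4  37.3] [ 0.4544 -0.1693  0.0564] 17.4 [-2.7 -1.   8.9] [-0.4   0.74 -0.08] 0.017701811907678507 19.994173049926758
[0.515 0.519 0.519 0.522 0.529 0.533 0.539 0.545 0.549 0.559 0.564 0.569
 0.575 0.578 0.584 0.588 0.593 0.599 0.605 0.61  0.617 0.621 0.627]
[0.045 0.039 0.015 0.003 0.011 0.008 0.013 0.015 0.009 0.038 0.036 0.035
 0.041 0.03  0.033 0.028 0.028 0.033 0.037 0.037 0.049 0.047 0.048]
```

Call:
{"name": "step_arm", "arguments": {
  "motion": [
    {"tx": 0, "ty": 0, "tz": 0, "ax": 0, "ay": 0, "az": 0.03, "gripper": -1},
    {"tx": 0, "ty": 0, "tz": 0, "ax": 0, "ay": 0, "az": 0.035, "gripper": -1},
    {"tx": 0, "ty": 0, "tz": 0, "ax": 0, "ay": 0, "az": 0.035, "gripper": -1},
    {"tx": 0, "ty": 0, "tz": 0, "ax": 0, "ay": 0, "az": 0.035, "gripper": -1},
    {"tx": 0, "ty": 0, "tz": 0, "ax": 0, "ay": 0, "az": 0.035, "gripper": -1},
    {"tx": 0, "ty": 0, "tz": 0, "ax": 0, "ay": 0, "az": 0.035, "gripper": -1},
    {"tx": 0, "ty": 0, "tz": 0, "ax": 0, "ay": 0, "az": 0.035, "gripper": -1},
    {"tx": 0, "ty": 0, "tz": 0, "ax": 0, "ay": 0, "az": 0.035, "gripper": -1},
    {"tx": 0, "ty": 0, "tz": 0, "ax": 0, "ay": 0, "az": 0.035, "gripper": -1},
    {"tx": 0, "ty": 0, "tz": 0, "ax": 0, "ay": 0, "az": 0.035, "gripper": -1},
    {"tx": 0, "ty": 0, "tz": 0, "ax": 0, "ay": 0, "az": 0.035, "gripper": -1},
    {"tx": 0, "ty": 0, "tz": 0, "ax": 0, "ay": 0, "az": 0.035, "gripper": -1}
  ]
}}

```text
clock: 56.05
ee_pos: [0.4532, -0.1689, 0.0562]
orientation: [[0.841, 0.541, -0.001], [0.541, -0.841, 0.001], [-0.001, -0.001, -1.0]]
force: [-9.0, 1.4, 16.3]
grip_width: 0.0179
finger_force: 20.0
```

```bash
python3 st.py
```

```text
[-18.1  10.   36.2 115.6  -7.1  56.6 -35.7] [ 0.4532 -0.1689  0.0562] -57.3 [-9.   1.4 16.3] [ 0.28  2.3  -0.13] 0.017883904807001222 20.003904104232788
```

Call:
{"name": "step_arm", "arguments": {
  "motion": [
    {"tx": -0.003, "ty": -0.002, "tz": -0.008, "ax": 0, "ay": 0, "az": 0.03, "gripper": -1},
    {"tx": 0, "ty": 0, "tz": 0, "ax": 0, "ay": 0, "az": 0.035, "gripper": -1},
    {"tx": 0, "ty": 0, "tz": 0, "ax": 0, "ay": 0, "az": 0.035, "gripper": -1},
    {"tx": 0, "ty": 0, "tz": 0, "ax": 0, "ay": 0, "az": 0.035, "gripper": -1},
    {"tx": 0, "ty": 0, "tz": 0, "ax": 0, "ay": 0, "az": 0.035, "gripper": -1},
    {"tx": 0, "ty": 0, "tz": 0, "ax": 0, "ay": 0, "az": 0.035, "gripper": -1},
    {"tx": 0, "ty": 0, "tz": 0, "ax": 0, "ay": 0, "az": 0.035, "gripper": -1},
    {"tx": 0, "ty": 0, "tz": 0, "ax": 0, "ay": 0, "az": 0.035, "gripper": -1},
    {"tx": 0, "ty": 0, "tz": 0, "ax": 0, "ay": 0, "az": 0.035, "gripper": -1},
    {"tx": 0, "ty": 0, "tz": 0, "ax": 0, "ay": 0, "az": 0.035, "gripper": -1},
    {"tx": 0, "ty": 0, "tz": 0, "ax": 0, "ay": 0, "az": 0.03, "gripper": -1}
  ]
}}

```text
clock: 56.97
ee_pos: [0.4529, -0.1676, 0.0569]
orientation: [[0.822, -0.57, -0.001], [-0.57, -0.822, 0.001], [-0.001, -0.001, -1.0]]
force: [2.2, 2.7, -9.6]
grip_width: 0.0178
finger_force: 20.0
```

```bash
python3 st.py;  python3 -c "
from h import *
for n,a,b,c,d in (('scene',240,285,250,310),('side',170,230,180,330)):
  im,P,K,T=cap(n); np.savez('/tmp/p_'+n,im=im,P=P)
  h=cv2.cvtColor(im,cv2.COLOR_RGB2HSV);r=(h[...,1]>110)&((h[...,0]<8)|(h[...,0]>172))&(P[...,1]<-.08)
  k,l,st,ce=cv2.connectedComponentsWithStats(r.astype(np.uint8),connectivity=8)
  for i in range(1,k): print(n,ce[i].round(1),st[i,4],np.nanmedian(P[l==i],0).round(4))
im=np.load('/tmp/p_scene.npz')['im'];save('pt.png',cv2.resize(im[240:290,255:315],None,fx=10,fy=10,interpolation=cv2.INTER_CUBIC))
"
```

```text
[ -25.7   10.7   44.5  116.    -9.    56.7 -101.4] [ 0.4529 -0.1676  0.0569] -124.7 [ 2.2  2.7 -9.6] [ 0.65 -0.51 -0.29] 0.01778756143471138 20.04850924015045
scene [189.4 278.7] 54 [ 0.4248 -0.2809  0.1198]
```

View pics/pt.png

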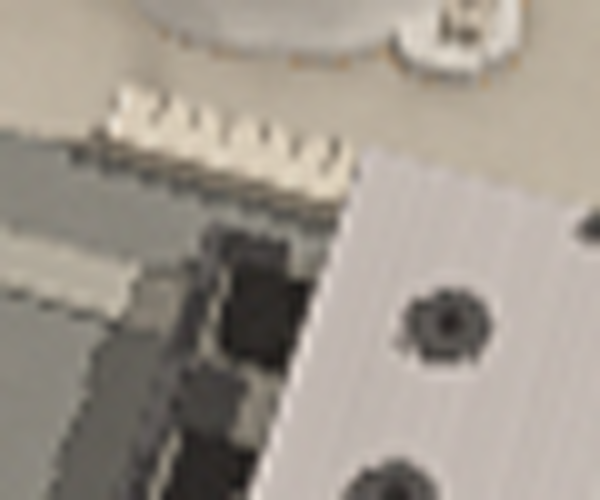

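The scale's red line is hidden by the bridge from here. By the gearing, the target bar angle is 91.0 − 229.2 ≈ −138.2°. I'll finish the turn, then look from the wrist.

Call:
{"name": "step_arm", "arguments": {
  "motion": [
    {"tx": 0, "ty": 0, "tz": 0.004, "ax": 0, "ay": 0, "az": 0.025, "gripper": -1},
    {"tx": 0, "ty": 0, "tz": 0, "ax": 0, "ay": 0, "az": 0.025, "gripper": -1},
    {"tx": 0, "ty": 0, "tz": 0, "ax": 0, "ay": 0, "az": 0.025, "gripper": -1},
    {"tx": 0, "ty": 0, "tz": 0, "ax": 0, "ay": 0, "az": 0, "gripper": -1},
    {"tx": 0, "ty": 0, "tz": 0, "ax": 0, "ay": 0, "az": 0, "gripper": 0},
    {"tx": 0, "ty": 0, "tz": 0, "ax": 0, "ay": 0, "az": 0, "gripper": 0},
    {"tx": 0, "ty": 0, "tz": 0, "ax": 0, "ay": 0, "az": 0, "gripper": 0},
    {"tx": 0, "ty": 0, "tz": 0, "ax": 0, "ay": 0, "az": 0, "gripper": 0},
    {"tx": 0, "ty": 0, "tz": -0.1, "ax": 0, "ay": 0, "az": 0, "gripper": 0},
    {"tx": 0, "ty": 0, "tz": -0.16, "ax": 0, "ay": 0, "az": 0, "gripper": 0},
    {"tx": 0, "ty": 0, "tz": -0.16, "ax": 0, "ay": 0, "az": 0, "gripper": 0},
    {"tx": 0, "ty": 0, "tz": -0.16, "ax": 0, "ay": 0, "az": 0, "gripper": 0}
  ]
}}

```text
clock: 58.07
ee_pos: [0.4523, -0.1692, 0.2031]
orientation: [[0.67, -0.742, -0.001], [-0.742, -0.67, -0.0], [-0.0, 0.001, -1.0]]
force: [1.3, 0.7, -0.0]
grip_width: 0.0431
finger_force: 0.0
```

```bash
python3 st.py; python3 -c "
from h import *
im,P,K,T=cap('wrist')
m=(P[...,2]>.09)&(P[...,2]<.108)&(np.hypot(P[...,0]-.455,P[...,1]+.17)<.07)
q=P[m];print(len(q),cv2.minAreaRect((q[:,:2]*1000).astype(np.float32)))
im,P,K,T=cap('scene')
print(P[290,256:284:2,0].round(3),P[290,256:284:2,2].round(3))
from plan import *
plan([(.50,-.13,.22,-138),(.50,-.13,.22,-90)],grip=-1)"
```

```text
[ -31.9   -1.5   47.1  106.1    1.2   75.  -123.1] [ 0.4523 -0.1692  0.2031] -137.9 [ 1.3  0.7 -0. ] [0.05 0.09 0.03] 0.04306225813931861 0.0
2188 ((453.454833984375, -167.95457458496094), (18.008682250976562, 89.89415740966797), 37.025978088378906)
[0.576 0.581 0.586 0.591 0.596 0.601 0.606 0.615 0.619 0.626 0.632 0.637
 0.644 0.649] [0.014 0.014 0.011 0.011 0.012 0.012 0.011 0.035 0.032 0.045 0.05  0.052
 0.07  0.074]
at [ 0.4559 -0.1698  0.2071] -137.89
[{"tx":0,"ty":-0.119,"tz":-0.026,"ax":0,"ay":0,"az":0.0003,"gripper":-1},{"tx":0,"ty":-0.119,"tz":-0.025,"ax":0,"ay":0,"az":0.0003,"gripper":-1},{"tx":0,"ty":0,"tz":0,"ax":0,"ay":0,"az":-0.0381,"gripper":-1},{"tx":0,"ty":0,"tz":0,"ax":0,"ay":0,"az":-0.0381,"gripper":-1},{"tx":0,"ty":0,"tz":0,"ax":0,"ay":0,"az":-0.0381,"gripper":-1},{"tx":0,"ty":0,"tz":0,"ax":0,"ay":0,"az":-0.0381,"gripper":-1},{"tx":0,"ty":0,"tz":0,"ax":0,"ay":0,"az":-0.0381,"gripper":-1},{"tx":0,"ty":0,"tz":0,"ax":0,"ay":0,"az":-0.0381,"gripper":-1},{"tx":0,"ty":0,"tz":0,"ax":0,"ay":0,"az":-0.038,"gripper":-1}]
end [ 0.5001 -0.1299  0.2199] -90.0 9
```

```bash
python3 st.py; python3 -c "
from h import *
im,P,K,T=cap('wrist')
m=(P[...,2]>.092)&(P[...,2]<.106)&(np.hypot(P[...,0]-.455,P[...,1]+.17)<.07)
q=P[m];print(len(q),cv2.minAreaRect((q[:,:2]*1000).astype(np.float32)))
_,_,v=np.linalg.svd(q[:,:2]-q[:,:2].mean(0),full_matrices=False);print(np.degrees(np.arctan2(v[0,1],v[0,0])))
im,P,K,T=cap('scene')
m=(P[...,2]>.092)&(P[...,2]<.106)&(np.hypot(P[...,0]-.455,P[...,1]+.17)<.06)
print(m.sum())
a=np.load('/tmp/scene.npz')
for Q,I in ((a['P'],a['im']),(P,im)):
  m=(Q[...,2]>.033)&(Q[...,2]<.046)&(Q[...,0]>.59)&(Q[...,0]<.64)&(Q[...,1]<-.13)&(Q[...,1]>-.29);q=Q[m];print(len(q),np.percentile(q[:,0],[0,2,5,10]))
  for y in (280,290,298):print(I[y,262:290].mean(-1).astype(int))
"
```

```text
[ -31.9   -1.7   47.   105.7    1.1   74.9 -123. ] [ 0.4559 -0.1698  0.2071] -137.9 [1.1 0.1 0. ] [-0.    0.17  0.01] 0.04328328286486655 0.0
2117 ((453.459228515625, -167.97463989257812), (17.992115020751953, 89.67529296875), 37.063880920410156)
127.0583229703841
210
277 [0.60861999 0.60951298 0.61012889 0.61126928]
[135 135 120  91  89  96  94  96  95  72  75  65  59  68  68  68  65  64
  64 127 106 205 188 184 183 183 183 183]
[ 93  92  93  93  93  96  68  60  60 102 125 118 118 118 117 119 113 131
 203 189 186 183 183 186 185 183 187 124]
[ 94  94  96  79  62  63  58  67  64  69  65  63  64 122 103 203 192 189
 186 185 185 188 183 183 184 183 183 186]
301 [0.60966555 0.61078898 0.61179916 0.61265454]
[135 137 122  91  94  95  93  95  97  97  71  63  66  65  66  70  67  65
  69  81 111 207 190 185 186 185 184 186]
[ 94  95  96  93  97  97  92  62  60  66 134  92  36  39  46  38  37 123
 210 190 188 186 186 188 186 185 190 127]
[ 95  95  95  99  66  62  69  77  66  69  69  64  66  80 107 206 193 191
 189 187 187 189 185 183 186 186 187 189]
```

```bash
python3 -c "
from h import *
d=np.load('/tmp/w1.npz');P=d['P'];im=d['im']
h=cv2.cvtColor(im,cv2.COLOR_RGB2HSV);r=(h[...,1]>110)&((h[...,0]<8)|(h[...,0]>172));r[:,:400]=0;r[300:]=0
for y in range(246,285):
  c=np.where(r[y])[0]
  if len(c): print(y,c.min(),c.max(),[tuple(P[y,k].round(4).tolist()) for k in (c.min(),(c.min()+c.max())//2,c.max())])
"
```

```text
249 464 465 [(0.6559, -0.0993, 0.027), (0.6559, -0.0993, 0.027), (0.6749, -0.0977, 0.0012)]
250 463 466 [(0.6558, -0.1007, 0.0272), (0.656, -0.1001, 0.0281), (0.6577, -0.0987, 0.028)]
251 462 465 [(0.6559, -0.1022, 0.0271), (0.6561, -0.1016, 0.028), (0.6578, -0.1002, 0.028)]
252 461 464 [(0.6546, -0.1038, 0.0291), (0.6564, -0.103, 0.0277), (0.659, -0.1016, 0.0264)]
253 460 463 [(0.6561, -0.1052, 0.027), (0.6549, -0.1046, 0.0299), (0.6582, -0.1031, 0.0275)]
254 459 463 [(0.6548, -0.1067, 0.0289), (0.6564, -0.1053, 0.0291), (0.4663, -0.1091, 0.2989)]
255 458 462 [(0.6561, -0.1082, 0.0271), (0.6559, -0.1068, 0.0299), (0.4669, -0.1094, 0.298)]
256 457 461 [(0.6552, -0.1097, 0.0285), (0.6565, -0.1083, 0.029), (0.4676, -0.1098, 0.2971)]
257 456 460 [(0.6553, -0.1112, 0.0285), (0.6561, -0.1098, 0.0296), (0.4677, -0.1102, 0.2969)]
258 454 460 [(0.6557, -0.1134, 0.0268), (0.6562, -0.1113, 0.0296), (0.4672, -0.1104, 0.298)]
259 454 460 [(0.6551, -0.1142, 0.0289), (0.657, -0.1121, 0.0297), (0.4681, -0.1106, 0.2971)]
260 453 459 [(0.6549, -0.1157, 0.0293), (0.6566, -0.1136, 0.0304), (0.4685, -0.
[... 621 characters left out ...]
72, -0.1241, 0.0301), (0.671, -0.1225, 0.0143)]
268 445 451 [(0.6562, -0.1278, 0.0279), (0.6565, -0.1256, 0.031), (0.6706, -0.124, 0.0149)]
269 444 450 [(0.6564, -0.1293, 0.0278), (0.6582, -0.1272, 0.0288), (0.6708, -0.1256, 0.0148)]
270 443 449 [(0.6569, -0.1309, 0.0272), (0.6571, -0.1286, 0.0304), (0.6709, -0.1272, 0.0146)]
271 442 448 [(0.6564, -0.1324, 0.0279), (0.657, -0.1301, 0.0306), (0.6708, -0.1288, 0.0149)]
272 441 446 [(0.6566, -0.134, 0.0277), (0.6562, -0.1324, 0.0307), (0.6591, -0.1303, 0.0301)]
273 441 445 [(0.6558, -0.1346, 0.0302), (0.6572, -0.1332, 0.0305), (0.6598, -0.1319, 0.0292)]
274 442 444 [(0.6573, -0.1347, 0.0304), (0.6583, -0.134, 0.0302), (0.6592, -0.1333, 0.0301)]
```

Call:
{"name": "step_arm", "arguments": {
  "motion": [
    {"tx": 0, "ty": 0, "tz": 0.12, "ax": 0, "ay": 0, "az": 0.028, "gripper": 0},
    {"tx": 0, "ty": 0, "tz": 0.14, "ax": 0, "ay": 0, "az": 0, "gripper": 0},
    {"tx": 0, "ty": 0, "tz": 0.14, "ax": 0, "ay": 0, "az": 0, "gripper": 0},
    {"tx": 0, "ty": 0, "tz": 0.12, "ax": 0, "ay": 0, "az": 0, "gripper": 0},
    {"tx": 0, "ty": 0, "tz": 0.08, "ax": 0, "ay": 0, "az": 0, "gripper": 0},
    {"tx": 0, "ty": 0, "tz": 0, "ax": 0, "ay": 0, "az": 0, "gripper": -1},
    {"tx": 0, "ty": 0, "tz": 0, "ax": 0, "ay": 0, "az": 0, "gripper": -1},
    {"tx": 0, "ty": 0, "tz": 0, "ax": 0, "ay": 0, "az": 0, "gripper": -1},
    {"tx": 0, "ty": 0, "tz": 0, "ax": 0, "ay": 0, "az": 0, "gripper": -1},
    {"tx": 0, "ty": 0, "tz": 0, "ax": 0, "ay": 0, "az": 0, "gripper": -1},
    {"tx": 0, "ty": 0, "tz": 0, "ax": 0, "ay": 0, "az": 0, "gripper": -1},
    {"tx": 0, "ty": 0, "tz": 0, "ax": 0, "ay": 0, "az": 0, "gripper": -1}
  ]
}}

```text
clock: 59.27
ee_pos: [0.4542, -0.1686, 0.0525]
orientation: [[0.603, -0.798, 0.002], [-0.798, -0.603, 0.0], [0.001, -0.002, -1.0]]
force: [-0.1, 1.0, 7.2]
grip_width: 0.0182
finger_force: 20.0
```

Call:
{"name": "step_arm", "arguments": {
  "motion": [
    {"tx": 0, "ty": 0, "tz": 0, "ax": 0, "ay": 0, "az": -0.013, "gripper": -1},
    {"tx": 0, "ty": 0, "tz": 0, "ax": 0, "ay": 0, "az": -0.013, "gripper": -1},
    {"tx": 0, "ty": 0, "tz": 0, "ax": 0, "ay": 0, "az": 0, "gripper": -1},
    {"tx": 0, "ty": 0, "tz": 0, "ax": 0, "ay": 0, "az": 0, "gripper": 0},
    {"tx": 0, "ty": 0, "tz": 0, "ax": 0, "ay": 0, "az": 0, "gripper": 0},
    {"tx": 0, "ty": 0, "tz": 0, "ax": 0, "ay": 0, "az": 0, "gripper": 0},
    {"tx": 0, "ty": 0, "tz": 0, "ax": 0, "ay": 0, "az": 0, "gripper": 0},
    {"tx": 0, "ty": 0, "tz": -0.1, "ax": 0, "ay": 0, "az": 0, "gripper": 0},
    {"tx": 0, "ty": 0, "tz": -0.16, "ax": 0, "ay": 0, "az": 0, "gripper": 0},
    {"tx": 0, "ty": 0, "tz": -0.16, "ax": 0, "ay": 0, "az": 0, "gripper": 0},
    {"tx": 0, "ty": 0, "tz": -0.16, "ax": 0, "ay": 0, "az": 0, "gripper": 0},
    {"tx": 0, "ty": 0, "tz": 0, "ax": 0, "ay": 0, "az": 0, "gripper": -1}
  ]
}}

```text
clock: 60.27
ee_pos: [0.4563, -0.1699, 0.2032]
orientation: [[0.665, -0.747, 0.01], [-0.747, -0.665, 0.0], [0.006, -0.007, -1.0]]
force: [1.3, -0.0, -0.2]
grip_width: 0.0411
finger_force: 0.0
```

```bash
python3 st.py; python3 -c "
from h import *
im,P,K,T=cap('wrist')
m=(P[...,2]>.092)&(P[...,2]<.106)&(np.hypot(P[...,0]-.455,P[...,1]+.17)<.07)
q=P[m];print(len(q),cv2.minAreaRect((q[:,:2]*1000).astype(np.float32)))
im,P,K,T=cap('scene')
m=(P[...,2]>.033)&(P[...,2]<.046)&(P[...,0]>.59)&(P[...,0]<.64)&(P[...,1]<-.13)&(P[...,1]>-.29);q=P[m];print(len(q),np.percentile(q[:,0],[0,2,5,10]))
from plan import *
plan([(.385,-.2785,.2,-90)],grip=-1)"; python3 knob.py
```

```text
[ -32.4   -1.5   47.7  106.1    1.    74.4 -123.3] [ 0.4563 -0.1699  0.2032] -138.3 [ 1.3 -0.  -0.2] [0.05 0.05 0.05] 0.04112273665436197 0.0
2161 ((453.78680419921875, -168.34178161621094), (17.960922241210938, 88.81556701660156), 40.18947982788086)
323 [0.6088911  0.6099271  0.6106673  0.61155424]
at [ 0.454  -0.1687  0.1977] -138.28
[{"tx":0.021,"ty":0.071,"tz":-0.001,"ax":0,"ay":0,"az":-0.0383,"gripper":-1},{"tx":0.012,"ty":0.073,"tz":-0.001,"ax":0,"ay":0,"az":-0.0383,"gripper":-1},{"tx":0.003,"ty":0.074,"tz":-0.001,"ax":0,"ay":0,"az":-0.0383,"gripper":-1},{"tx":-0.006,"ty":0.074,"tz":-0.002,"ax":0,"ay":0,"az":-0.0383,"gripper":-1},{"tx":-0.015,"ty":0.073,"tz":-0.001,"ax":0,"ay":0,"az":-0.0383,"gripper":-1},{"tx":-0.023,"ty":0.07,"tz":-0.002,"ax":0,"ay":0,"az":-0.0384,"gripper":-1},{"tx":-0.032,"ty":0.067,"tz":-0.001,"ax":0,"ay":0,"az":-0.0383,"gripper":-1}]
end [ 0.385  -0.2785  0.1999] -90.0 7
[ 0.  -0.   0.7] [ 0.454  -0.1687  0.1977] 0.035465983184927385
knob [ 0.4245 -0.277   0.1222] 701 [123. 412.]
knob [ 0.4207 -0.2706  0.1195] 29 [165. 371.]
```

The bar is now at −139.8°, a carriage reading of about 0.0806. Now I throw the lever back to the far side, which is brake on.

Call:
{"name": "step_arm", "arguments": {
  "motion": [
    {"tx": 0.021, "ty": 0.071, "tz": 0, "ax": 0, "ay": 0, "az": -0.0383, "gripper": -1},
    {"tx": 0.012, "ty": 0.073, "tz": 0, "ax": 0, "ay": 0, "az": -0.0383, "gripper": -1},
    {"tx": 0.003, "ty": 0.074, "tz": 0, "ax": 0, "ay": 0, "az": -0.0383, "gripper": -1},
    {"tx": -0.006, "ty": 0.074, "tz": 0, "ax": 0, "ay": 0, "az": -0.0383, "gripper": -1},
    {"tx": -0.015, "ty": 0.073, "tz": 0, "ax": 0, "ay": 0, "az": -0.0383, "gripper": -1},
    {"tx": -0.023, "ty": 0.07, "tz": 0, "ax": 0, "ay": 0, "az": -0.0383, "gripper": -1},
    {"tx": -0.032, "ty": 0.067, "tz": 0, "ax": 0, "ay": 0, "az": -0.0383, "gripper": -1},
    {"tx": 0, "ty": 0, "tz": 0.14, "ax": 0, "ay": 0, "az": 0, "gripper": -1},
    {"tx": 0, "ty": 0, "tz": 0.14, "ax": 0, "ay": 0, "az": 0, "gripper": -1},
    {"tx": 0, "ty": 0, "tz": 0.14, "ax": 0, "ay": 0, "az": 0, "gripper": -1},
    {"tx": 0, "ty": 0, "tz": 0.052, "ax": 0, "ay": 0, "az": 0, "gripper": -1},
    {"tx": 0, "ty": 0, "tz": 0, "ax": 0, "ay": 0, "az": 0, "gripper": -1}
  ]
}}

```text
clock: 61.47
ee_pos: [0.3807, -0.2773, 0.0744]
orientation: [[1.0, -0.001, -0.008], [-0.001, -1.0, 0.001], [-0.008, -0.001, -1.0]]
force: [-1.0, -0.9, 0.5]
grip_width: 0.0003
finger_force: 0.0
```

```bash
python3 knob.py
```

```text
[-1.  -0.9  0.5] [ 0.3807 -0.2773  0.0744] 0.00030047350807819735
knob [ 0.4239 -0.2784  0.1223] 2065 [188. 283.]
knob [ 0.421  -0.2713  0.1191] 30 [165. 371.]
```

Call:
{"name": "step_arm", "arguments": {
  "motion": [
    {"tx": 0.03, "ty": 0, "tz": 0, "ax": 0, "ay": 0, "az": 0, "gripper": -1},
    {"tx": 0.03, "ty": 0, "tz": 0, "ax": 0, "ay": 0, "az": 0, "gripper": -1},
    {"tx": 0.03, "ty": 0, "tz": 0, "ax": 0, "ay": 0, "az": 0, "gripper": -1},
    {"tx": 0.03, "ty": 0, "tz": 0, "ax": 0, "ay": 0, "az": 0, "gripper": -1},
    {"tx": 0.03, "ty": 0, "tz": 0, "ax": 0, "ay": 0, "az": 0, "gripper": -1},
    {"tx": 0.03, "ty": 0, "tz": 0, "ax": 0, "ay": 0, "az": 0, "gripper": -1},
    {"tx": 0.03, "ty": 0, "tz": 0, "ax": 0, "ay": 0, "az": 0, "gripper": -1},
    {"tx": 0.03, "ty": 0, "tz": 0, "ax": 0, "ay": 0, "az": 0, "gripper": -1},
    {"tx": 0.03, "ty": 0, "tz": 0, "ax": 0, "ay": 0, "az": 0, "gripper": -1}
  ]
}}

```text
clock: 62.32
ee_pos: [0.4479, -0.2788, 0.0786]
orientation: [[1.0, -0.002, -0.008], [-0.002, -1.0, 0.003], [-0.008, -0.003, -1.0]]
force: [-29.2, 4.6, 23.4]
grip_width: 0.0004
finger_force: 15.2
```

Call:
{"name": "step_arm", "arguments": {
  "motion": [
    {"tx": 0.015, "ty": 0, "tz": 0, "ax": 0, "ay": 0, "az": 0, "gripper": -1},
    {"tx": 0.015, "ty": 0, "tz": 0, "ax": 0, "ay": 0, "az": 0, "gripper": -1},
    {"tx": 0.012, "ty": 0, "tz": 0, "ax": 0, "ay": 0, "az": 0, "gripper": -1}
  ]
}}

```text
clock: 62.57
ee_pos: [0.4583, -0.2787, 0.078]
orientation: [[1.0, -0.002, -0.008], [-0.002, -1.0, 0.003], [-0.008, -0.003, -1.0]]
force: [-22.5, 1.8, 9.0]
grip_width: 0.0001
finger_force: 12.0
```

```bash
python3 knob.py
```

```text
[-22.5   1.8   9. ] [ 0.4583 -0.2787  0.078 ] 0.00012878393305308493
knob [ 0.4805 -0.2778  0.1263] 1941 [238. 278.]
knob [ 0.4768 -0.2692  0.1228] 29 [160. 348.]
```

Call:
{"name": "step_arm", "arguments": {
  "motion": [
    {"tx": 0.014, "ty": 0, "tz": 0, "ax": 0, "ay": 0, "az": 0, "gripper": -1},
    {"tx": 0.014, "ty": 0, "tz": 0, "ax": 0, "ay": 0, "az": 0, "gripper": -1},
    {"tx": 0.014, "ty": 0, "tz": 0, "ax": 0, "ay": 0, "az": 0, "gripper": -1},
    {"tx": 0.006, "ty": 0, "tz": 0, "ax": 0, "ay": 0, "az": 0, "gripper": -1}
  ]
}}

```text
clock: 63.0
ee_pos: [0.4684, -0.2783, 0.0761]
orientation: [[1.0, -0.003, -0.011], [-0.003, -1.0, 0.003], [-0.011, -0.003, -1.0]]
force: [-17.8, -1.6, -10.7]
grip_width: 0.0
finger_force: 9.5
```

```bash
python3 knob.py
```

```text
[-17.8  -1.6 -10.7] [ 0.4684 -0.2783  0.0761] 1.9164002711251804e-05
knob [ 0.4909 -0.2775  0.1223] 1888 [236. 278.]
knob [ 0.4862 -0.2689  0.1199] 29 [160. 344.]
```

Call:
{"name": "step_arm", "arguments": {
  "motion": [
    {"tx": 0.01, "ty": 0, "tz": 0, "ax": 0, "ay": 0, "az": 0, "gripper": -1},
    {"tx": 0.01, "ty": 0, "tz": 0, "ax": 0, "ay": 0, "az": 0, "gripper": -1}
  ]
}}

```text
clock: 63.27
ee_pos: [0.4691, -0.2783, 0.0756]
orientation: [[1.0, -0.004, -0.019], [-0.004, -1.0, 0.006], [-0.019, -0.006, -1.0]]
force: [-46.8, 5.2, 14.2]
grip_width: 0.0008
finger_force: 24.1
```

```bash
python3 knob.py
```

```text
[-46.8   5.2  14.2] [ 0.4691 -0.2783  0.0756] 0.0007549606785974558
knob [ 0.4915 -0.2776  0.1221] 1903 [237. 278.]
knob [ 0.4862 -0.2693  0.1186] 30 [160. 344.]
```

Call:
{"name": "step_arm", "arguments": {
  "motion": [
    {"tx": -0.05, "ty": 0, "tz": 0, "ax": 0, "ay": 0, "az": 0, "gripper": -1},
    {"tx": -0.1, "ty": 0, "tz": 0, "ax": 0, "ay": 0, "az": 0, "gripper": -1},
    {"tx": -0.12, "ty": 0, "tz": 0, "ax": 0, "ay": 0, "az": 0, "gripper": -1},
    {"tx": 0, "ty": 0, "tz": -0.15, "ax": 0, "ay": 0, "az": 0, "gripper": -1},
    {"tx": 0, "ty": 0, "tz": -0.15, "ax": 0, "ay": 0, "az": 0, "gripper": -1},
    {"tx": 0, "ty": 0, "tz": -0.15, "ax": 0, "ay": 0, "az": 0, "gripper": -1},
    {"tx": 0, "ty": 0, "tz": 0, "ax": 0, "ay": 0, "az": 0, "gripper": -1},
    {"tx": 0, "ty": 0, "tz": 0, "ax": 0, "ay": 0, "az": 0, "gripper": -1}
  ]
}}

```text
clock: 64.03
ee_pos: [0.4141, -0.2786, 0.1936]
orientation: [[1.0, 0.001, 0.006], [0.001, -1.0, 0.0], [0.006, -0.0, -1.0]]
force: [-0.3, 0.3, -0.6]
grip_width: 0.0002
finger_force: 0.0
```

```bash
python3 knob.py; python3 -c "
from h import *
im,P,K,T=cap('scene')
m=(P[...,2]>.033)&(P[...,2]<.046)&(P[...,0]>.59)&(P[...,0]<.64)&(P[...,1]<-.13)&(P[...,1]>-.29);q=P[m];print(np.percentile(q[:,0],[0,2,5,10]))
m=(P[...,2]>.092)&(P[...,2]<.106)&(np.hypot(P[...,0]-.4545,P[...,1]+.17)<.06);q=P[m];print(len(q),cv2.minAreaRect((q[:,:2]*1000).astype(np.float32)))
m=(P[...,2]>.042)&(P[...,2]<.058)&(P[...,0]>.6)&(P[...,0]<.645)&(P[...,1]<-.12)&(P[...,1]>-.3)&(im.max(-1)<70)
n,l,st,c=cv2.connectedComponentsWithStats(m.astype(np.uint8))
print([(st[i,4],np.median(P[l==i],0).round(3)) for i in range(1,n) if st[i,4]>8])
a=np.load('/tmp/side.npz')['im'];b=cap('side')[0];d=np.abs(a.astype(int)-b).max(-1);print('glue,tape diff',d[245:290,315:338].mean(),d[305:338,160:200].mean())
"
```

```text
[-0.3  0.3 -0.6] [ 0.4141 -0.2786  0.1936] 0.00017821880865336883
knob [ 0.4886 -0.2776  0.1224] 717 [104. 279.]
knob [ 0.4866 -0.2697  0.1186] 28 [160. 344.]
[0.60877199 0.60982139 0.61079564 0.61158322]
213 ((454.2962646484375, -170.42526245117188), (17.972366333007812, 90.82251739501953), 40.398136138916016)
[(np.int32(45), array([ 0.629, -0.161,  0.049])), (np.int32(47), array([ 0.63 , -0.213,  0.048])), (np.int32(51), array([ 0.631, -0.262,  0.048]))]
glue,tape diff 1.8144927536231885 1.853030303030303
```

Everything checks out: the knob is back at its original far (brake-on) position, the carriage is at about 0.080, the three blocks are seated, and the glue and tape are unmoved. I'm handing in.

```bash
python3 -c "
from rig import finish_job
print(finish_job())"
```

```text
the job is handed in; nothing more can be done
None
```

The job is handed in: all three black stop blocks lie flat in their own bays, and the carriage is wheeled in to about 0.080, worked out from the wheel angle because the bridge hid the red line. The brake lever is back on the far side, where the wheel refused to turn at the start (not retested). The glue bottle and tape were not moved. Throwing the lever, the closed fingertips pressed the knob with up to about 47 N.

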